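# Close the crouton station after service

## Task

Tip the tray so that its croutons slide into the open bin, get every crouton into the bin, and then fold the bin's lid fully shut. Park the empty tray level in the middle of the shut lid, and stand every seasoning pot upright on the narrow raised ledge, centred front to back so that it overhangs evenly. Leave the bottle, mill, ramekin and spoon where they are.

Things in the scene. Friction and masses are not known exactly. Their poses are not given: they have to be found in the camera images.
- bin: open-topped steel crouton bin, fixed to the table: 150 (x) x 170 (y) x 70 mm high outside, walls and floor 4 mm; origin at the centre of its underside; the lid is hinged along its rim on the +x side
- lid (a joint): angle of the bin's hinged grey lid: 0 = shut flat on the rim, about 1.57 = standing upright, opens up to 1.95; starts open. Its hinge is stiff: the lid stays at any angle where it is left, and about 2 N at its free edge moves it. The lid is a 154 x 172 x 6 mm plate without a knob
- lid_hinge (a point): point on the hinge line, at the middle of the bin's +x rim, 71 mm above the table, on the lid's underside; carried by the lid. With the lid shut its axes are those of the bin; the lid runs from it 154 mm to -x
- lid_mid (a point): centre of the lid's outer face (the top face when shut, then 77 mm above the table and right over the bin's centre), z out of that face; carried by the lid
- ledge_top (a point): middle of the top face of the narrow raised metal ledge, 120 mm above the table; the ledge is fixed, 40 mm deep along this point's x, 320 mm long along its y, 12 mm thick, open below, on two posts at y = +-130 mm
- tray: aluminium crouton tray with a wooden handle, 0.2 kg: pan 120 (x) x 100 (y) mm with a 3 mm floor; origin under the centre of the pan; walls 18 mm high on both y sides and 32 mm at the -x end, no wall at the +x end, where the croutons slide out; they start to slide at a tilt of 25 to 35 degrees. The handle is a bar along x, 24 mm wide in y, from x = -60 to -141 mm, between z = 24 and 44 mm
- crouton1: crouton, a toasted bread block about 25 x 23 x 22 mm, 12 g; origin at its centre. 3 to 5 are present (None for an absent one); all start on the tray
- crouton2: crouton, a toasted bread block about 25 x 23 x 22 mm, 12 g; origin at its centre. 3 to 5 are present (None for an absent one); all start on the tray
- crouton3: crouton, a toasted bread block about 25 x 23 x 22 mm, 12 g; origin at its centre. 3 to 5 are present (None for an absent one); all start on the tray
- crouton4: crouton, a toasted bread block about 25 x 23 x 22 mm, 12 g; origin at its centre. 3 to 5 are present (None for an absent one); all start on the tray
- crouton5: crouton, a toasted bread block about 25 x 23 x 22 mm, 12 g; origin at its centre. 3 to 5 are present (None for an absent one); all start on the tray
- pot1: closed round metal seasoning pot, 46 mm diameter, 58 mm tall, dark band near its top, about 0.12 kg; origin at the centre of its underside, z up its axis. 2 to 4 pots are present (None for an absent one)
- pot2: closed round metal seasoning pot, 46 mm diameter, 58 mm tall, dark band near its top, about 0.12 kg; origin at the centre of its underside, z up its axis. 2 to 4 pots are present (None for an absent one)
- pot3: closed round metal seasoning pot, 46 mm diameter, 58 mm tall, dark band near its top, about 0.12 kg; origin at the centre of its underside, z up its axis. 2 to 4 pots are present (None for an absent one)
- pot4: closed round metal seasoning pot, 46 mm diameter, 58 mm tall, dark band near its top, about 0.12 kg; origin at the centre of its underside, z up its axis. 2 to 4 pots are present (None for an absent one)
- squeeze: bystander, not part of the job; clear squeeze bottle, 52 mm diameter, 160 mm tall; origin at the centre of its underside
- mill: bystander, not part of the job; dark wooden pepper mill, 56 mm diameter, 145 mm tall; origin at the centre of its underside
- ramekin: bystander, not part of the job; open white ceramic ramekin, 76 mm diameter, 36 mm tall; origin at the centre of its underside
- spoon: bystander, not part of the job; steel spoon with an orange-brown handle, 150 mm long, lying along its x; origin on its underside
Mind the look-alikes: they are no part of the job. Leave any blue or white look-alike of the crouton5 alone.

How it is judged:
By the outcome, as a careful person would: the job done as asked, in the order asked, and still so for the second after the job is handed in, with the robot touching nothing.
Of pot1, pot2, pot3, pot4 only 2 to 4 are there at a start; the rules pass over those that are not, and their reading is None.
Of crouton1, crouton2, crouton3, crouton4, crouton5 only 3 to 5 are there at a start; the rules pass over those that are not, and their reading is None.
At some moment in a run one of tray, pot1, pot2, pot3, pot4 may be knocked a few centimetres aside while the robot is not near it.
It also fails if it takes over 210 s, if anything falls off the work surface, if the arm or the gripper's body presses on something with over 40 N, if the wrist force passes 120 N, or if a joint passes its speed limit or range.

## Robot

A 7-joint arm with a two-finger parallel gripper is mounted at the origin on the work surface. World frame = base frame: x ahead of the robot, y to its left, z up, the work surface at z = 0. Lengths are in m, angles in rad, forces in N, time in s.
With the tool pointing down it reaches from about 0.4 to 0.9 m from the base axis. Payload 5.6 kg.
Tool frame: the origin (TCP) lies on the centre line of the jaws, within the pads' length; the fingertips stand 11 mm ahead of it and the grasp point (between the pads) lies 8 mm behind it (ctrl.finger_overhang is the distance from the TCP to the fingertips, in m); y points along the fingers, z is the direction in which the jaws open and shut, and the axes are right-handed (so a half turn about y gives the same grasp; the last joint's range is limited). The gripper opens to 92 mm and grips with 3 to 60 N. Pads are 20 mm wide; open, the fingers measure 128 mm over their backs; the gripper's body (75 mm by 189 mm) begins 69 mm behind the grasp point.
Start: joints at [1.203, 0.468, -0.012, 1.603, 0.006, 1.071, -0.056], TCP at [0.207, -0.616, 0.226] pointing down, gripper open.
Joint ranges: [-2.53, 2.53], [-0.31, 2.02], [-1.57, 1.55], [0.28, 2.44], [-1.29, 4.43], [0.15, 1.84], [-2.92, 2.92]. Speed limits (rad/s): [2.57, 2.57, 3.14, 3.14, 3.14, 3.14, 3.14].

## Interface

Orientations are given as a 3x3 rotation matrix whose columns are the frame's x, y, z axes.
In Python, from cell import ctrl, imaging gives the robot as it stands.
- The arm moves only by the tool play_rows, never from a script. Its argument "targets" is a list of rows, each an object with "slide": the shift along the tool's x, y, z in m, a list of three; "rot": the turn, a rotation vector about the tool's x, y, z in degrees, a list of three; "gripper": the closure, from 0 (fully open) to 1 (shut). A call has 1 to 5 rows; each row shifts and turns the commanded pose from where the row before left it, along the tool's axes as they then stand; what a row does not reach is not made up. A row lasts 1/8 s, in which the tool goes at most 62.5 mm and 10.7 degrees, less where a joint would pass 70% of its speed; a pose out of reach is approached as far as the arm can. A call is refused whole if a number of a shift passes 0.0625 or a number of a turn 10.7, either way. A call with a gripper value outside its range is refused whole. The fingers move at their own pace and stop on an object; "squeeze" is the grip in N (left out, the last holds). Time passes only in rows, so rows that do not move let the fingers close. It gives the time, the measured TCP pose, the force and the opening at its end, in the units of the state.
- ctrl.get_state(): the state, without advancing time (a new reading comes with each control period).
- imaging.read_camera(name): name is "side" or "top" or "wrist"; returns the picture (480x640x3 uint8, red, green, blue); there is no depth.
- imaging.camera_params(name): a dict with "fx", "fy", "cx", "cy" (pixels), "position" and "rotation" of the camera in the world. Camera axes: x right, y down, z forward; pixel columns grow to the right and rows downward; lengths in m; the calibration is good to about 2 mm. A picture is of the moment at which its call begins: read the wrist's pose just before it. camera_params takes no time and is no camera call; for the wrist camera it gives the pose at the moment of the call.
- ctrl.close_job(): hands the job in, once; it reports no verdict.
The state is a dict: "clock": time; "joints": joint angles; "joint_velocities": joint speeds; "effort": joint torques, N m; "tool_pos": TCP position; "ee_rot": TCP orientation; "ft_force": force on the tool from outside, world axes, zero at the start; "torque": the same for the moment, N m; "gripper_width": opening from 0.0 (shut) to 1.0 (fully open).
Only numpy, scipy, OpenCV 4.12 (cv2) and the standard library are available. Lean on these libraries where they do the work, as an engineer would, in place of code of your own. Each camera call takes 0.05 s, during which the arm holds its last target.

## Working session

There is one attempt and no reset: what is moved stays moved. The work goes in short steps, Python scripts to look and compute and a tool call to move; the robot and the scene stay as the last step left them, time stands still between calls to the robot, and variables do not carry over. Pictures are saved under pics/ and viewed, and the job is handed in when it is done.

Besides the shell and the picture viewer there is one more tool, called after "Call:" by a JSON object that holds its "method" and its "body". play_rows: Moves the arm, as the interface text tells. Its arguments: {"type":"object","properties":{"targets":{"type":"array"},"squeeze":{"type":"number"}},"required":["targets"]}

```bash
ls -la; mkdir -p pics; python3 - <<'E'
from cell import ctrl, imaging
import cv2
s=ctrl.get_state()
for k in s: print(k,s[k])
for n in ["side","top","wrist"]:
    p=imaging.camera_params(n); print(n,p)
    im=imaging.read_camera(n); cv2.imwrite(f"pics/{n}0.png",im[:,:,::-1])
E
```

```text
total 12
drwxr-xr-x  3 agent agent 4096 Dec  6 23:40 .
drwxr-xr-x 23 root  root  4096 Dec  6 23:40 ..
drwxr-xr-x  2 agent agent 4096 Dec  6 23:40 pics
clock 0.0
joints [ 1.20298839  0.46833273 -0.01160346  1.60362899  0.00598466  1.07138413
 -0.05629124]
joint_velocities [ 0.00136117 -0.00035412 -0.00011687  0.00063726 -0.00030362  0.00105293
 -0.00148063]
effort [-4.17542897e-04 -5.20575213e+01 -1.25785737e-02 -2.43748194e+01
 -5.66932163e-02  1.73310220e-02  1.61507023e-04]
tool_pos [ 0.20719207 -0.61550062  0.22466694]
ee_rot [[-9.47731774e-01 -6.49391243e-04  3.19067490e-01]
 [-3.19068133e-01  1.59119197e-03 -9.47730444e-01]
 [ 1.07750224e-04 -9.99998523e-01 -1.71522324e-03]]
ft_force [-0.43251218  0.16538282 -0.72755233]
torque [-0.04918148  0.00542114  0.01207451]
gripper_width 1.0001192193617334
side {'fx': 580.1568305922302, 'fy': 580.1568305922302, 'cx': 320.80227831356575, 'cy': 237.44223121939316, 'position': array([-0.12892826, -0.69637743,  0.78744855]), 'rotation': array([[ 0.67958265, -0.42437579,  0.59839168],
       [-0.73348998, -0.40712848,  0.54427828],
       [ 0.01264377, -0.80879638, -0.58795284]])}
top {'fx': 547.5851071198588, 'fy': 547.5851071198588, 'cx': 330.39007103433596, 'cy': 230.56627799380703, 'position': array([ 0.4265212 , -0.0618367 ,  1.27818263]), 'rotation': array([[-0.00748665, -0.99269789,  0.12039452],
       [-0.99964114,  0.01052652,  0.02463305],
       [-0.02572051, -0.1201669 , -0.99242046]])}
wrist {'fx': 346.7982239844192, 'fy': 346.7982239844192, 'cx': 313.11418517346004, 'cy': 240.71712979506742, 'position': array([ 0.27444825, -0.5918899 ,  0.38302887]), 'rotation': array([[ 0.31805336, -0.91688289, -0.24118008],
       [-0.94807153, -0.30800827, -0.0793176 ],
       [-0.0015605 ,  0.25388319, -0.96723363]])}
```

View pics/side0.png

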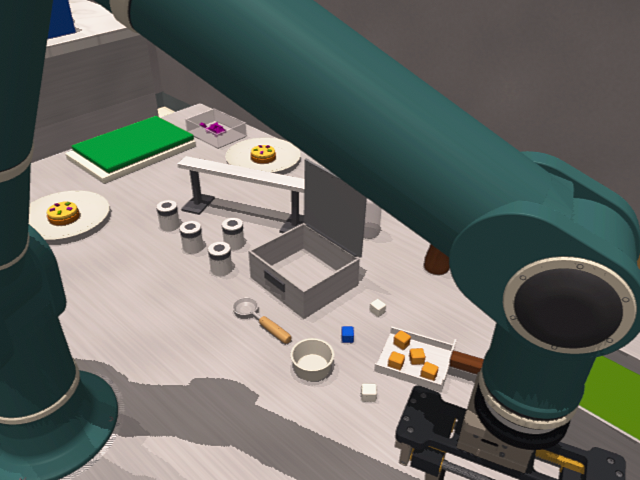

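View pics/top0.png

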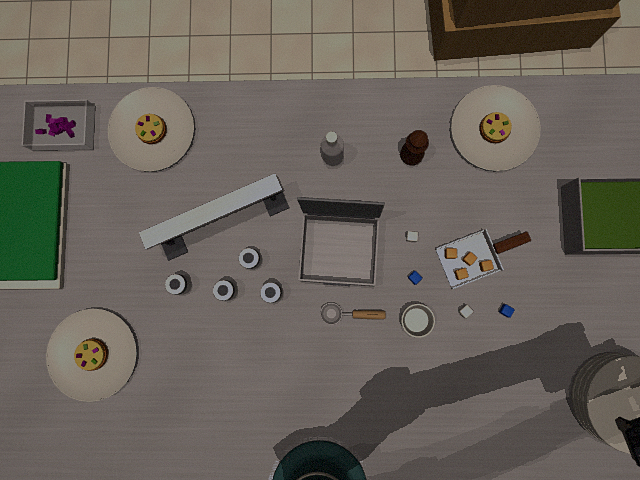

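View pics/wrist0.png

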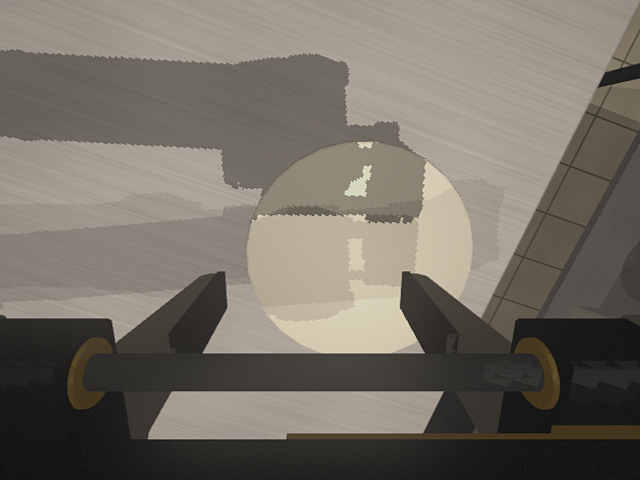

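```bash
cat > h.py <<'E'
from cell import ctrl, imaging
import cv2, numpy as np
def cam(n): 
    p=imaging.camera_params(n); return p
def px2w(p,u,v,z):
    d=p['rotation']@np.array([(u-p['cx'])/p['fx'],(v-p['cy'])/p['fy'],1.0])
    t=(z-p['position'][2])/d[2]; return p['position']+t*d
def w2px(p,X):
    c=p['rotation'].T@(np.asarray(X,float)-p['position'])
    return np.array([p['fx']*c[0]/c[2]+p['cx'],p['fy']*c[1]/c[2]+p['cy']])
def snap(n,name,crop=None,scale=1):
    p=cam(n); im=imaging.read_camera(n)[:,:,::-1].copy()
    if crop: 
        x0,y0,x1,y1=crop; im=im[y0:y1,x0:x1]
    if scale!=1: im=cv2.resize(im,None,fx=scale,fy=scale,interpolation=cv2.INTER_CUBIC)
    cv2.imwrite(f'pics/{name}.png',im); return p,im
E
python3 - <<'E'
from h import *
im=cv2.imread('pics/top0.png')
def c(n,x0,y0,x1,y1,s):
    a=cv2.resize(im[y0:y1,x0:x1],None,fx=s,fy=s,interpolation=cv2.INTER_CUBIC); cv2.imwrite(f'pics/{n}.png',a)
c('cA',290,180,550,330,3)
c('cB',130,165,295,310,4)
E
```

```text
(no output)
```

View pics/cA.png

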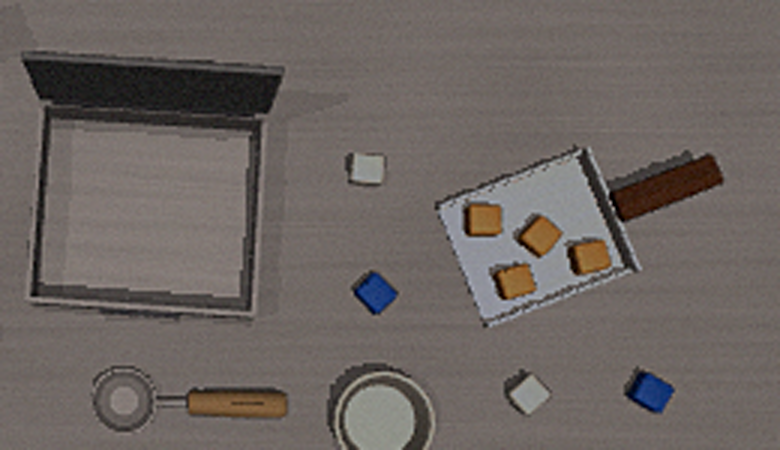

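View pics/cB.png

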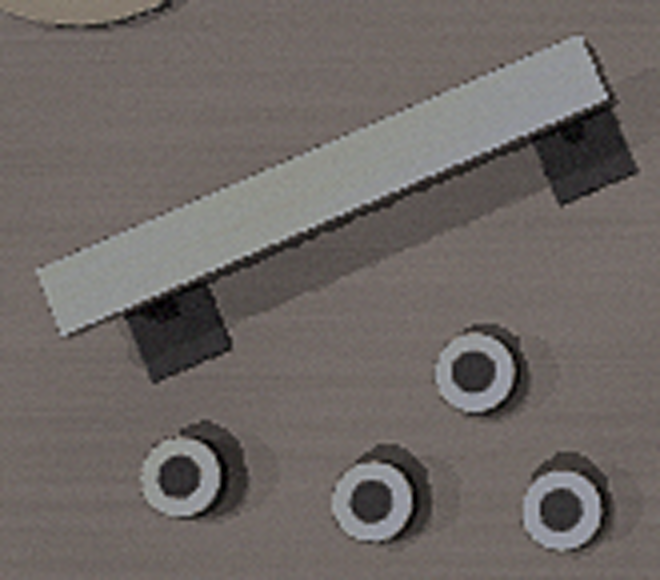

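```bash
python3 - <<'E'
from h import *
p=cam('top')
A=lambda x,y,z: px2w(p,(x+.5)/3-.5+290,(y+.5)/3-.5+180,z)
B=lambda x,y,z: px2w(p,(x+.5)/4-.5+130,(y+.5)/4-.5+165,z)
np.set_printoptions(precision=4,suppress=True)
print('bin');b=np.array([A(28,301,.07),A(254,317,.07),A(266,122,.07),A(42,107,.07)]);print(b)
print('rear floor-ish handle');hA=A(616,205,.044);hB=A(717,169,.044);print(hA,hB)
d=(hA-hB)[:2];print('yaw tray',np.degrees(np.arctan2(d[1],d[0])),np.linalg.norm(d))
t=np.array([A(437,203,.018),A(487,326,.018),A(588,148,.032),A(638,269,.032)]);print(t)
e=t[0]-t[1];print('front edge dir',np.degrees(np.arctan2(e[1],e[0])),np.linalg.norm(e))
l=np.array([B(37,268,.12),B(582,36,.12),B(611,100,.12),B(62,335,.12)]);print('ledge',l,l.mean(0))
y=l[0]-l[1];print(np.degrees(np.arctan2(y[1],y[0])),np.linalg.norm(y),np.linalg.norm(l[0]-l[3]))
y=l[3]-l[2];print(np.degrees(np.arctan2(y[1],y[0])))
for q in [(474,372),(180,477),(372,502),(561,509)]: print('pot',B(*q,.058))
for n,q in dict(sq=(330,135),).items(): print(n,px2w(p,*q,.16))
print('mill',px2w(p,418,137,.145),'squeeze',px2w(p,331,137,.16))
print('ram',A(381,420,.036),'spoon',A(93,398,.01),A(288,404,.01),'blue',A(375,293,.022),'wh',A(368,168,.022),A(529,393,.022),A(650,391,.022))
E
```

```text
bin
[[ 0.4642  0.0381  0.07  ]
 [ 0.4511 -0.1273  0.07  ]
 [ 0.5949 -0.1386  0.07  ]
 [ 0.608   0.0276  0.07  ]]
rear floor-ish handle
[ 0.5329 -0.4005  0.044 ] [ 0.5592 -0.4768  0.044 ]
yaw tray 109.0359782676577 0.08068297364169787
[[ 0.538  -0.2716  0.018 ]
 [ 0.444  -0.3065  0.018 ]
 [ 0.5775 -0.3846  0.032 ]
 [ 0.4855 -0.4182  0.032 ]]
front edge dir 20.373944441800198 0.1003022290676655
ledge [[0.5691 0.3788 0.12  ]
 [0.6924 0.0856 0.12  ]
 [0.657  0.0698 0.12  ]
 [0.5328 0.3641 0.12  ]] [0.6128 0.2246 0.12  ]
112.80968113606126 0.3181019873874989 0.03917508074619553
112.8816897195902
pot [0.5154 0.1533 0.058 ]
pot [0.4582 0.3177 0.058 ]
pot [0.4435 0.2095 0.058 ]
pot [0.4388 0.104  0.058 ]
sq [ 0.7645 -0.0348  0.16  ]
mill [ 0.7619 -0.221   0.145 ] squeeze [ 0.7602 -0.0368  0.16  ]
ram [ 0.3748 -0.2222  0.036 ] spoon [ 0.3917 -0.0066  0.01  ] [ 0.3862 -0.1553  0.01  ] blue [ 0.4695 -0.222   0.022 ] wh [ 0.5651 -0.2191  0.022 ] [ 0.3936 -0.3355  0.022 ] [ 0.3944 -0.4259  0.022 ]
```

```bash
cat >> h.py <<'E'
from scipy.spatial.transform import Rotation as Rn
import json
def Rz(phi_deg):
    """tool-down rotation with tool z (jaws) at yaw phi"""
    a=np.radians(phi_deg); z=np.array([np.cos(a),np.sin(a),0]); y=np.array([0,0,-1.]); x=np.cross(y,z)
    return np.c_[x,y,z]
def plan(P1,R1,g,n=None,P0=None,R0=None,vmax=.058,wmax=10.3):
    s=ctrl.get_state()
    P0=np.array(s['tool_pos']) if P0 is None else np.array(P0); R0=np.array(s['ee_rot']) if R0 is None else R0
    P1=np.array(P1)
    rv=Rn.from_matrix(R0.T@R1).as_rotvec()
    if n is None: n=int(np.ceil(max(np.degrees(np.linalg.norm(rv))/wmax,np.abs(P1-P0).max()/vmax*1.0,np.linalg.norm(P1-P0)/.06,1)))
    rows=[]
    R=R0
    for i in range(n):
        sl=R.T@(P1-P0)/n
        rows.append(dict(slide=[round(float(v),4) for v in sl],rot=[round(float(v),2) for v in np.degrees(rv)/n],gripper=g))
        R=R@Rn.from_rotvec(rv/n).as_matrix()
    for i in range(0,n,5): print(json.dumps(rows[i:i+5]))
E
python3 - <<'E'
from h import *
plan([.540,-.425,.16],Rz(19.7),0)
E
```

```text
[{"slide": [-0.0418, 0.0072, -0.0083], "rot": [0.01, -10.12, -0.01], "gripper": 0}, {"slide": [-0.0426, 0.0072, -0.0008], "rot": [0.01, -10.12, -0.01], "gripper": 0}, {"slide": [-0.0421, 0.0072, 0.0067], "rot": [0.01, -10.12, -0.01], "gripper": 0}, {"slide": [-0.0403, 0.0072, 0.014], "rot": [0.01, -10.12, -0.01], "gripper": 0}, {"slide": [-0.0372, 0.0072, 0.0208], "rot": [0.01, -10.12, -0.01], "gripper": 0}]
[{"slide": [-0.0329, 0.0072, 0.0271], "rot": [0.01, -10.12, -0.01], "gripper": 0}, {"slide": [-0.0277, 0.0072, 0.0324], "rot": [0.01, -10.12, -0.01], "gripper": 0}, {"slide": [-0.0215, 0.0072, 0.0368], "rot": [0.01, -10.12, -0.01], "gripper": 0}, {"slide": [-0.0147, 0.0072, 0.04], "rot": [0.01, -10.12, -0.01], "gripper": 0}]
```

Call:
{"method": "play_rows", "body": {"targets": [{"slide": [-0.042, 0.007, -0.008], "rot": [0, -10.1, 0], "gripper": 0}, {"slide": [-0.0425, 0.007, -0.001], "rot": [0, -10.1, 0], "gripper": 0}, {"slide": [-0.042, 0.007, 0.007], "rot": [0, -10.1, 0], "gripper": 0}, {"slide": [-0.04, 0.007, 0.014], "rot": [0, -10.1, 0], "gripper": 0}, {"slide": [-0.037, 0.007, 0.021], "rot": [0, -10.1, 0], "gripper": 0}]}}

```text
clock: 0.78
tool_pos: [0.3934, -0.5102, 0.1902]
ee_rot: [[-0.351, -0.0, 0.936], [-0.936, 0.0, -0.351], [-0.0, -1.0, -0.0]]
ft_force: [-0.4, 0.0, -1.1]
gripper_width: 1.0
```

Call:
{"method": "play_rows", "body": {"targets": [{"slide": [-0.033, 0.007, 0.027], "rot": [0, -10.1, 0], "gripper": 0}, {"slide": [-0.028, 0.007, 0.0325], "rot": [0, -10.1, 0], "gripper": 0}, {"slide": [-0.0215, 0.007, 0.037], "rot": [0, -10.1, 0], "gripper": 0}, {"slide": [-0.0145, 0.007, 0.04], "rot": [0, -10.1, 0], "gripper": 0}]}}

```text
clock: 1.27
tool_pos: [0.5419, -0.4258, 0.162]
ee_rot: [[0.339, -0.0, 0.941], [-0.941, 0.0, 0.339], [-0.0, -1.0, -0.0]]
ft_force: [-0.9, -0.8, 0.1]
gripper_width: 0.998
```

```bash
python3 - <<'E'
from h import *
p,_=snap('wrist','w1'); snap('side','s1')
s=ctrl.get_state();print(s['clock'],s['tool_pos'],s['joints'],s['ee_rot'])
print(p)
E
```

```text
1.375 [ 0.5453227  -0.4210433   0.16128255] [ 0.88952545  0.6409876  -0.41461691  1.52785847  0.27875384  1.03294209
  0.75484266] [[ 0.34313158  0.00175491  0.93928571]
 [-0.93928049  0.00446186  0.34312134]
 [-0.00358882 -0.99998851  0.00317936]]
{'fx': 346.7982239844192, 'fy': 346.7982239844192, 'cx': 313.11418517346004, 'cy': 240.71712979506742, 'position': array([ 0.51773102, -0.35780558,  0.32033088]), 'rotation': array([[ 0.94108756,  0.3274726 ,  0.08435582],
       [ 0.3381609 , -0.91045568, -0.23815469],
       [-0.0011869 ,  0.25265026, -0.96755694]])}
```

View pics/w1.png

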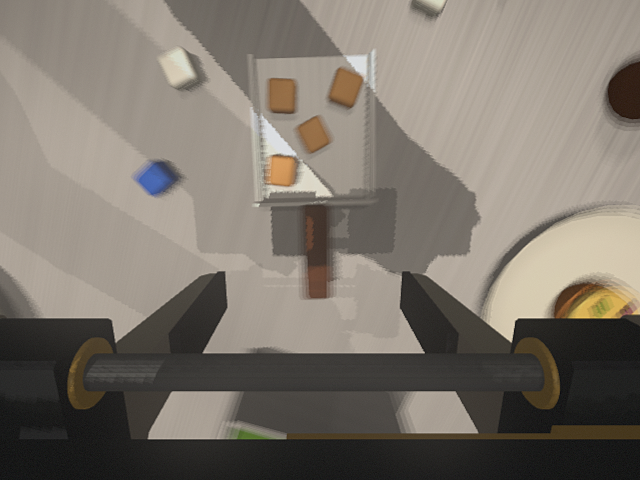

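View pics/s1.png

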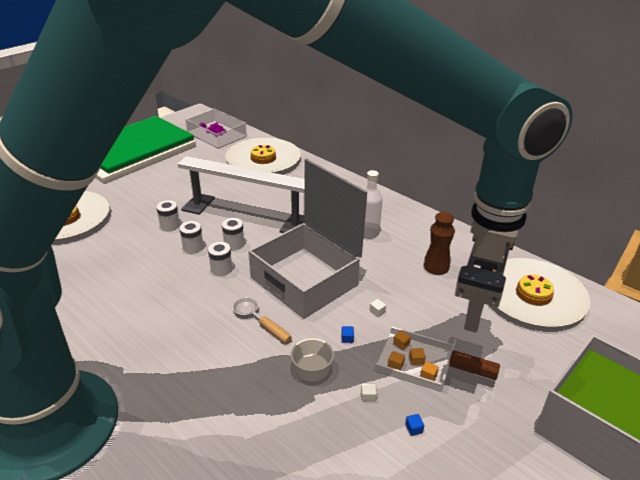

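```bash
python3 - <<'E'
from h import *
p=cam('wrist')
for q in [(316,206),(318,297)]: print(px2w(p,*q,.044))
s=ctrl.get_state();print(s['clock'],s['tool_pos'])
plan([.5405,-.427,.026],Rz(19.7),0,n=5)
E
```

```text
[ 0.537855   -0.39260855  0.044     ]
[ 0.56648551 -0.4657537   0.044     ]
1.375 [ 0.5453227  -0.4210433   0.16128255]
[{"slide": [0.0009, 0.027, -0.0014], "rot": [-0.04, 0.07, -0.04], "gripper": 0}, {"slide": [0.0009, 0.0271, -0.0014], "rot": [-0.04, 0.07, -0.04], "gripper": 0}, {"slide": [0.0008, 0.0271, -0.0014], "rot": [-0.04, 0.07, -0.04], "gripper": 0}, {"slide": [0.0008, 0.0271, -0.0013], "rot": [-0.04, 0.07, -0.04], "gripper": 0}, {"slide": [0.0008, 0.0271, -0.0013], "rot": [-0.04, 0.07, -0.04], "gripper": 0}]
```

Call:
{"method": "play_rows", "body": {"targets": [{"slide": [0.001, 0.027, -0.001], "rot": [0, 0, 0], "gripper": 0}, {"slide": [0.001, 0.027, -0.001], "rot": [0, 0, 0], "gripper": 0}, {"slide": [0.001, 0.027, -0.001], "rot": [0, 0, 0], "gripper": 0}, {"slide": [0, 0.027, -0.001], "rot": [0, 0, 0], "gripper": 0}, {"slide": [0, 0.027, 0], "rot": [0, 0, 0], "gripper": 0}]}}

```text
clock: 2.0
tool_pos: [0.5371, -0.4316, 0.0265]
ee_rot: [[0.332, -0.001, 0.943], [-0.943, -0.0, 0.332], [0.0, -1.0, -0.001]]
ft_force: [0.1, -0.0, 0.1]
gripper_width: 1.0
```

Call:
{"method": "play_rows", "body": {"targets": [{"slide": [0, 0, 0], "rot": [0, 0, 0], "gripper": 0}, {"slide": [0, 0, 0], "rot": [0, 0, 0], "gripper": 0}]}}

```text
clock: 2.25
tool_pos: [0.5384, -0.4313, 0.0285]
ee_rot: [[0.333, 0.001, 0.943], [-0.943, -0.001, 0.333], [0.001, -1.0, 0.0]]
ft_force: [-0.8, -0.4, 0.0]
gripper_width: 1.0
```

```bash
python3 - <<'E'
from h import *
p,_=snap('wrist','w2')
s=ctrl.get_state();print(s['clock'],s['tool_pos'],s['ft_force'])
E
```

```text
2.3 [ 0.53881967 -0.43140113  0.02898314] [ 0.3276777  -0.21620487  0.40944814]
```

View pics/w2.png

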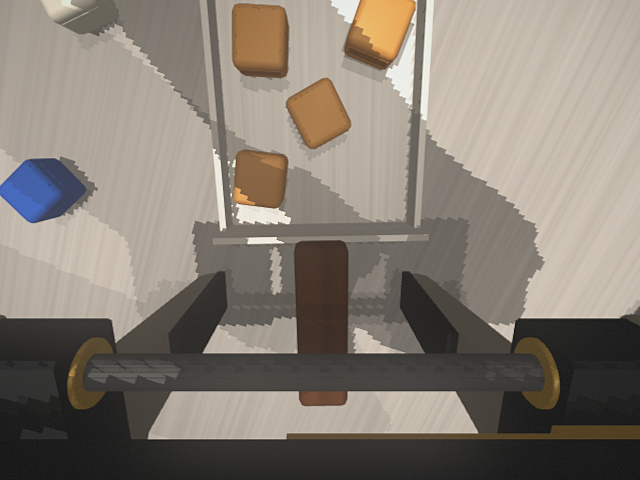

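Call:
{"method": "play_rows", "body": {"targets": [{"slide": [0, 0.002, 0.003], "rot": [0, 0, 0], "gripper": 0}, {"slide": [0, 0, 0], "rot": [0, 0, 0], "gripper": 1}, {"slide": [0, 0, 0], "rot": [0, 0, 0], "gripper": 1}, {"slide": [0, 0, 0], "rot": [0, 0, 0], "gripper": 1}, {"slide": [0, 0, 0], "rot": [0, 0, 0], "gripper": 1}], "squeeze": 50}}

```text
clock: 2.92
tool_pos: [0.541, -0.4297, 0.0256]
ee_rot: [[0.334, -0.0, 0.943], [-0.943, -0.0, 0.334], [0.0, -1.0, -0.0]]
ft_force: [0.1, -0.7, 0.1]
gripper_width: 0.589
```

Call:
{"method": "play_rows", "body": {"targets": [{"slide": [0, 0, 0], "rot": [0, 0, 0], "gripper": 1}, {"slide": [0, 0, 0], "rot": [0, 0, 0], "gripper": 1}, {"slide": [0, 0, 0], "rot": [0, 0, 0], "gripper": 1}]}}

```text
clock: 3.3
tool_pos: [0.5411, -0.4297, 0.0256]
ee_rot: [[0.334, 0.0, 0.943], [-0.943, -0.0, 0.334], [0.0, -1.0, 0.0]]
ft_force: [0.6, -0.7, 0.5]
gripper_width: 0.262
```

```bash
cat >> h.py <<'E'
def trayR(phi,th):
    a=np.radians(phi); tx=np.array([np.cos(a),np.sin(a),0]); tz=np.array([0,0,1.])
    x=-tx;y=-tz;z=np.cross(x,y)
    return np.c_[x,y,z]@Rn.from_euler('z',-th,degrees=True).as_matrix()
def tcp_lip(lip,phi,th,gx=.15,gz=.0256):
    R=trayR(phi,th); return np.array(lip)+R@np.array([gx,-gz,0]),R
E
python3 - <<'E'
from h import *
print(trayR(109.5,0))
P=[.5411,-.4297,.0256];R=trayR(109.5,0)
P1=[.5411,-.4297,.17]
plan(P1,R,1,n=5)
P2,R2=tcp_lip([.5285,-.095,.135],88,0); print(P2)
plan(P2,R2,1,n=5,P0=P1,R0=R)
for th0,th1,z0,z1,n in [(0,20,.135,.115,3),(20,35,.115,.10,5),(35,50,.10,.09,5)]:
    a,Ra=tcp_lip([.5285,-.095,z0],88,th0);b,Rb=tcp_lip([.5285,-.095,z1],88,th1)
    print(th1,b);plan(b,Rb,1,n=n,P0=a,R0=Ra)
E
```

```text
[[ 0.33380686  0.          0.94264149]
 [-0.94264149  0.          0.33380686]
 [ 0.         -1.          0.        ]]
[{"slide": [0.0, -0.0289, 0.0], "rot": [-0.0, 0.0, 0.0], "gripper": 1}, {"slide": [0.0, -0.0289, 0.0], "rot": [-0.0, 0.0, 0.0], "gripper": 1}, {"slide": [0.0, -0.0289, 0.0], "rot": [-0.0, 0.0, 0.0], "gripper": 1}, {"slide": [0.0, -0.0289, 0.0], "rot": [-0.0, 0.0, 0.0], "gripper": 1}, {"slide": [0.0, -0.0289, 0.0], "rot": [-0.0, 0.0, 0.0], "gripper": 1}]
[ 0.52326508 -0.24490862  0.1606    ]
[{"slide": [-0.036, 0.0019, 0.009], "rot": [0.0, 4.3, 0.0], "gripper": 1}, {"slide": [-0.0366, 0.0019, 0.0062], "rot": [0.0, 4.3, 0.0], "gripper": 1}, {"slide": [-0.037, 0.0019, 0.0035], "rot": [0.0, 4.3, 0.0], "gripper": 1}, {"slide": [-0.0371, 0.0019, 0.0007], "rot": [0.0, 4.3, 0.0], "gripper": 1}, {"slide": [-0.0371, 0.0019, -0.0021], "rot": [0.0, 4.3, 0.0], "gripper": 1}]
20 [ 0.52388635 -0.22711765  0.19035915]
[{"slide": [-0.0059, -0.0099, 0.0], "rot": [-0.0, 0.0, -6.67], "gripper": 1}, {"slide": [-0.0047, -0.0105, 0.0], "rot": [-0.0, 0.0, -6.67], "gripper": 1}, {"slide": [-0
[... 205 characters left out ...]
049, 0.0], "rot": [-0.0, 0.0, -3.0], "gripper": 1}, {"slide": [-0.0029, -0.0051, 0.0], "rot": [-0.0, 0.0, -3.0], "gripper": 1}, {"slide": [-0.0026, -0.0052, 0.0], "rot": [-0.0, 0.0, -3.0], "gripper": 1}, {"slide": [-0.0023, -0.0054, 0.0], "rot": [-0.0, 0.0, -3.0], "gripper": 1}]
50 [ 0.52581946 -0.17176061  0.22136203]
[{"slide": [-0.0035, -0.006, 0.0], "rot": [0.0, -0.0, -3.0], "gripper": 1}, {"slide": [-0.0032, -0.0061, 0.0], "rot": [0.0, -0.0, -3.0], "gripper": 1}, {"slide": [-0.0029, -0.0063, 0.0], "rot": [0.0, -0.0, -3.0], "gripper": 1}, {"slide": [-0.0025, -0.0064, 0.0], "rot": [0.0, -0.0, -3.0], "gripper": 1}, {"slide": [-0.0022, -0.0065, 0.0], "rot": [0.0, -0.0, -3.0], "gripper": 1}]
```

Call:
{"method": "play_rows", "body": {"targets": [{"slide": [0, -0.01, 0], "rot": [0, 0, 0], "gripper": 1}, {"slide": [0, -0.02, 0], "rot": [0, 0, 0], "gripper": 1}, {"slide": [0, -0.025, 0], "rot": [0, 0, 0], "gripper": 1}, {"slide": [0, -0.025, 0], "rot": [0, 0, 0], "gripper": 1}, {"slide": [0, -0.025, 0], "rot": [0, 0, 0], "gripper": 1}]}}

```text
clock: 3.92
tool_pos: [0.5413, -0.4298, 0.133]
ee_rot: [[0.334, 0.001, 0.943], [-0.943, -0.001, 0.334], [0.001, -1.0, 0.001]]
ft_force: [-0.0, -0.9, -3.1]
gripper_width: 0.26
```

Call:
{"method": "play_rows", "body": {"targets": [{"slide": [0, -0.025, 0], "rot": [0, 0, 0], "gripper": 1}, {"slide": [0, -0.015, 0], "rot": [0, 0, 0], "gripper": 1}, {"slide": [0, 0, 0], "rot": [0, 0, 0], "gripper": 1}, {"slide": [-0.006, 0, 0.002], "rot": [0, 1, 0], "gripper": 1}]}}

```text
clock: 4.42
tool_pos: [0.54, -0.4235, 0.1696]
ee_rot: [[0.316, -0.001, 0.949], [-0.949, 0.001, 0.316], [-0.001, -1.0, -0.001]]
ft_force: [-0.1, -0.6, -3.5]
gripper_width: 0.255
```

```bash
python3 - <<'E'
from h import *
p,_=snap('wrist','w3')
s=ctrl.get_state();print(s['clock'],s['tool_pos'],s['ee_rot'],s['ft_force'])
E
```

```text
4.475 [ 0.54038624 -0.42156981  0.16929396] [[ 0.31646135 -0.00179749  0.9486037 ]
 [-0.94860164  0.00221744  0.31646487]
 [-0.00267231 -0.99999593 -0.00100337]] [ 0.18254202  0.71076405 -2.78945609]
```

View pics/w3.png

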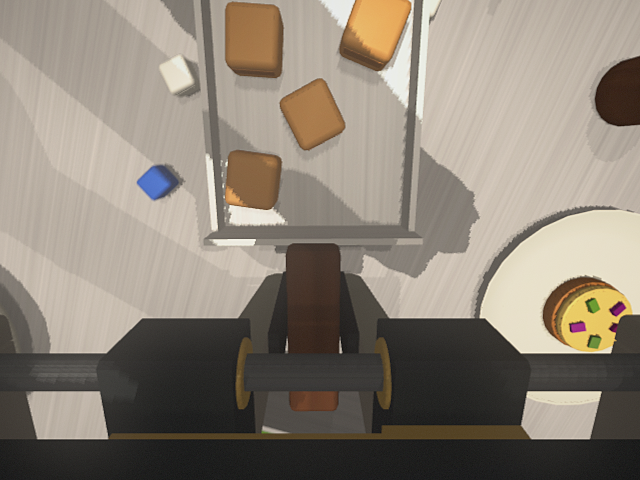

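```bash
python3 - <<'E'
from h import *
P2,R2=tcp_lip([.5285,-.095,.135],88,0)
plan(P2,R2,1,n=12)
E
```

```text
[{"slide": [-0.0144, 0.0008, 0.0033], "rot": [0.01, 1.7, -0.01], "gripper": 1}, {"slide": [-0.0145, 0.0008, 0.0029], "rot": [0.01, 1.7, -0.01], "gripper": 1}, {"slide": [-0.0146, 0.0008, 0.0024], "rot": [0.01, 1.7, -0.01], "gripper": 1}, {"slide": [-0.0147, 0.0008, 0.002], "rot": [0.01, 1.7, -0.01], "gripper": 1}, {"slide": [-0.0147, 0.0007, 0.0016], "rot": [0.01, 1.7, -0.01], "gripper": 1}]
[{"slide": [-0.0147, 0.0007, 0.0011], "rot": [0.01, 1.7, -0.01], "gripper": 1}, {"slide": [-0.0148, 0.0007, 0.0007], "rot": [0.01, 1.7, -0.01], "gripper": 1}, {"slide": [-0.0148, 0.0007, 0.0003], "rot": [0.01, 1.7, -0.01], "gripper": 1}, {"slide": [-0.0148, 0.0007, -0.0002], "rot": [0.01, 1.7, -0.01], "gripper": 1}, {"slide": [-0.0148, 0.0007, -0.0006], "rot": [0.01, 1.7, -0.01], "gripper": 1}]
[{"slide": [-0.0148, 0.0007, -0.0011], "rot": [0.01, 1.7, -0.01], "gripper": 1}, {"slide": [-0.0147, 0.0007, -0.0015], "rot": [0.01, 1.7, -0.01], "gripper": 1}]
```

Call:
{"method": "play_rows", "body": {"targets": [{"slide": [-0.012, 0.001, 0.003], "rot": [0, 1.7, 0], "gripper": 1}, {"slide": [-0.015, 0.001, 0.003], "rot": [0, 1.7, 0], "gripper": 1}, {"slide": [-0.015, 0.001, 0.0025], "rot": [0, 1.7, 0], "gripper": 1}, {"slide": [-0.015, 0.001, 0.002], "rot": [0, 1.7, 0], "gripper": 1}, {"slide": [-0.015, 0.001, 0.0015], "rot": [0, 1.7, 0], "gripper": 1}]}}

```text
clock: 5.1
tool_pos: [0.5333, -0.3493, 0.1643]
ee_rot: [[0.173, -0.002, 0.985], [-0.985, 0.001, 0.173], [-0.002, -1.0, -0.001]]
ft_force: [0.2, -0.0, -2.2]
gripper_width: 0.258
```

Call:
{"method": "play_rows", "body": {"targets": [{"slide": [-0.015, 0.001, 0.001], "rot": [0, 1.7, 0], "gripper": 1}, {"slide": [-0.015, 0.001, 0.001], "rot": [0, 1.7, 0], "gripper": 1}, {"slide": [-0.015, 0.001, 0], "rot": [0, 1.7, 0], "gripper": 1}, {"slide": [-0.015, 0.001, 0], "rot": [0, 1.7, 0], "gripper": 1}, {"slide": [-0.015, 0, -0.001], "rot": [0, 1.7, 0], "gripper": 1}]}}

```text
clock: 5.72
tool_pos: [0.5255, -0.2747, 0.1604]
ee_rot: [[0.026, -0.002, 1.0], [-1.0, 0.001, 0.026], [-0.001, -1.0, -0.002]]
ft_force: [0.6, 0.4, -2.6]
gripper_width: 0.259
```

Call:
{"method": "play_rows", "body": {"targets": [{"slide": [-0.012, 0, -0.001], "rot": [0, 1.7, 0], "gripper": 1}, {"slide": [-0.009, 0, -0.001], "rot": [0, 1.7, 0], "gripper": 1}, {"slide": [-0.005, 0, 0], "rot": [0, 0, 0], "gripper": 1}, {"slide": [-0.003, 0, 0], "rot": [0, 0, 0], "gripper": 1}, {"slide": [0, 0, 0], "rot": [0, 0, 0], "gripper": 1}]}}

```text
clock: 6.35
tool_pos: [0.5241, -0.2469, 0.1614]
ee_rot: [[-0.033, -0.0, 0.999], [-0.999, 0.0, -0.033], [-0.0, -1.0, -0.0]]
ft_force: [-0.2, 0.3, -3.5]
gripper_width: 0.254
```

```bash
python3 - <<'E'
from h import *
p,_=snap('wrist','w4');snap('side','s4');snap('top','t4',(250,150,490,330),3)
s=ctrl.get_state();print(s['clock'],s['tool_pos'],s['ee_rot'],s['ft_force'],s['joints'])
E
```

```text
6.5 [ 0.52411582 -0.24740085  0.16147972] [[-3.35361788e-02 -1.37585131e-04  9.99437495e-01]
 [-9.99437494e-01 -1.37864095e-04 -3.35361978e-02]
 [ 1.42400628e-04 -9.99999981e-01 -1.32884303e-04]] [-0.26400895  0.37177492 -2.38962997] [ 0.67959059  0.4597292  -0.38026692  1.81567268  0.21103388  0.9059997
  0.17066202]
```

View pics/w4.png

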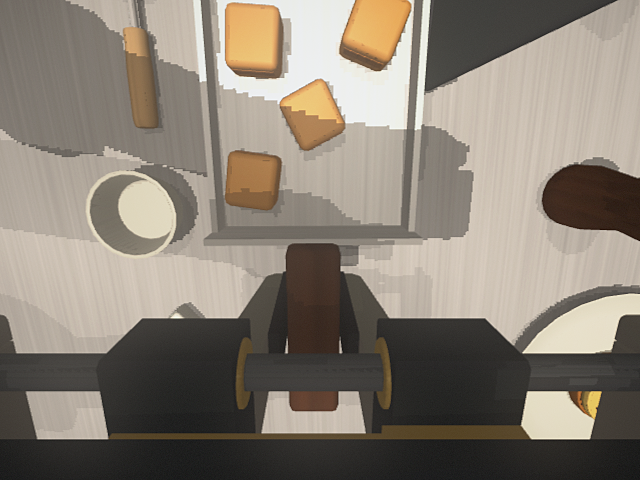

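View pics/s4.png

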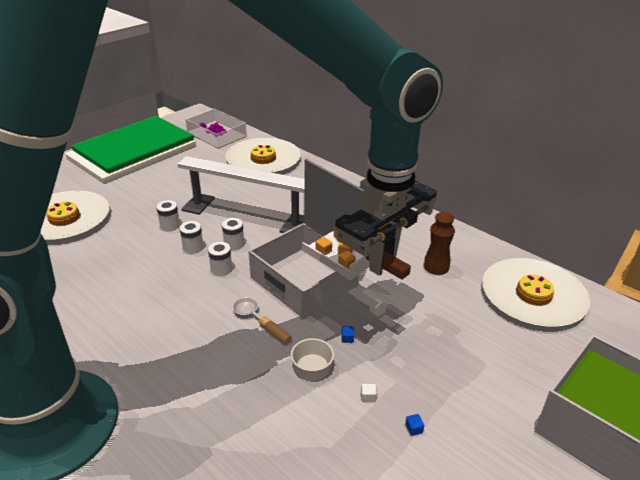

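View pics/t4.png

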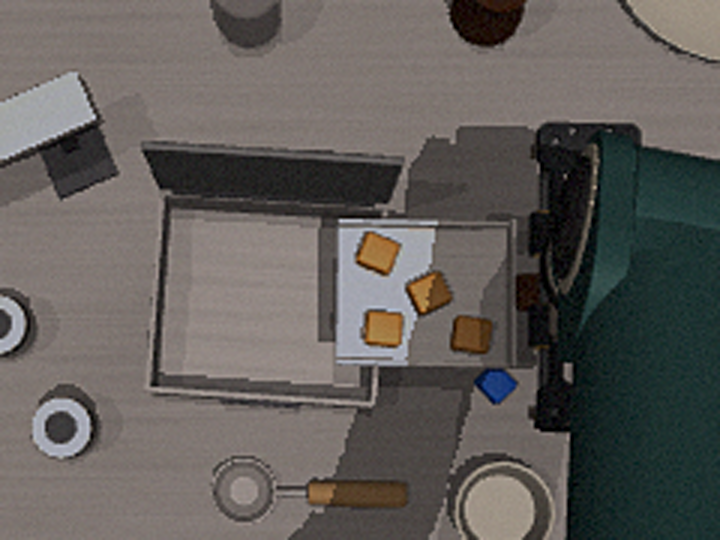

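```bash
python3 - <<'E'
from h import *
a=None
P,Ra=None,None
for th0,th1,z0,z1,n in [(0,18,.135,.12,3),(18,33,.12,.11,5),(33,48,.11,.102,5)]:
    b,Rb=tcp_lip([.522,-.101,z1],88,th1)
    print(th1,b);plan(b,Rb,1,n=n,P0=P,R0=Ra); P,Ra=b,Rb
E
```

```text
18 [ 0.51729738 -0.23566556  0.1906996 ]
[{"slide": [-0.0038, -0.0097, -0.0024], "rot": [-0.0, 0.03, -6.0], "gripper": 1}, {"slide": [-0.0028, -0.0101, -0.0024], "rot": [-0.0, 0.03, -6.0], "gripper": 1}, {"slide": [-0.0017, -0.0103, -0.0024], "rot": [-0.0, 0.03, -6.0], "gripper": 1}]
33 [ 0.51809622 -0.21278969  0.21316582]
[{"slide": [-0.003, -0.0057, -0.0], "rot": [-0.0, 0.0, -3.0], "gripper": 1}, {"slide": [-0.0027, -0.0058, -0.0], "rot": [-0.0, 0.0, -3.0], "gripper": 1}, {"slide": [-0.0024, -0.006, -0.0], "rot": [-0.0, 0.0, -3.0], "gripper": 1}, {"slide": [-0.002, -0.0061, -0.0], "rot": [-0.0, 0.0, -3.0], "gripper": 1}, {"slide": [-0.0017, -0.0062, -0.0], "rot": [-0.0, 0.0, -3.0], "gripper": 1}]
48 [ 0.5191611  -0.18229553  0.23060147]
[{"slide": [-0.0032, -0.0062, -0.0], "rot": [0.0, 0.0, -3.0], "gripper": 1}, {"slide": [-0.0029, -0.0064, -0.0], "rot": [0.0, 0.0, -3.0], "gripper": 1}, {"slide": [-0.0025, -0.0066, -0.0], "rot": [0.0, 0.0, -3.0], "gripper": 1}, {"slide": [-0.0022, -0.0067, -0.0], "rot": [0.0, 0.0, -3.0], "gripper": 1}, {"slide": [-0.0018, -0.0068, -0.0], "rot": [0.0, 0.0, -3.0], "gripper": 1}]
```

Call:
{"method": "play_rows", "body": {"targets": [{"slide": [-0.004, -0.01, -0.0025], "rot": [0, 0, -6], "gripper": 1}, {"slide": [-0.003, -0.01, -0.0025], "rot": [0, 0, -6], "gripper": 1}, {"slide": [-0.002, -0.01, -0.0025], "rot": [0, 0, -6], "gripper": 1}], "squeeze": 60}}

```text
clock: 6.88
tool_pos: [0.5172, -0.2348, 0.1912]
ee_rot: [[-0.033, -0.01, 0.999], [-0.95, -0.312, -0.034], [0.312, -0.95, 0.001]]
ft_force: [-0.3, -0.0, -2.6]
gripper_width: 0.253
```

Call:
{"method": "play_rows", "body": {"targets": [{"slide": [-0.003, -0.006, 0], "rot": [0, 0, -3], "gripper": 1}, {"slide": [-0.003, -0.006, 0], "rot": [0, 0, -3], "gripper": 1}, {"slide": [-0.0025, -0.006, 0], "rot": [0, 0, -3], "gripper": 1}, {"slide": [-0.002, -0.006, 0], "rot": [0, 0, -3], "gripper": 1}, {"slide": [-0.002, -0.006, 0], "rot": [0, 0, -3], "gripper": 1}]}}

```text
clock: 7.5
tool_pos: [0.518, -0.2108, 0.2131]
ee_rot: [[-0.029, -0.018, 0.999], [-0.838, -0.545, -0.034], [0.545, -0.838, 0.001]]
ft_force: [0.1, -0.4, -2.8]
gripper_width: 0.256
```

```bash
python3 - <<'E'
from h import *
p,_=snap('wrist','w5');snap('side','s5',(150,120,470,360),2.4)
s=ctrl.get_state();print(s['clock'],s['tool_pos'],s['ee_rot'],s['ft_force'],s['joints'])
E
```

```text
7.6 [ 0.51845297 -0.2090378   0.2125669 ] [[-2.51676770e-02 -1.64828686e-02  9.99547349e-01]
 [-8.38997231e-01 -5.43303390e-01 -3.00844274e-02]
 [ 5.43553340e-01 -8.39374614e-01 -1.55396950e-04]] [ 0.39128709  0.46100988 -2.49080898] [ 0.19734432  0.35487622 -0.23209714  1.95385036  0.78384869  1.03812509
 -0.53253144]
```

View pics/w5.png

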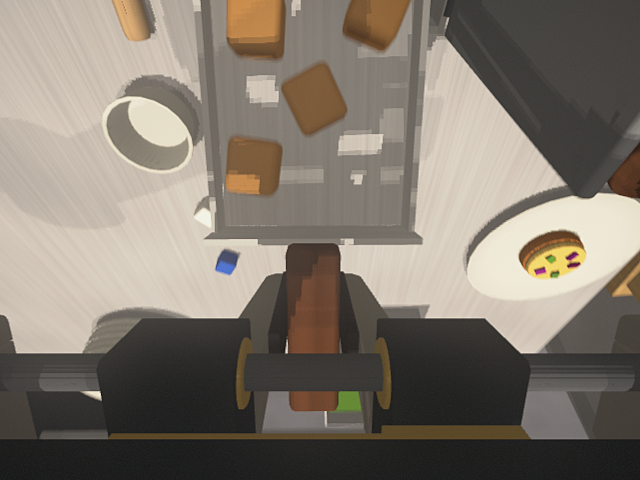

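View pics/s5.png

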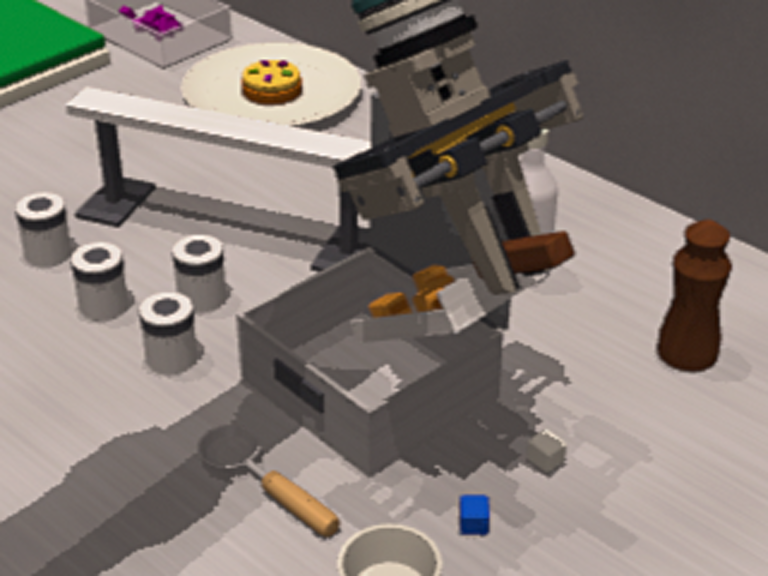

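Call:
{"method": "play_rows", "body": {"targets": [{"slide": [-0.003, -0.006, 0], "rot": [0, 0, -3], "gripper": 1}, {"slide": [-0.003, -0.0065, 0], "rot": [0, 0, -3], "gripper": 1}, {"slide": [-0.0025, -0.0065, 0], "rot": [0, 0, -3], "gripper": 1}, {"slide": [-0.002, -0.0065, 0], "rot": [0, 0, -3], "gripper": 1}, {"slide": [-0.002, -0.007, 0], "rot": [0, 0, -3], "gripper": 1}]}}

```text
clock: 8.22
tool_pos: [0.5189, -0.1811, 0.2304]
ee_rot: [[-0.023, -0.026, 0.999], [-0.669, -0.743, -0.035], [0.743, -0.669, 0.0]]
ft_force: [0.1, -1.6, -2.7]
gripper_width: 0.254
```

Call:
{"method": "play_rows", "body": {"targets": [{"slide": [0, 0, 0], "rot": [0, 0, 0], "gripper": 1}, {"slide": [0, 0, 0], "rot": [0, 0, 0], "gripper": 1}, {"slide": [0, 0, 0], "rot": [0, 0, 0], "gripper": 1}]}}

```text
clock: 8.6
tool_pos: [0.5187, -0.1817, 0.2306]
ee_rot: [[-0.024, -0.026, 0.999], [-0.669, -0.742, -0.035], [0.743, -0.67, 0.0]]
ft_force: [0.3, -0.4, -1.4]
gripper_width: 0.26
```

```bash
python3 - <<'E'
from h import *
p,_=snap('wrist','w6');snap('side','s6',(150,120,470,360),2.4)
s=ctrl.get_state();print(s['clock'],s['tool_pos'],s['ee_rot'],s['ft_force'],s['joints'])
E
```

```text
8.7 [ 0.51873709 -0.18146729  0.23058714] [[-2.32756895e-02 -2.52257772e-02  9.99410778e-01]
 [-6.68947496e-01 -7.42516879e-01 -3.43210023e-02]
 [ 7.42945146e-01 -6.69352182e-01  4.07871866e-04]] [-0.26961535 -0.51598133 -3.26271571] [ 0.0073923   0.41313382 -0.2137377   1.96884144  0.96589776  1.24371514
 -0.79430021]
```

View pics/w6.png

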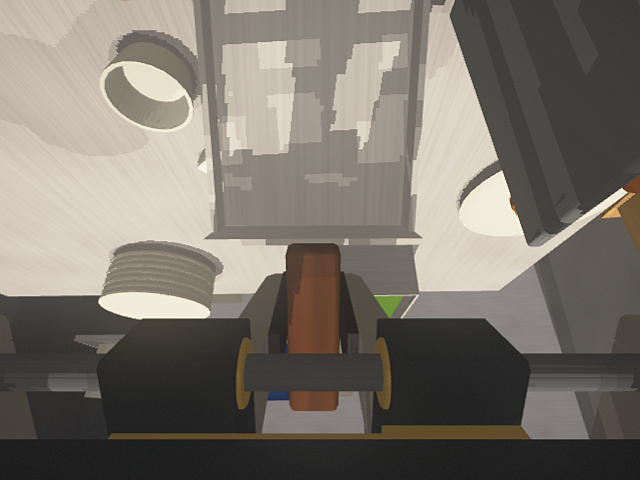

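View pics/s6.png

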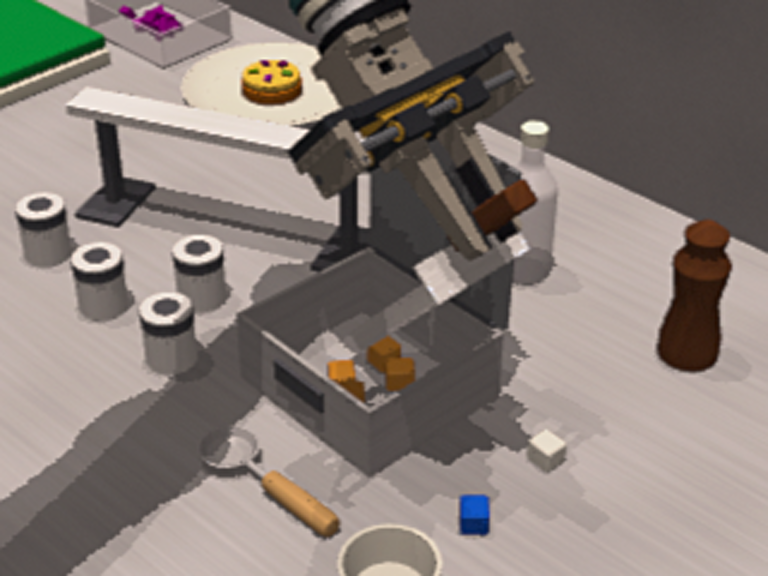

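```bash
python3 - <<'E'
from h import *
plan([.541,-.430,.14],trayR(109.5,0),1,n=10)
E
```

```text
[{"slide": [0.0098, 0.0245, 0.0031], "rot": [0.9, -2.02, 4.74], "gripper": 1}, {"slide": [0.0119, 0.0236, 0.0023], "rot": [0.9, -2.02, 4.74], "gripper": 1}, {"slide": [0.0139, 0.0226, 0.0015], "rot": [0.9, -2.02, 4.74], "gripper": 1}, {"slide": [0.0158, 0.0214, 0.0006], "rot": [0.9, -2.02, 4.74], "gripper": 1}, {"slide": [0.0175, 0.02, -0.0003], "rot": [0.9, -2.02, 4.74], "gripper": 1}]
[{"slide": [0.019, 0.0185, -0.0012], "rot": [0.9, -2.02, 4.74], "gripper": 1}, {"slide": [0.0204, 0.0168, -0.0022], "rot": [0.9, -2.02, 4.74], "gripper": 1}, {"slide": [0.0217, 0.015, -0.0032], "rot": [0.9, -2.02, 4.74], "gripper": 1}, {"slide": [0.0227, 0.0131, -0.0042], "rot": [0.9, -2.02, 4.74], "gripper": 1}, {"slide": [0.0235, 0.0111, -0.0052], "rot": [0.9, -2.02, 4.74], "gripper": 1}]
```

Call:
{"method": "play_rows", "body": {"targets": [{"slide": [0.01, 0.0245, 0.003], "rot": [0.9, -2, 4.75], "gripper": 1}, {"slide": [0.012, 0.0235, 0.0025], "rot": [0.9, -2, 4.75], "gripper": 1}, {"slide": [0.014, 0.0225, 0.0015], "rot": [0.9, -2, 4.75], "gripper": 1}, {"slide": [0.016, 0.0215, 0.0005], "rot": [0.9, -2, 4.75], "gripper": 1}, {"slide": [0.0175, 0.02, 0], "rot": [0.9, -2, 4.75], "gripper": 1}]}}

```text
clock: 9.32
tool_pos: [0.5301, -0.3067, 0.1856]
ee_rot: [[0.156, 0.027, 0.987], [-0.901, -0.405, 0.153], [0.404, -0.914, -0.039]]
ft_force: [0.7, 1.6, -2.3]
gripper_width: 0.261
```

Call:
{"method": "play_rows", "body": {"targets": [{"slide": [0.019, 0.0185, -0.001], "rot": [0.9, -2, 4.75], "gripper": 1}, {"slide": [0.0205, 0.017, -0.002], "rot": [0.9, -2, 4.75], "gripper": 1}, {"slide": [0.0215, 0.015, -0.003], "rot": [0.9, -2, 4.75], "gripper": 1}, {"slide": [0.0225, 0.013, -0.004], "rot": [0.9, -2, 4.75], "gripper": 1}, {"slide": [0.0235, 0.011, -0.005], "rot": [0.9, -2, 4.75], "gripper": 1}]}}

```text
clock: 9.95
tool_pos: [0.5417, -0.4308, 0.1399]
ee_rot: [[0.333, 0.001, 0.943], [-0.943, 0.003, 0.333], [-0.003, -1.0, 0.002]]
ft_force: [0.8, 1.0, -2.1]
gripper_width: 0.256
```

Call:
{"method": "play_rows", "body": {"targets": [{"slide": [0, 0, 0], "rot": [0, 0, 0], "gripper": 1}, {"slide": [0, 0, 0], "rot": [0, 0, 0], "gripper": 1}]}}

```text
clock: 10.2
tool_pos: [0.5419, -0.429, 0.1394]
ee_rot: [[0.332, 0.0, 0.943], [-0.943, 0.002, 0.332], [-0.002, -1.0, 0.001]]
ft_force: [0.5, 1.2, -2.7]
gripper_width: 0.256
```

```bash
python3 - <<'E'
from h import *
p,_=snap('wrist','w7');snap('top','t7',(250,150,490,330),3)
s=ctrl.get_state();print(s['clock'],s['tool_pos'],s['ee_rot'],s['ft_force'])
plan([.541,-.430,.0285],trayR(109.5,0),1,n=6)
E
```

```text
10.3 [ 0.54288287 -0.42773231  0.14031229] [[ 3.34204335e-01  1.41526603e-03  9.42499581e-01]
 [-9.42500368e-01  1.26582758e-03  3.34202714e-01]
 [-7.20056215e-04 -9.99998197e-01  1.75693382e-03]] [ 0.58064746  0.7505112  -2.31170963]
[{"slide": [0.0003, 0.0186, -0.0005], "rot": [-0.02, 0.0, -0.01], "gripper": 1}, {"slide": [0.0003, 0.0186, -0.0004], "rot": [-0.02, 0.0, -0.01], "gripper": 1}, {"slide": [0.0003, 0.0186, -0.0004], "rot": [-0.02, 0.0, -0.01], "gripper": 1}, {"slide": [0.0003, 0.0186, -0.0004], "rot": [-0.02, 0.0, -0.01], "gripper": 1}, {"slide": [0.0003, 0.0186, -0.0004], "rot": [-0.02, 0.0, -0.01], "gripper": 1}]
[{"slide": [0.0003, 0.0186, -0.0004], "rot": [-0.02, 0.0, -0.01], "gripper": 1}]
```

View pics/t7.png

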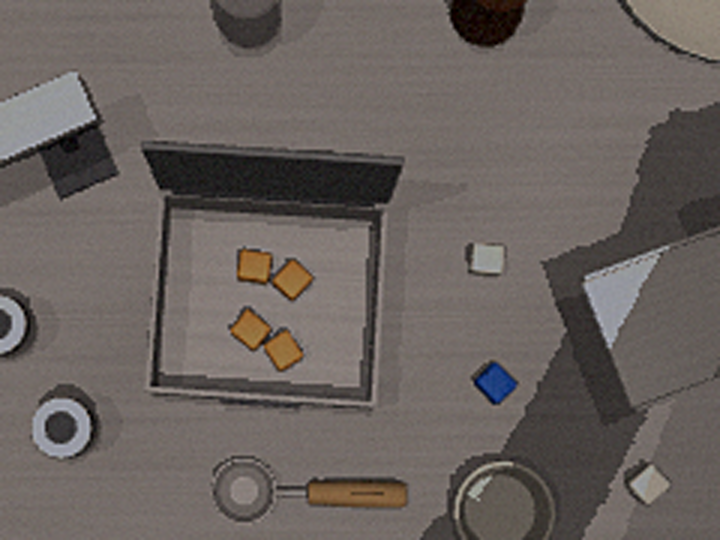

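View pics/w7.png

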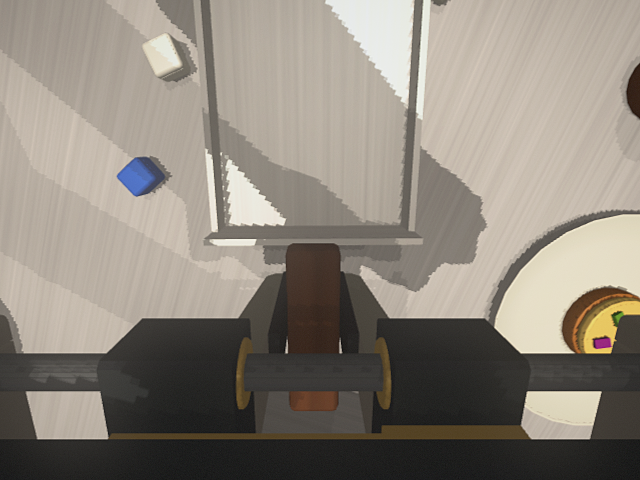

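Call:
{"method": "play_rows", "body": {"targets": [{"slide": [0, 0.0185, 0], "rot": [0, 0, 0], "gripper": 1}, {"slide": [0, 0.0185, 0], "rot": [0, 0, 0], "gripper": 1}, {"slide": [0, 0.0185, 0], "rot": [0, 0, 0], "gripper": 1}, {"slide": [0, 0.0185, 0], "rot": [0, 0, 0], "gripper": 1}, {"slide": [0, 0.0185, 0], "rot": [0, 0, 0], "gripper": 1}]}}

```text
clock: 10.92
tool_pos: [0.5424, -0.4289, 0.0457]
ee_rot: [[0.332, 0.001, 0.943], [-0.943, 0.002, 0.332], [-0.001, -1.0, 0.001]]
ft_force: [0.5, 0.2, -3.2]
gripper_width: 0.254
```

Call:
{"method": "play_rows", "body": {"targets": [{"slide": [0, 0.012, 0], "rot": [0, 0, 0], "gripper": 1}, {"slide": [0, 0.004, 0], "rot": [0, 0, 0], "gripper": 1}, {"slide": [0, 0.003, 0], "rot": [0, 0, 0], "gripper": 1}, {"slide": [0, 0, 0], "rot": [0, 0, 0], "gripper": 1}]}}

```text
clock: 11.42
tool_pos: [0.5428, -0.4293, 0.0288]
ee_rot: [[0.332, 0.002, 0.943], [-0.943, 0.001, 0.332], [-0.0, -1.0, 0.002]]
ft_force: [0.1, 0.1, -3.0]
gripper_width: 0.255
```

Still ~3 mm up; lower on contact and release.

Call:
{"method": "play_rows", "body": {"targets": [{"slide": [0, 0.003, 0], "rot": [0, 0, 0], "gripper": 1}, {"slide": [0, 0, 0], "rot": [0, 0, 0], "gripper": 1}, {"slide": [0, 0, 0], "rot": [0, 0, 0], "gripper": 0}, {"slide": [0, 0, 0], "rot": [0, 0, 0], "gripper": 0}, {"slide": [0, 0, 0], "rot": [0, 0, 0], "gripper": 0}]}}

```text
clock: 12.05
tool_pos: [0.5427, -0.4291, 0.0256]
ee_rot: [[0.332, 0.002, 0.943], [-0.943, 0.001, 0.332], [-0.001, -1.0, 0.002]]
ft_force: [-0.4, 0.2, -0.7]
gripper_width: 0.559
```

Call:
{"method": "play_rows", "body": {"targets": [{"slide": [0, 0, 0], "rot": [0, 0, 0], "gripper": 0}, {"slide": [0, 0, 0], "rot": [0, 0, 0], "gripper": 0}]}}

```text
clock: 12.3
tool_pos: [0.5426, -0.429, 0.0254]
ee_rot: [[0.332, 0.001, 0.943], [-0.943, 0.001, 0.332], [-0.001, -1.0, 0.002]]
ft_force: [-0.3, 0.3, 0.8]
gripper_width: 0.775
```

```bash
python3 - <<'E'
from h import *
from scipy.optimize import least_squares
p=cam('top')
c=lambda x,y:np.array([(x+.5)/3-.5+250,(y+.5)/3-.5+150])
# bin pose: front corners outer rim, lid free edge corners
obs=[c(148,391),c(376,406)]
def W(v,l): 
    cx,cy,a=v; R=np.array([[np.cos(a),-np.sin(a)],[np.sin(a),np.cos(a)]]); 
    return np.r_[R@np.array(l[:2])+[cx,cy],l[2]]
def f(v):
    r=[w2px(p,W(v,l))-o for l,o in zip([(-.075,.085,.07),(-.075,-.085,.07)],obs)]
    th=v[3]
    for sy,o in ((.086,c(142,143)),(-.086,c(405,157))):
        r.append(w2px(p,W(v[:3],(.075-.154*np.cos(th),sy,.071+.154*np.sin(th))))-o)
    return np.ravel(r)
ff=lambda v:np.r_[np.ravel([w2px(p,W(v[:3],l))-o for l,o in zip([(-.075,.085,.07),(-.075,-.085,.07)],obs)]),f(v)[4:]]
def f(v):
    r=[w2px(p,W(v[:3],l))-o for l,o in zip([(-.075,.085,.07),(-.075,-.085,.07)],obs)]
    th=v[3]
    for sy,o in ((.086,c(142,143)),(-.086,c(405,157))):
        r.append(w2px(p,W(v[:3],(.075-.154*np.cos(th),sy,.071+.154*np.sin(th))))-o)
    return np.ravel(r)
s=least_squares(f,[.53,-.05,-.08,1.6]);print(s.x,s.fun, np.degrees(s.x[2:]))
st=ctrl.get_state();print(st['clock'],st['tool_pos'],st['gripper_width'])
E
```

```text
[ 0.53283081 -0.05055578 -0.06961502  1.61754773] [-0.60196778  0.11094529  0.62081238 -0.11749959 -0.19291055 -0.16966794
  0.16994663  0.16225229] [-3.98864665 92.67865831]
12.3 [ 0.54256359 -0.42904506  0.02544619] 0.7750351285469502
```

```bash
cat >> h.py <<'E'
BC=np.array([.5328,-.0506]);BA=-4.0
def binw(lx,ly,z):
    a=np.radians(BA);return np.array([BC[0]+lx*np.cos(a)-ly*np.sin(a),BC[1]+lx*np.sin(a)+ly*np.cos(a),z])
E
python3 - <<'E'
from h import *
R=Rz(86)
s=ctrl.get_state();P0=s['tool_pos'];R0=s['ee_rot']
P=[.55,-.40,.28];print('lift');plan(P,R0,0,n=5)
Q=binw(.135,0,.30);print('over',Q);plan(Q,R,1,P0=P,R0=R0)
C=binw(.135,0,.212);print('down');plan(C,R,1,P0=Q,R0=R,n=3)
r=.13
prev=C
for th in [93,85,75,65,55,45,35,25,15,8,0]:
    t=np.radians(th); lx=.075-r*np.cos(t)+.006*np.sin(t); z=.071+r*np.sin(t)+.006*np.cos(t)
    T=binw(lx+.010,0,z+.011)
    d=R.T@(T-prev);print(th,d.round(4),T.round(4));prev=T
E
```

```text
lift
[{"slide": [-0.005, -0.0509, 0.0034], "rot": [0.0, 0.0, 0.0], "gripper": 0}, {"slide": [-0.005, -0.0509, 0.0034], "rot": [0.0, 0.0, 0.0], "gripper": 0}, {"slide": [-0.005, -0.0509, 0.0034], "rot": [0.0, 0.0, 0.0], "gripper": 0}, {"slide": [-0.005, -0.0509, 0.0034], "rot": [0.0, 0.0, 0.0], "gripper": 0}, {"slide": [-0.005, -0.0509, 0.0034], "rot": [0.0, 0.0, 0.0], "gripper": 0}]
over [ 0.66747115 -0.06001712  0.3       ]
[{"slide": [-0.0402, -0.0028, 0.032], "rot": [-0.02, -9.51, 0.0], "gripper": 1}, {"slide": [-0.0344, -0.0028, 0.0382], "rot": [-0.02, -9.51, 0.0], "gripper": 1}, {"slide": [-0.0276, -0.0028, 0.0433], "rot": [-0.02, -9.51, 0.0], "gripper": 1}, {"slide": [-0.0201, -0.0028, 0.0473], "rot": [-0.02, -9.51, 0.0], "gripper": 1}, {"slide": [-0.012, -0.0028, 0.05], "rot": [-0.02, -9.51, 0.0], "gripper": 1}]
[{"slide": [-0.0036, -0.0028, 0.0513], "rot": [-0.02, -9.51, 0.0], "gripper": 1}, {"slide": [0.005, -0.0028, 0.0511], "rot": [-0.02, -9.51, 0.0], "gripper": 1}]
down
[{"slide": [0.0, 0.0293, 0.0], "rot": [0.0, 0.0, 0.0], "gripper": 1}, {"slide": [0.0, 0.0293, 0.0], "rot": [0.0, 0.0, 0.0], "gripper": 1}, {"slide": [0.0, 0.0293, 0.0], "rot": [0.0, 0.0, 0.0], "gripper": 1}]
93 [-0.0372  0.0005 -0.    ] [ 0.6304 -0.0574  0.2115]
85 [-0.0181 -0.0005  0.    ] [ 0.6123 -0.0562  0.212 ]
75 [-0.0225  0.0029  0.    ] [ 0.5898 -0.0546  0.2091]
65 [-0.0217  0.0068 -0.    ] [ 0.5682 -0.0531  0.2024]
55 [-0.0201  0.0104 -0.    ] [ 0.5481 -0.0517  0.1919]
45 [-0.018   0.0138  0.    ] [ 0.5301 -0.0504  0.1782]
35 [-0.0154  0.0167  0.    ] [ 0.5148 -0.0493  0.1615]
25 [-0.0122  0.0191  0.    ] [ 0.5026 -0.0485  0.1424]
15 [-0.0087  0.0209 -0.    ] [ 0.4939 -0.0479  0.1214]
8 [-0.0039  0.0154 -0.    ] [ 0.49   -0.0476  0.106 ]
0 [-0.0021  0.018  -0.    ] [ 0.4879 -0.0475  0.088 ]
```

Call:
{"method": "play_rows", "body": {"targets": [{"slide": [0, -0.04, 0], "rot": [0, 0, 0], "gripper": 0}, {"slide": [-0.005, -0.05, 0.003], "rot": [0, 0, 0], "gripper": 0}, {"slide": [-0.005, -0.055, 0.003], "rot": [0, 0, 0], "gripper": 0}, {"slide": [-0.005, -0.055, 0.003], "rot": [0, 0, 0], "gripper": 0}, {"slide": [-0.005, -0.055, 0.003], "rot": [0, 0, 0], "gripper": 0}]}}

```text
clock: 12.92
tool_pos: [0.5467, -0.4062, 0.2824]
ee_rot: [[0.332, 0.001, 0.943], [-0.943, 0.001, 0.332], [-0.001, -1.0, 0.002]]
ft_force: [0.2, -0.9, 0.4]
gripper_width: 0.999
```

Call:
{"method": "play_rows", "body": {"targets": [{"slide": [-0.04, -0.003, 0.032], "rot": [0, -9.5, 0], "gripper": 1}, {"slide": [-0.0345, -0.003, 0.038], "rot": [0, -9.5, 0], "gripper": 1}, {"slide": [-0.0275, -0.003, 0.0435], "rot": [0, -9.5, 0], "gripper": 1}, {"slide": [-0.02, -0.003, 0.0475], "rot": [0, -9.5, 0], "gripper": 1}, {"slide": [-0.012, -0.003, 0.05], "rot": [0, -9.5, 0], "gripper": 1}]}}

```text
clock: 13.55
tool_pos: [0.6315, -0.1623, 0.2962]
ee_rot: [[0.922, 0.001, 0.387], [-0.387, 0.001, 0.922], [0.001, -1.0, 0.001]]
ft_force: [0.1, -0.9, 0.2]
gripper_width: 0.48
```

Call:
{"method": "play_rows", "body": {"targets": [{"slide": [-0.0035, -0.003, 0.051], "rot": [0, -9.5, 0], "gripper": 1}, {"slide": [0.005, -0.003, 0.051], "rot": [0, -9.5, 0], "gripper": 1}, {"slide": [0, 0, 0], "rot": [0, 0, 0], "gripper": 1}]}}

```text
clock: 13.92
tool_pos: [0.6653, -0.061, 0.3025]
ee_rot: [[0.998, 0.002, 0.063], [-0.063, 0.005, 0.998], [0.002, -1.0, 0.005]]
ft_force: [0.5, -0.2, 0.1]
gripper_width: 0.154
```

```bash
python3 - <<'E'
from h import *
st=ctrl.get_state();print(st['clock'],st['tool_pos'],st['ee_rot'],st['gripper_width'])
plan(binw(.135,0,.212),Rz(86),1,n=3)
snap('top','t8',(250,110,570,350),2.4)
snap('side','s8',(150,120,470,360),2.4)
E
```

```text
13.925 [ 0.66533257 -0.06096123  0.30250753] [[ 0.99803922  0.00210935  0.06255612]
 [-0.06256513  0.00451706  0.99803066]
 [ 0.00182262 -0.99998757  0.00464017]] 0.1541808561457036
[{"slide": [0.0006, 0.0302, 0.0002], "rot": [-0.09, 0.14, 0.03], "gripper": 1}, {"slide": [0.0007, 0.0302, 0.0003], "rot": [-0.09, 0.14, 0.03], "gripper": 1}, {"slide": [0.0007, 0.0302, 0.0003], "rot": [-0.09, 0.14, 0.03], "gripper": 1}]
```

View pics/s8.png

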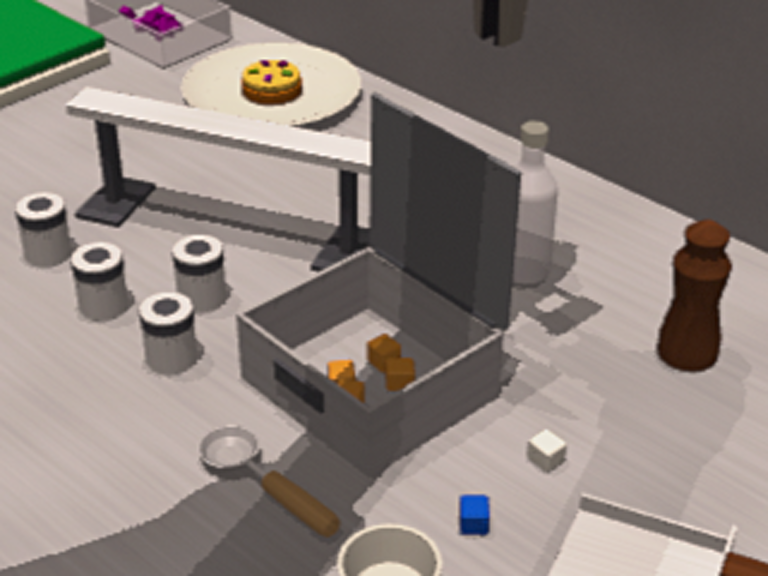

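Call:
{"method": "play_rows", "body": {"targets": [{"slide": [0.001, 0.03, 0], "rot": [0, 0, 0], "gripper": 1}, {"slide": [0.001, 0.03, 0], "rot": [0, 0, 0], "gripper": 1}, {"slide": [0.001, 0.03, 0], "rot": [0, 0, 0], "gripper": 1}, {"slide": [0, 0, 0], "rot": [0, 0, 0], "gripper": 1}]}}

```text
clock: 14.52
tool_pos: [0.6661, -0.0699, 0.2094]
ee_rot: [[0.997, -0.004, 0.075], [-0.075, 0.001, 0.997], [-0.004, -1.0, 0.0]]
ft_force: [0.4, -1.2, 0.7]
gripper_width: 0.004
```

Call:
{"method": "play_rows", "body": {"targets": [{"slide": [-0.012, 0, 0], "rot": [0, 0, 0], "gripper": 1}, {"slide": [-0.012, 0, 0], "rot": [0, 0, 0], "gripper": 1}, {"slide": [-0.012, 0, 0], "rot": [0, 0, 0], "gripper": 1}, {"slide": [-0.012, 0, 0], "rot": [0, 0, 0], "gripper": 1}, {"slide": [-0.012, 0.001, 0], "rot": [0, 0, 0], "gripper": 1}]}}

```text
clock: 15.15
tool_pos: [0.6082, -0.063, 0.2119]
ee_rot: [[0.997, 0.004, 0.072], [-0.072, 0.001, 0.997], [0.004, -1.0, 0.001]]
ft_force: [1.7, -0.7, 2.4]
gripper_width: 0.004
```

Call:
{"method": "play_rows", "body": {"targets": [{"slide": [-0.018, 0.003, 0], "rot": [0, 0, 0], "gripper": 1}, {"slide": [-0.021, 0.006, 0], "rot": [0, 0, 0], "gripper": 1}, {"slide": [-0.02, 0.01, 0], "rot": [0, 0, 0], "gripper": 1}, {"slide": [-0.018, 0.013, 0], "rot": [0, 0, 0], "gripper": 1}]}}

```text
clock: 15.65
tool_pos: [0.5307, -0.0572, 0.1791]
ee_rot: [[0.997, 0.003, 0.071], [-0.071, 0.001, 0.997], [0.003, -1.0, 0.001]]
ft_force: [1.8, 0.1, 0.2]
gripper_width: 0.007
```

```bash
python3 - <<'E'
from h import *
st=ctrl.get_state();print(st['clock'],st['tool_pos'],st['ft_force'],st['gripper_width'])
snap('side','s9',(150,120,470,360),2.4)
R=st['ee_rot']
for th in [55,45,35,25,15,8,0]:
    r=.13;t=np.radians(th); lx=.075-r*np.cos(t)+.006*np.sin(t); z=.071+r*np.sin(t)+.006*np.cos(t)
    print(th,(R.T@(binw(lx+.010,0,z+.011)-st['tool_pos'])).round(4))
E
```

```text
15.65 [ 0.53072099 -0.05716556  0.1791261 ] [1.81903077 0.14121208 0.18648648] 0.006643823517536127
55 [ 0.017  -0.0128  0.0067]
45 [-0.0011  0.001   0.0067]
35 [-0.0165  0.0176  0.0066]
25 [-0.0288  0.0367  0.0066]
15 [-0.0376  0.0576  0.0066]
8 [-0.0415  0.073   0.0065]
0 [-0.0436  0.091   0.0065]
```

View pics/s9.png

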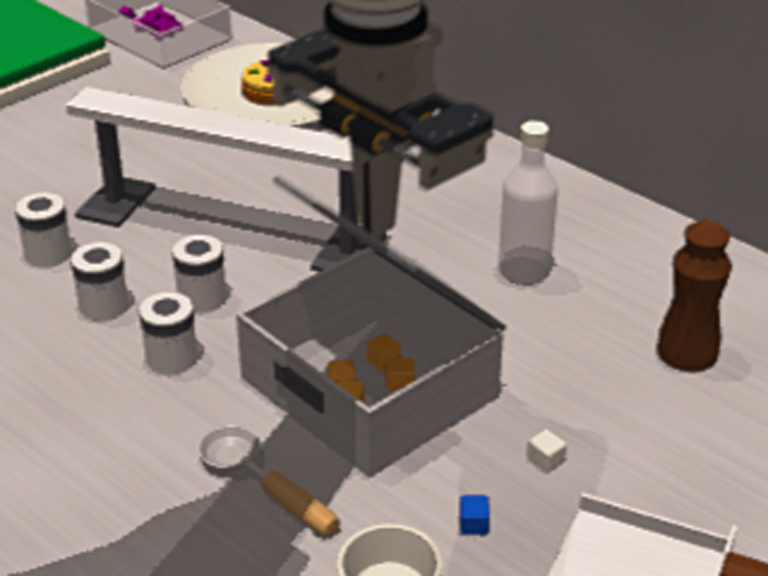

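Works well; the lid is at about 45°. Continue down.

Call:
{"method": "play_rows", "body": {"targets": [{"slide": [-0.0155, 0.0175, 0.002], "rot": [0, 0, 0], "gripper": 1}, {"slide": [-0.012, 0.019, 0.002], "rot": [0, 0, 0], "gripper": 1}, {"slide": [-0.009, 0.021, 0.002], "rot": [0, 0, 0], "gripper": 1}, {"slide": [-0.004, 0.0155, 0], "rot": [0, 0, 0], "gripper": 1}, {"slide": [-0.002, 0.012, 0], "rot": [0, 0, 0], "gripper": 1}]}}

```text
clock: 16.32
tool_pos: [0.4892, -0.0484, 0.0932]
ee_rot: [[0.997, 0.001, 0.072], [-0.072, 0.001, 0.997], [0.0, -1.0, 0.001]]
ft_force: [0.3, -0.9, 0.7]
gripper_width: 0.008
```

Call:
{"method": "play_rows", "body": {"targets": [{"slide": [0, 0.004, 0], "rot": [0, 0, 0], "gripper": 1}, {"slide": [0, 0.003, 0], "rot": [0, 0, 0], "gripper": 1}, {"slide": [0, 0, 0], "rot": [0, 0, 0], "gripper": 1}]}}

```text
clock: 16.7
tool_pos: [0.4894, -0.0481, 0.0882]
ee_rot: [[0.997, 0.0, 0.071], [-0.071, -0.0, 0.997], [0.0, -1.0, -0.0]]
ft_force: [-6.6, -0.2, 15.1]
gripper_width: -0.0
```

Call:
{"method": "play_rows", "body": {"targets": [{"slide": [0, -0.02, 0], "rot": [0, 0, 0], "gripper": 1}, {"slide": [0, -0.04, 0], "rot": [0, 0, 0], "gripper": 1}, {"slide": [0, -0.04, 0], "rot": [0, 0, 0], "gripper": 1}]}}

```text
clock: 17.08
tool_pos: [0.4896, -0.0481, 0.1881]
ee_rot: [[0.997, 0.002, 0.071], [-0.071, 0.002, 0.997], [0.001, -1.0, 0.002]]
ft_force: [0.6, 0.4, 0.5]
gripper_width: 0.007
```

```bash
python3 - <<'E'
from h import *
st=ctrl.get_state();print(st['clock'],st['tool_pos'],st['ft_force'],st['gripper_width'])
snap('side','s10',(150,120,470,360),2.4)
R=st['ee_rot']
plan([.5425,-.4285,.15],Rz(19.4),0)
E
```

```text
17.075 [ 0.48958463 -0.04809922  0.18814458] [0.62131592 0.3921674  0.49162704] 0.006875815846242478
[{"slide": [0.0109, 0.0062, -0.0538], "rot": [-0.05, 9.51, 0.06], "gripper": 0}, {"slide": [0.0196, 0.0062, -0.0512], "rot": [-0.05, 9.51, 0.06], "gripper": 0}, {"slide": [0.0278, 0.0062, -0.0473], "rot": [-0.05, 9.51, 0.06], "gripper": 0}, {"slide": [0.0353, 0.0062, -0.042], "rot": [-0.05, 9.51, 0.06], "gripper": 0}, {"slide": [0.0417, 0.0062, -0.0356], "rot": [-0.05, 9.51, 0.06], "gripper": 0}]
[{"slide": [0.047, 0.0062, -0.0282], "rot": [-0.05, 9.51, 0.06], "gripper": 0}, {"slide": [0.0511, 0.0062, -0.0201], "rot": [-0.05, 9.51, 0.06], "gripper": 0}]
```

View pics/s10.png

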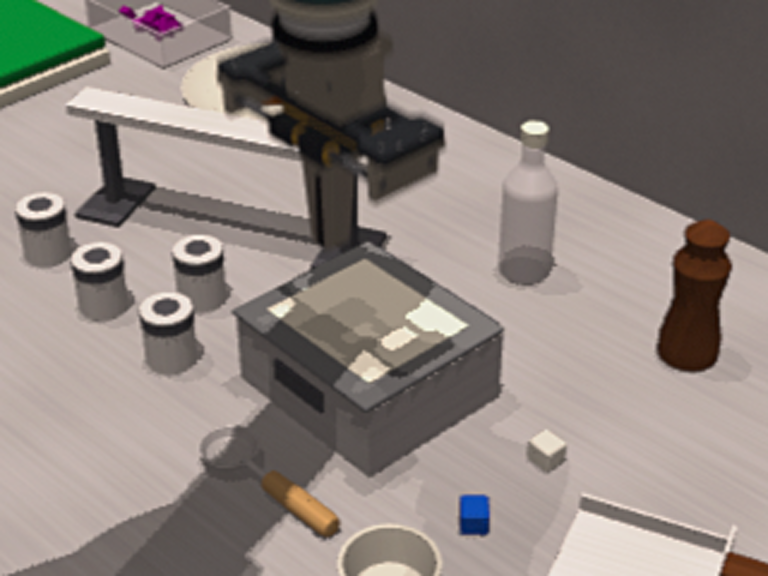

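Call:
{"method": "play_rows", "body": {"targets": [{"slide": [0.011, 0.006, -0.054], "rot": [0, 9.5, 0], "gripper": 0}, {"slide": [0.0195, 0.006, -0.051], "rot": [0, 9.5, 0], "gripper": 0}, {"slide": [0.028, 0.006, -0.0475], "rot": [0, 9.5, 0], "gripper": 0}, {"slide": [0.0355, 0.006, -0.042], "rot": [0, 9.5, 0], "gripper": 0}, {"slide": [0.0415, 0.006, -0.0355], "rot": [0, 9.5, 0], "gripper": 0}]}}

```text
clock: 17.75
tool_pos: [0.5254, -0.3224, 0.1565]
ee_rot: [[0.617, 0.002, 0.787], [-0.787, 0.001, 0.617], [0.001, -1.0, 0.002]]
ft_force: [0.1, 0.3, 0.1]
gripper_width: 0.523
```

Call:
{"method": "play_rows", "body": {"targets": [{"slide": [0.047, 0.006, -0.028], "rot": [0, 9.5, 0], "gripper": 0}, {"slide": [0.051, 0.006, -0.02], "rot": [0, 9.5, 0], "gripper": 0}, {"slide": [0, 0, 0], "rot": [0, 0, 0], "gripper": 0}, {"slide": [0, 0, 0], "rot": [0, 0, 0], "gripper": 0}]}}

```text
clock: 18.25
tool_pos: [0.5396, -0.4279, 0.144]
ee_rot: [[0.334, 0.001, 0.943], [-0.943, 0.003, 0.334], [-0.002, -1.0, 0.002]]
ft_force: [-0.7, -0.6, 0.7]
gripper_width: 0.96
```

```bash
python3 - <<'E'
from h import *
snap('wrist','w11');snap('top','t11')
st=ctrl.get_state();print(st['clock'],st['tool_pos'],st['ee_rot'],st['gripper_width'])
plan([.5425,-.4285,.026],Rz(19.4),0,n=5)
E
```

```text
18.35 [ 0.54004316 -0.42706272  0.14465044] [[ 0.33504877  0.00178077  0.9421991 ]
 [-0.94219954  0.00226249  0.33504465]
 [-0.00153508 -0.99999586  0.00243588]] 1.0008011128674985
[{"slide": [0.0005, 0.0237, 0.0003], "rot": [-0.03, 0.04, -0.02], "gripper": 0}, {"slide": [0.0005, 0.0237, 0.0003], "rot": [-0.03, 0.04, -0.02], "gripper": 0}, {"slide": [0.0005, 0.0237, 0.0003], "rot": [-0.03, 0.04, -0.02], "gripper": 0}, {"slide": [0.0004, 0.0237, 0.0003], "rot": [-0.03, 0.04, -0.02], "gripper": 0}, {"slide": [0.0004, 0.0237, 0.0004], "rot": [-0.03, 0.04, -0.02], "gripper": 0}]
```

View pics/w11.png

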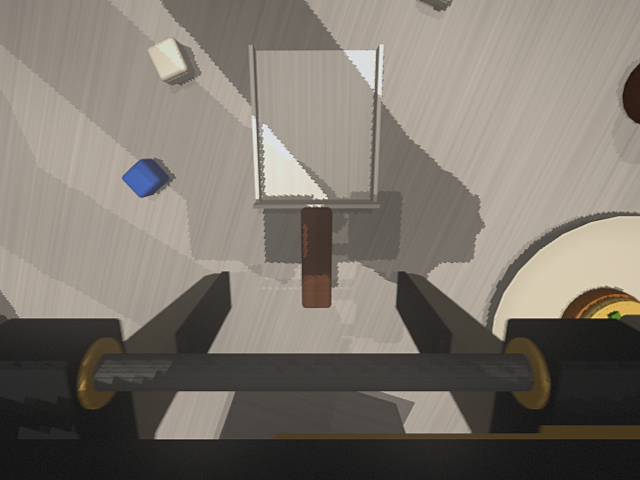

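View pics/t11.png

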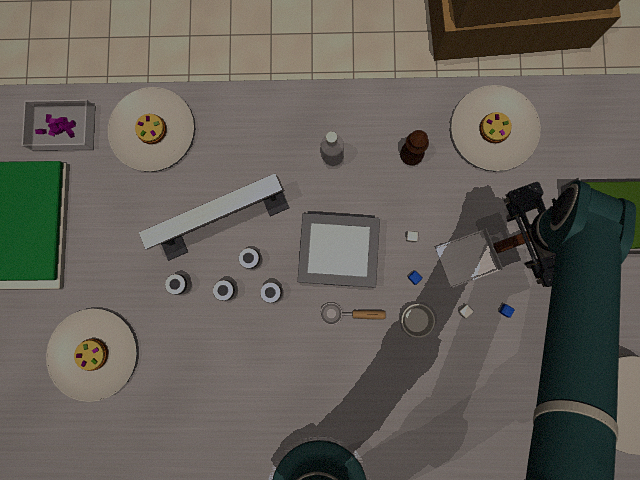

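Tray is still in place, lid shut with its pale centre square visible at (338,249). Grasp again.

Call:
{"method": "play_rows", "body": {"targets": [{"slide": [0.0005, 0.024, 0.0005], "rot": [0, 0, 0], "gripper": 0}, {"slide": [0.0005, 0.024, 0.0005], "rot": [0, 0, 0], "gripper": 0}, {"slide": [0.0005, 0.024, 0.0005], "rot": [0, 0, 0], "gripper": 0}, {"slide": [0.0005, 0.024, 0.0005], "rot": [0, 0, 0], "gripper": 0}, {"slide": [0, 0.022, 0], "rot": [0, 0, 0], "gripper": 0}]}}

```text
clock: 18.98
tool_pos: [0.542, -0.4298, 0.0249]
ee_rot: [[0.333, 0.001, 0.943], [-0.943, 0.002, 0.333], [-0.001, -1.0, 0.002]]
ft_force: [0.3, -0.8, -0.5]
gripper_width: 0.995
```

Call:
{"method": "play_rows", "body": {"targets": [{"slide": [0, 0, 0], "rot": [0, 0, 0], "gripper": 1}, {"slide": [0, 0, 0], "rot": [0, 0, 0], "gripper": 1}, {"slide": [0, 0, 0], "rot": [0, 0, 0], "gripper": 1}, {"slide": [0, 0, 0], "rot": [0, 0, 0], "gripper": 1}, {"slide": [0, 0, 0], "rot": [0, 0, 0], "gripper": 1}], "squeeze": 50}}

```text
clock: 19.6
tool_pos: [0.5422, -0.4303, 0.027]
ee_rot: [[0.332, 0.002, 0.943], [-0.943, 0.001, 0.332], [-0.0, -1.0, 0.002]]
ft_force: [0.7, -0.2, -1.0]
gripper_width: 0.48
```

Call:
{"method": "play_rows", "body": {"targets": [{"slide": [0, 0, 0], "rot": [0, 0, 0], "gripper": 1}, {"slide": [0, 0, 0], "rot": [0, 0, 0], "gripper": 1}, {"slide": [0, 0, 0], "rot": [0, 0, 0], "gripper": 1}]}}

```text
clock: 19.98
tool_pos: [0.5421, -0.4301, 0.0265]
ee_rot: [[0.332, 0.001, 0.943], [-0.943, 0.001, 0.332], [-0.001, -1.0, 0.002]]
ft_force: [0.8, 0.6, 0.1]
gripper_width: 0.254
```

```bash
python3 - <<'E'
from h import *
im=cv2.imread('pics/t11.png');cv2.imwrite('pics/c11.png',cv2.resize(im[190:310,280:520],None,fx=3.3,fy=3.3,interpolation=cv2.INTER_CUBIC))
st=ctrl.get_state();print(st['clock'],st['tool_pos'],st['ee_rot'],st['gripper_width'])
E
```

```text
19.975 [ 0.54211125 -0.43010205  0.02645792] [[ 3.32250234e-01  1.45301677e-03  9.43190156e-01]
 [-9.43190991e-01  1.28791921e-03  3.32248544e-01]
 [-7.31990016e-04 -9.99998115e-01  1.79838379e-03]] 0.25448007983583654
```

View pics/c11.png

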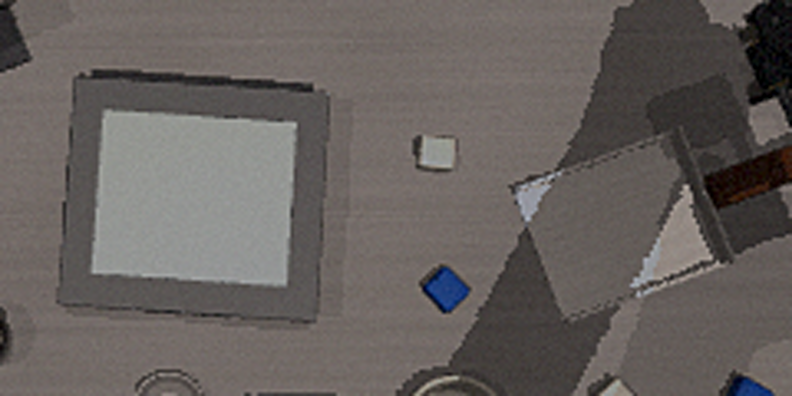

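```bash
python3 - <<'E'
from h import *
p=cam('top')
C=lambda x,y,z: px2w(p,(x+.5)/3.3-.5+280,(y+.5)/3.3-.5+190,z)
L=np.array([C(*q,.077) for q in [(75,78),(330,95),(317,322),(58,304)]]);print(L.mean(0),np.linalg.norm(L[0]-L[1]),np.linalg.norm(L[0]-L[3]))
L=np.array([C(*q,.077) for q in [(103,110),(298,123),(288,287),(92,272)]]);print(L.mean(0))
for a,b in ((0,1),(3,2)):
  d=L[a]-L[b];print(np.degrees(np.arctan2(d[1],d[0]))-90)
T=np.array([C(*q[:2],q[2]) for q in [(513,187,.018),(568,320,.018),(672,130,.032),(732,264,.032)]]);print(T)
f=T[:2].mean(0);r=T[2:].mean(0);print('origin from front',f,'rear',r,'mid',(f+r)/2)
st=ctrl.get_state();R=st['ee_rot'];
for o in ((f+r)/2,): print(R.T@(np.r_[o[:2],0]-st['tool_pos']))
E
```

```text
[ 0.52915919 -0.04991174  0.077     ] 0.1716486737046117 0.15190067579397018
[ 0.53005005 -0.05015401  0.077     ]
-4.46969291062841
-4.855316859155593
[[ 0.54035964 -0.27114761  0.018     ]
 [ 0.44786666 -0.30613351  0.018     ]
 [ 0.57749593 -0.37924479  0.032     ]
 [ 0.4848135  -0.41620166  0.032     ]]
origin from front [ 0.49411315 -0.28864056  0.018     ] rear [ 0.53115471 -0.39772323  0.032     ] mid [ 0.51263393 -0.34318189  0.025     ]
[-0.09175679  0.02652699  0.0010288 ]
```

```bash
python3 - <<'E'
from h import *
R=trayR(86,0);o=np.array([.530,-.050,.077])
T=o+R@np.array([.0915,-.0265,-.001]);print(T)
st=ctrl.get_state()
A=[.542,-.430,.15];plan(A,trayR(109.4,0),1,n=4)
B=T+[0,0,.05];plan(B,R,1,n=6,P0=A,R0=trayR(109.4,0))
E
```

```text
[ 0.52261972 -0.14120735  0.1035    ]
[{"slide": [-0.0001, -0.0309, 0.0], "rot": [-0.03, 0.0, -0.01], "gripper": 1}, {"slide": [-0.0001, -0.0309, 0.0], "rot": [-0.03, 0.0, -0.01], "gripper": 1}, {"slide": [-0.0, -0.0309, 0.0], "rot": [-0.03, 0.0, -0.01], "gripper": 1}, {"slide": [-0.0, -0.0309, -0.0], "rot": [-0.03, 0.0, -0.01], "gripper": 1}]
[{"slide": [-0.0465, -0.0006, 0.0129], "rot": [0.0, 3.9, 0.0], "gripper": 1}, {"slide": [-0.0472, -0.0006, 0.0098], "rot": [0.0, 3.9, 0.0], "gripper": 1}, {"slide": [-0.0478, -0.0006, 0.0065], "rot": [0.0, 3.9, 0.0], "gripper": 1}, {"slide": [-0.0481, -0.0006, 0.0032], "rot": [0.0, 3.9, 0.0], "gripper": 1}, {"slide": [-0.0482, -0.0006, -0.0], "rot": [0.0, 3.9, 0.0], "gripper": 1}]
[{"slide": [-0.0481, -0.0006, -0.0033], "rot": [0.0, 3.9, 0.0], "gripper": 1}]
```

Call:
{"method": "play_rows", "body": {"targets": [{"slide": [0, -0.031, 0], "rot": [0, 0, 0], "gripper": 1}, {"slide": [0, -0.031, 0], "rot": [0, 0, 0], "gripper": 1}, {"slide": [0, -0.031, 0], "rot": [0, 0, 0], "gripper": 1}, {"slide": [0, -0.031, 0], "rot": [0, 0, 0], "gripper": 1}]}}

```text
clock: 20.48
tool_pos: [0.5413, -0.4301, 0.1507]
ee_rot: [[0.332, 0.0, 0.943], [-0.943, 0.002, 0.332], [-0.002, -1.0, 0.001]]
ft_force: [-0.7, 1.1, -3.3]
gripper_width: 0.257
```

Call:
{"method": "play_rows", "body": {"targets": [{"slide": [-0.0465, -0.001, 0.013], "rot": [0, 3.9, 0], "gripper": 1}, {"slide": [-0.047, -0.001, 0.01], "rot": [0, 3.9, 0], "gripper": 1}, {"slide": [-0.048, -0.001, 0.0065], "rot": [0, 3.9, 0], "gripper": 1}, {"slide": [-0.048, -0.001, 0.003], "rot": [0, 3.9, 0], "gripper": 1}, {"slide": [-0.048, 0, 0], "rot": [0, 3.9, 0], "gripper": 1}]}}

```text
clock: 21.1
tool_pos: [0.5251, -0.1884, 0.1545]
ee_rot: [[-0.004, 0.001, 1.0], [-1.0, 0.001, -0.004], [-0.001, -1.0, 0.001]]
ft_force: [0.6, -0.1, -2.6]
gripper_width: 0.257
```

Call:
{"method": "play_rows", "body": {"targets": [{"slide": [-0.048, 0, -0.003], "rot": [0, 3.9, 0], "gripper": 1}, {"slide": [0, 0, 0], "rot": [0, 0, 0], "gripper": 1}, {"slide": [0, 0, 0], "rot": [0, 0, 0], "gripper": 1}]}}

```text
clock: 21.48
tool_pos: [0.5227, -0.1426, 0.1546]
ee_rot: [[-0.069, 0.001, 0.998], [-0.998, 0.001, -0.069], [-0.001, -1.0, 0.001]]
ft_force: [0.4, -1.0, -2.6]
gripper_width: 0.258
```

```bash
python3 - <<'E'
from h import *
R=trayR(86,0);T=np.array([.5226,-.1412,.109])
snap('wrist','w12')
st=ctrl.get_state();print(st['clock'],st['tool_pos'],st['ee_rot'],st['gripper_width'],st['ft_force'])
plan(T,R,1,n=3)
E
```

```text
21.525 [ 0.52265679 -0.14329898  0.15456717] [[-7.08501172e-02  8.41194216e-04  9.97486618e-01]
 [-9.97486760e-01  5.93464155e-04 -7.08506278e-02]
 [-6.51571691e-04 -9.99999470e-01  7.97033088e-04]] 0.2565603368102992 [ 0.48122705 -0.47932769 -2.63120079]
[{"slide": [-0.0007, 0.0152, -0.0001], "rot": [-0.02, -0.02, -0.01], "gripper": 1}, {"slide": [-0.0007, 0.0152, -0.0001], "rot": [-0.02, -0.02, -0.01], "gripper": 1}, {"slide": [-0.0007, 0.0152, -0.0001], "rot": [-0.02, -0.02, -0.01], "gripper": 1}]
```

View pics/w12.png

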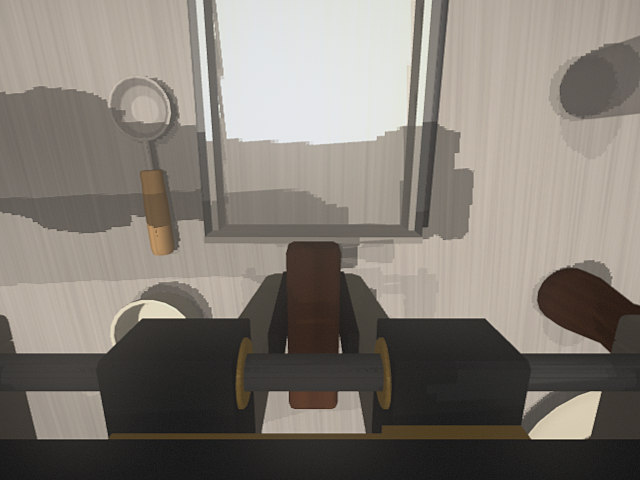

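Call:
{"method": "play_rows", "body": {"targets": [{"slide": [-0.0005, 0.015, 0], "rot": [0, 0, 0], "gripper": 1}, {"slide": [-0.0005, 0.015, 0], "rot": [0, 0, 0], "gripper": 1}, {"slide": [-0.0005, 0.014, 0], "rot": [0, 0, 0], "gripper": 1}, {"slide": [0, 0.004, 0], "rot": [0, 0, 0], "gripper": 1}, {"slide": [0, 0, 0], "rot": [0, 0, 0], "gripper": 1}]}}

```text
clock: 22.15
tool_pos: [0.5229, -0.1403, 0.1063]
ee_rot: [[-0.07, 0.001, 0.998], [-0.998, 0.002, -0.07], [-0.002, -1.0, 0.0]]
ft_force: [1.2, 0.1, -1.0]
gripper_width: 0.257
```

Call:
{"method": "play_rows", "body": {"targets": [{"slide": [0, 0.002, 0], "rot": [0, 0, 0], "gripper": 1}, {"slide": [0, 0, 0], "rot": [0, 0, 0], "gripper": 1}]}}

```text
clock: 22.4
tool_pos: [0.5232, -0.1404, 0.105]
ee_rot: [[-0.07, 0.002, 0.998], [-0.998, 0.001, -0.07], [-0.001, -1.0, 0.002]]
ft_force: [-0.7, -0.9, -1.7]
gripper_width: 0.256
```

```bash
python3 - <<'E'
from h import *
snap('top','t13',(280,190,440,310),5)
snap('side','s13',(150,120,470,360),2.4)
st=ctrl.get_state();print(st['clock'],st['tool_pos'],st['gripper_width'],st['ft_force'],st['torque'])
E
```

```text
22.5 [ 0.52319204 -0.1404371   0.10507803] 0.25966728658350663 [ 1.18143908 -0.46645964 -1.968907  ] [-0.24381585 -0.05617318 -0.00247405]
```

View pics/t13.png

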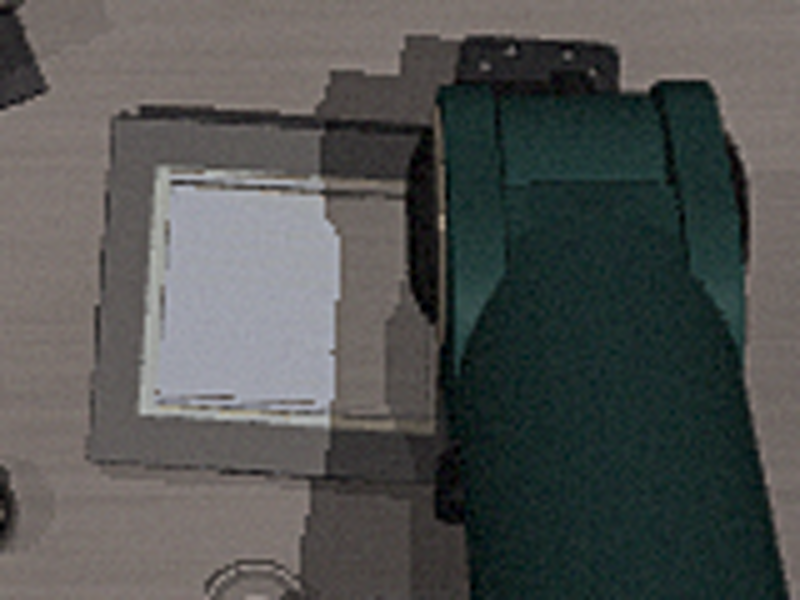

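View pics/s13.png

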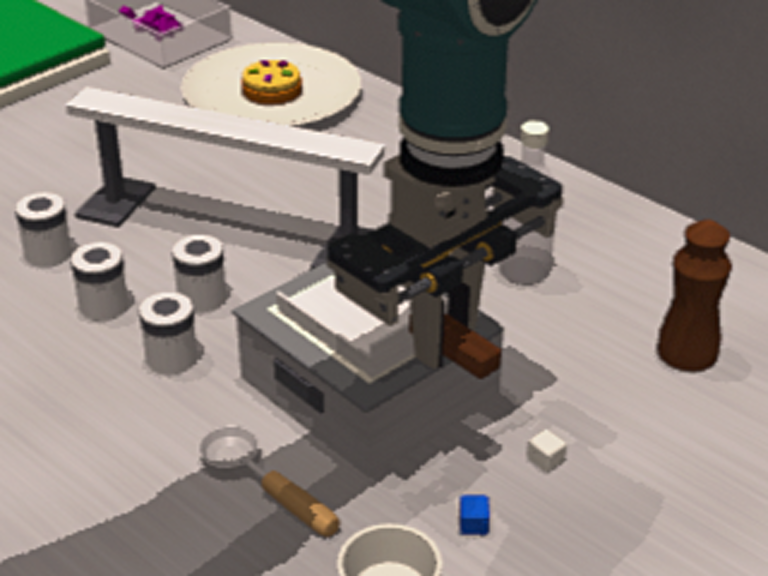

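Call:
{"method": "play_rows", "body": {"targets": [{"slide": [0, 0.002, 0], "rot": [0, 0, 0], "gripper": 1}, {"slide": [0, 0, 0], "rot": [0, 0, 0], "gripper": 1}]}}

```text
clock: 22.75
tool_pos: [0.5233, -0.1405, 0.1033]
ee_rot: [[-0.07, 0.002, 0.998], [-0.998, 0.001, -0.07], [-0.001, -1.0, 0.002]]
ft_force: [-1.2, -0.8, 2.3]
gripper_width: 0.254
```

Call:
{"method": "play_rows", "body": {"targets": [{"slide": [0, 0, 0], "rot": [0, 0, 0], "gripper": 0}, {"slide": [0, 0, 0], "rot": [0, 0, 0], "gripper": 0}, {"slide": [0, 0, 0], "rot": [0, 0, 0], "gripper": 0}, {"slide": [0, 0, 0], "rot": [0, 0, 0], "gripper": 0}, {"slide": [0, 0, 0], "rot": [0, 0, 0], "gripper": 0}]}}

```text
clock: 23.38
tool_pos: [0.523, -0.1403, 0.1027]
ee_rot: [[-0.07, 0.001, 0.998], [-0.998, 0.001, -0.07], [-0.001, -1.0, 0.001]]
ft_force: [-0.3, 0.1, 0.8]
gripper_width: 0.775
```

Call:
{"method": "play_rows", "body": {"targets": [{"slide": [0, -0.03, 0], "rot": [0, 0, 0], "gripper": 0}, {"slide": [0, -0.05, 0], "rot": [0, 0, 0], "gripper": 0}, {"slide": [0, -0.05, 0], "rot": [0, 0, 0], "gripper": 0}, {"slide": [0, -0.03, 0], "rot": [0, 0, 0], "gripper": 0}]}}

```text
clock: 23.88
tool_pos: [0.5236, -0.1406, 0.2655]
ee_rot: [[-0.07, 0.004, 0.998], [-0.998, 0.0, -0.07], [-0.001, -1.0, 0.004]]
ft_force: [0.9, 0.3, 0.4]
gripper_width: 0.997
```

```bash
python3 - <<'E'
from h import *
snap('top','t14',(280,170,480,320),4)
plan([.4388,.104,.17],Rz(22.85),0,n=6)
E
```

```text
[{"slide": [-0.0397, 0.0163, -0.0174], "rot": [-0.09, -4.47, 0.03], "gripper": 0}, {"slide": [-0.0409, 0.0163, -0.0142], "rot": [-0.09, -4.47, 0.03], "gripper": 0}, {"slide": [-0.0419, 0.0164, -0.0109], "rot": [-0.09, -4.47, 0.03], "gripper": 0}, {"slide": [-0.0426, 0.0164, -0.0076], "rot": [-0.09, -4.47, 0.03], "gripper": 0}, {"slide": [-0.0431, 0.0164, -0.0042], "rot": [-0.09, -4.47, 0.03], "gripper": 0}]
[{"slide": [-0.0433, 0.0164, -0.0008], "rot": [-0.09, -4.47, 0.03], "gripper": 0}]
```

View pics/t14.png

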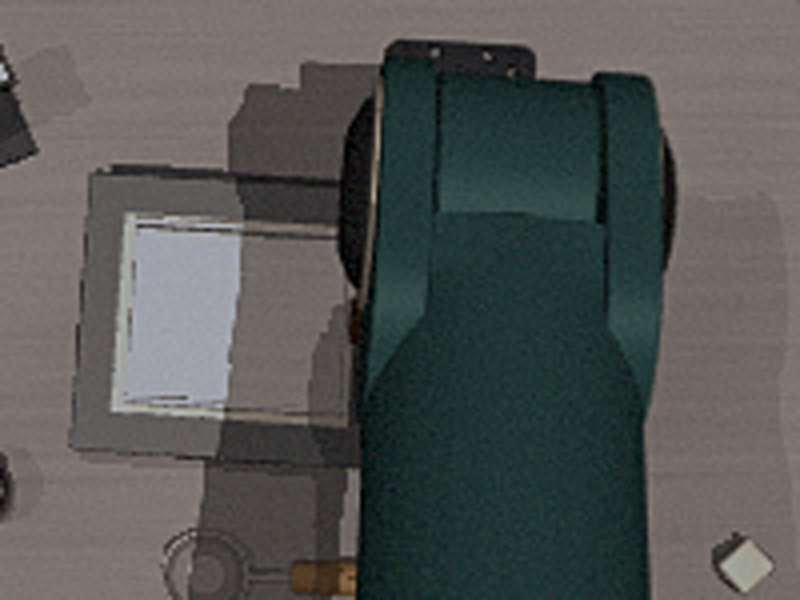

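Call:
{"method": "play_rows", "body": {"targets": [{"slide": [-0.0395, 0.006, -0.0175], "rot": [0, -4.5, 0], "gripper": 0}, {"slide": [-0.041, 0.01, -0.014], "rot": [0, -4.5, 0], "gripper": 0}, {"slide": [-0.042, 0.02, -0.011], "rot": [0, -4.5, 0], "gripper": 0}, {"slide": [-0.0425, 0.02, -0.0075], "rot": [0, -4.5, 0], "gripper": 0}, {"slide": [-0.043, 0.02, -0.004], "rot": [0, -4.5, 0], "gripper": 0}]}}

```text
clock: 24.55
tool_pos: [0.4499, 0.0645, 0.1864]
ee_rot: [[0.32, 0.002, 0.948], [-0.948, 0.001, 0.32], [-0.001, -1.0, 0.002]]
ft_force: [0.3, 0.2, 0.6]
gripper_width: 1.002
```

Call:
{"method": "play_rows", "body": {"targets": [{"slide": [-0.0435, 0.02, -0.001], "rot": [0, -4.5, 0], "gripper": 0}, {"slide": [0, 0, 0], "rot": [0, 0, 0], "gripper": 0}, {"slide": [0, 0, 0], "rot": [0, 0, 0], "gripper": 0}]}}

```text
clock: 24.92
tool_pos: [0.4362, 0.1038, 0.1671]
ee_rot: [[0.39, 0.002, 0.921], [-0.921, 0.001, 0.39], [-0.0, -1.0, 0.002]]
ft_force: [0.2, 0.4, 0.1]
gripper_width: 1.001
```

```bash
python3 - <<'E'
from h import *
snap('wrist','w15');snap('top','t15')
st=ctrl.get_state();print(st['clock'],st['tool_pos'])
plan([.4388,.104,.026],Rz(22.85),0,n=6)
E
```

```text
25.025 [0.43663465 0.103164   0.16735443]
[{"slide": [0.0, 0.0236, 0.0003], "rot": [-0.02, 0.0, -0.0], "gripper": 0}, {"slide": [0.0, 0.0236, 0.0003], "rot": [-0.02, 0.0, -0.0], "gripper": 0}, {"slide": [0.0, 0.0236, 0.0003], "rot": [-0.02, 0.0, -0.0], "gripper": 0}, {"slide": [0.0, 0.0236, 0.0004], "rot": [-0.02, 0.0, -0.0], "gripper": 0}, {"slide": [0.0, 0.0236, 0.0004], "rot": [-0.02, 0.0, -0.0], "gripper": 0}]
[{"slide": [0.0, 0.0236, 0.0004], "rot": [-0.02, 0.0, -0.0], "gripper": 0}]
```

View pics/w15.png

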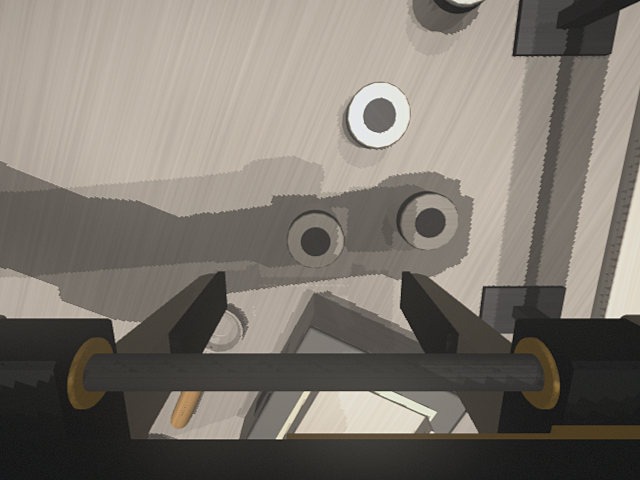

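View pics/t15.png

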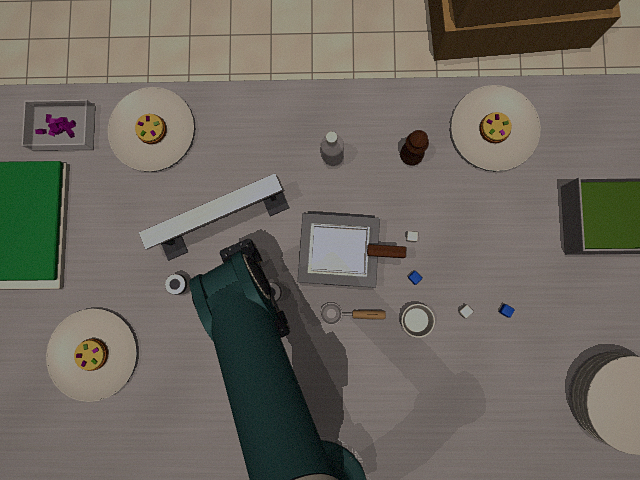

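```bash
python3 - <<'E'
from h import *
p=cam('wrist')
for q in [(316,240),(430,221),(379,115)]: print(px2w(p,*q,.058))
st=ctrl.get_state();R=st['ee_rot'];P=st['tool_pos']
for n,X in dict(A=(.5154,.1533),D=(.4388,.104)).items(): print(n,(R.T@(np.r_[X,.026]-P)).round(4))
E
```

```text
[0.43800664 0.10678506 0.058     ]
[0.51466531 0.15570943 0.058     ]
[0.44369374 0.21125039 0.058     ]
A [-0.0156  0.1416  0.0917]
D [1.000e-04 1.414e-01 2.000e-03]
```

Call:
{"method": "play_rows", "body": {"targets": [{"slide": [-0.001, 0.024, 0.0005], "rot": [0, 0, 0], "gripper": 0.22}, {"slide": [-0.001, 0.024, 0.0005], "rot": [0, 0, 0], "gripper": 0.22}, {"slide": [0, 0.024, 0.0005], "rot": [0, 0, 0], "gripper": 0.22}, {"slide": [0, 0.024, 0.0005], "rot": [0, 0, 0], "gripper": 0.22}, {"slide": [0, 0.024, 0], "rot": [0, 0, 0], "gripper": 0.22}], "squeeze": 25}}

```text
clock: 25.65
tool_pos: [0.4381, 0.1058, 0.0466]
ee_rot: [[0.388, 0.003, 0.922], [-0.922, 0.001, 0.388], [0.0, -1.0, 0.003]]
ft_force: [-0.4, -0.0, -0.3]
gripper_width: 0.783
```

Call:
{"method": "play_rows", "body": {"targets": [{"slide": [0, 0.022, 0], "rot": [0, 0, 0], "gripper": 0.22}, {"slide": [0, 0, 0], "rot": [0, 0, 0], "gripper": 0.22}, {"slide": [0, 0, 0], "rot": [0, 0, 0], "gripper": 1}, {"slide": [0, 0, 0], "rot": [0, 0, 0], "gripper": 1}, {"slide": [0, 0, 0], "rot": [0, 0, 0], "gripper": 1}]}}

```text
clock: 26.28
tool_pos: [0.4376, 0.107, 0.0257]
ee_rot: [[0.39, 0.003, 0.921], [-0.921, 0.001, 0.39], [-0.0, -1.0, 0.003]]
ft_force: [-0.3, -0.1, 4.3]
gripper_width: 0.501
```

Call:
{"method": "play_rows", "body": {"targets": [{"slide": [0, 0, 0], "rot": [0, 0, 0], "gripper": 1}, {"slide": [0, 0, 0], "rot": [0, 0, 0], "gripper": 1}]}}

```text
clock: 26.52
tool_pos: [0.4376, 0.107, 0.0257]
ee_rot: [[0.391, 0.002, 0.921], [-0.921, 0.001, 0.391], [0.0, -1.0, 0.003]]
ft_force: [0.3, -1.8, 6.4]
gripper_width: 0.5
```

```bash
cat >> h.py <<'E'
LC=np.array([.6128,.2246]);LA=22.85
def ledge(y,z,x=0):
    a=np.radians(LA);return np.array([LC[0]+x*np.cos(a)-y*np.sin(a),LC[1]+x*np.sin(a)+y*np.cos(a),z])
E
python3 - <<'E'
from h import *
st=ctrl.get_state();P=st['tool_pos'];R=st['ee_rot']
A=[P[0],P[1],.215]
plan(A,Rz(22.85),1,n=5)
T=ledge(-.035,.20);print(T)
plan(T,Rz(22.85),1,P0=A,R0=Rz(22.85),n=5)
E
```

```text
[{"slide": [0.0, -0.0379, 0.0001], "rot": [-0.03, 0.03, 0.0], "gripper": 1}, {"slide": [0.0, -0.0379, 0.0001], "rot": [-0.03, 0.03, 0.0], "gripper": 1}, {"slide": [0.0, -0.0379, 0.0001], "rot": [-0.03, 0.03, 0.0], "gripper": 1}, {"slide": [0.0, -0.0379, 0.0], "rot": [-0.03, 0.03, 0.0], "gripper": 1}, {"slide": [0.0, -0.0379, 0.0], "rot": [-0.03, 0.03, 0.0], "gripper": 1}]
[0.6263912  0.19234664 0.2       ]
[{"slide": [-0.0011, 0.003, 0.0414], "rot": [0.0, 0.0, 0.0], "gripper": 1}, {"slide": [-0.0011, 0.003, 0.0414], "rot": [0.0, 0.0, 0.0], "gripper": 1}, {"slide": [-0.0011, 0.003, 0.0414], "rot": [0.0, 0.0, 0.0], "gripper": 1}, {"slide": [-0.0011, 0.003, 0.0414], "rot": [0.0, 0.0, 0.0], "gripper": 1}, {"slide": [-0.0011, 0.003, 0.0414], "rot": [0.0, 0.0, 0.0], "gripper": 1}]
```

Call:
{"method": "play_rows", "body": {"targets": [{"slide": [0, -0.03, 0], "rot": [0, 0, 0], "gripper": 1}, {"slide": [0, -0.04, 0], "rot": [0, 0, 0], "gripper": 1}, {"slide": [0, -0.04, 0], "rot": [0, 0, 0], "gripper": 1}, {"slide": [0, -0.04, 0], "rot": [0, 0, 0], "gripper": 1}, {"slide": [0, -0.04, 0], "rot": [0, 0, 0], "gripper": 1}]}}

```text
clock: 27.15
tool_pos: [0.4363, 0.1067, 0.2162]
ee_rot: [[0.391, 0.001, 0.92], [-0.92, 0.001, 0.391], [-0.001, -1.0, 0.001]]
ft_force: [0.8, 0.0, -0.9]
gripper_width: 0.495
```

Call:
{"method": "play_rows", "body": {"targets": [{"slide": [-0.001, 0.003, 0.041], "rot": [0, 0, 0], "gripper": 1}, {"slide": [-0.001, 0.003, 0.0415], "rot": [0, 0, 0], "gripper": 1}, {"slide": [-0.001, 0.003, 0.0415], "rot": [0, 0, 0], "gripper": 1}, {"slide": [-0.001, 0.003, 0.0415], "rot": [0, 0, 0], "gripper": 1}, {"slide": [-0.001, 0.003, 0.0415], "rot": [0, 0, 0], "gripper": 1}]}}

```text
clock: 27.78
tool_pos: [0.6263, 0.1927, 0.1998]
ee_rot: [[0.391, 0.001, 0.921], [-0.921, 0.001, 0.391], [-0.001, -1.0, 0.001]]
ft_force: [0.1, -0.3, -0.7]
gripper_width: 0.498
```

Call:
{"method": "play_rows", "body": {"targets": [{"slide": [0, 0, 0], "rot": [0, 0, 0], "gripper": 1}, {"slide": [0, 0, 0], "rot": [0, 0, 0], "gripper": 1}]}}

```text
clock: 28.02
tool_pos: [0.6243, 0.1922, 0.1998]
ee_rot: [[0.391, -0.0, 0.92], [-0.92, 0.001, 0.391], [-0.001, -1.0, -0.0]]
ft_force: [0.4, -0.3, -1.6]
gripper_width: 0.496
```

```bash
python3 - <<'E'
from h import *
st=ctrl.get_state();print(st['clock'],st['tool_pos'],st['ee_rot'],st['ft_force'])
snap('wrist','w16');snap('side','s16',(130,100,450,340),2.4)
print((st['ee_rot'].T@(ledge(-.035,.149)-st['tool_pos'])).round(4))
E
```

```text
28.025 [0.6242775  0.19218295 0.19975136] [[ 3.91309390e-01 -4.67470197e-04  9.20259063e-01]
 [-9.20258718e-01  8.05005718e-04  3.91309652e-01]
 [-9.23739408e-04 -9.99999567e-01 -1.15187228e-04]] [ 0.43260243 -0.29801647 -1.56715164]
[0.0007 0.0508 0.002 ]
```

View pics/w16.png

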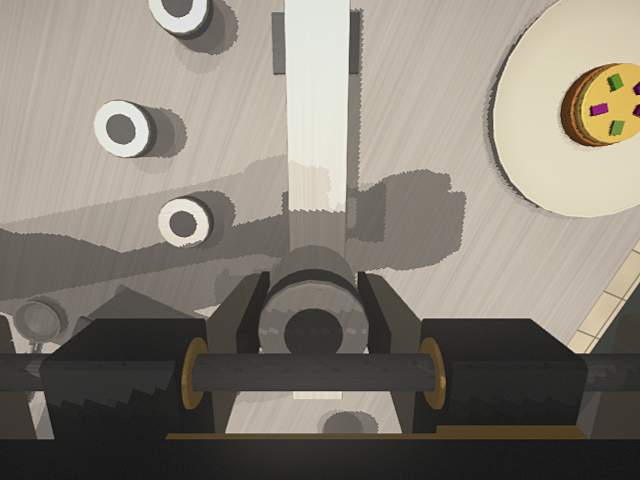

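View pics/s16.png

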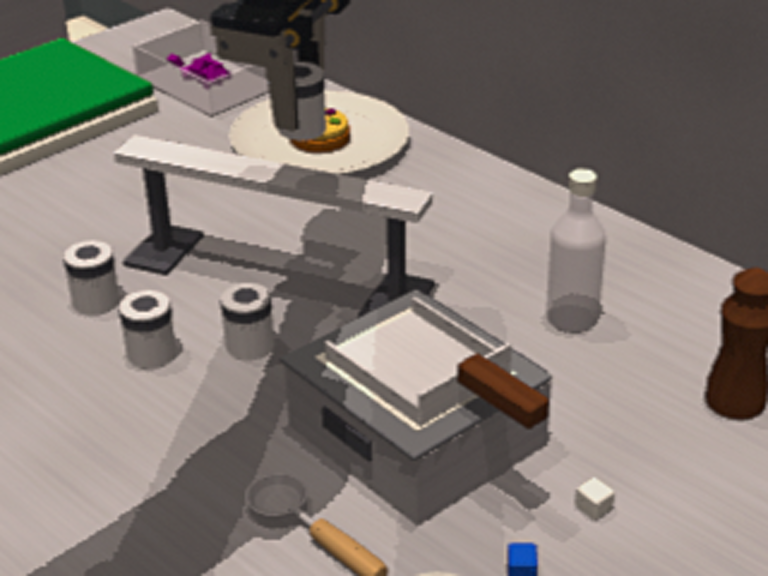

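```bash
python3 - <<'E'
from h import *
p=cam('wrist')
im=cv2.imread('pics/w16.png');cv2.imwrite('pics/c16.png',cv2.resize(im[60:280,260:380],None,fx=2.7,fy=2.7,interpolation=cv2.INTER_CUBIC))
a=np.radians(LA);ux=np.array([np.cos(a),np.sin(a)])
for q in [(286,100),(349,100),(287,40),(349,40),(289,230),(346,230)]:
    X=px2w(p,*q,.12); print(q,X.round(4),'xprime',((X[:2]-LC)@ux).round(4))
E
```

```text
(286, 100) [0.5682 0.2803 0.12  ] xprime -0.0195
(349, 100) [0.6056 0.2961 0.12  ] xprime 0.0211
(287, 40) [0.5559 0.3127 0.12  ] xprime -0.0182
(349, 40) [0.5912 0.3276 0.12  ] xprime 0.0201
(289, 230) [0.6021 0.2015 0.12  ] xprime -0.0189
(346, 230) [0.6391 0.2171 0.12  ] xprime 0.0214
```

View pics/c16.png

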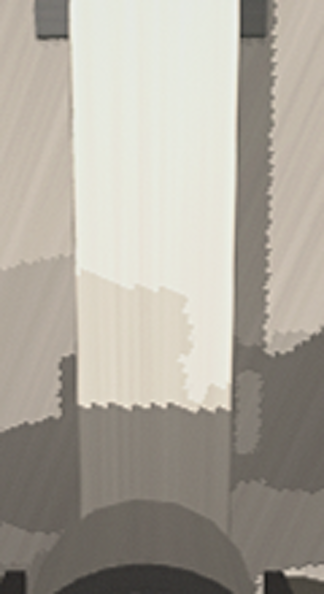

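Call:
{"method": "play_rows", "body": {"targets": [{"slide": [0, 0.015, 0.001], "rot": [0, 0, 0], "gripper": 1}, {"slide": [0, 0.015, 0.0015], "rot": [0, 0, 0], "gripper": 1}, {"slide": [0, 0.015, 0], "rot": [0, 0, 0], "gripper": 1}, {"slide": [0, 0.004, 0], "rot": [0, 0, 0], "gripper": 1}, {"slide": [0, 0, 0], "rot": [0, 0, 0], "gripper": 1}]}}

```text
clock: 28.75
tool_pos: [0.6275, 0.1935, 0.1508]
ee_rot: [[0.391, 0.0, 0.92], [-0.92, 0.001, 0.391], [-0.001, -1.0, 0.001]]
ft_force: [0.3, -0.6, -1.7]
gripper_width: 0.496
```

Call:
{"method": "play_rows", "body": {"targets": [{"slide": [0, 0.003, 0], "rot": [0, 0, 0], "gripper": 1}, {"slide": [0, 0, 0], "rot": [0, 0, 0], "gripper": 1}]}}

```text
clock: 29.0
tool_pos: [0.6278, 0.1934, 0.1485]
ee_rot: [[0.391, 0.002, 0.92], [-0.92, 0.001, 0.391], [-0.001, -1.0, 0.002]]
ft_force: [0.3, -0.2, -0.7]
gripper_width: 0.497
```

```bash
python3 - <<'E'
from h import *
st=ctrl.get_state();print(st['clock'],st['tool_pos'],st['ft_force'])
print((st['ee_rot'].T@(ledge(-.035,.1457)-st['tool_pos'])).round(4))
E
```

```text
29.0 [0.62784974 0.19344438 0.14850275] [ 0.34133828 -0.24923947 -0.66277105]
[ 0.0004  0.0028 -0.0018]
```

Call:
{"method": "play_rows", "body": {"targets": [{"slide": [0, 0.002, -0.001], "rot": [0, 0, 0], "gripper": 1}, {"slide": [0, 0.001, 0], "rot": [0, 0, 0], "gripper": 1}, {"slide": [0, 0, 0], "rot": [0, 0, 0], "gripper": 1}]}}

```text
clock: 29.38
tool_pos: [0.6268, 0.193, 0.1458]
ee_rot: [[0.391, 0.001, 0.92], [-0.92, 0.001, 0.391], [-0.0, -1.0, 0.002]]
ft_force: [-1.7, -0.8, 3.2]
gripper_width: 0.495
```

Call:
{"method": "play_rows", "body": {"targets": [{"slide": [0, 0, 0], "rot": [0, 0, 0], "gripper": 0.1}, {"slide": [0, 0, 0], "rot": [0, 0, 0], "gripper": 0.1}, {"slide": [0, 0, 0], "rot": [0, 0, 0], "gripper": 0.1}, {"slide": [0, -0.01, 0], "rot": [0, 0, 0], "gripper": 0.1}, {"slide": [0, -0.03, 0], "rot": [0, 0, 0], "gripper": 0.1}]}}

```text
clock: 30.0
tool_pos: [0.6259, 0.1925, 0.1847]
ee_rot: [[0.391, -0.002, 0.92], [-0.92, 0.001, 0.391], [-0.001, -1.0, -0.001]]
ft_force: [-0.3, 0.5, -0.5]
gripper_width: 0.901
```

Call:
{"method": "play_rows", "body": {"targets": [{"slide": [0, -0.04, 0], "rot": [0, 0, 0], "gripper": 0.1}, {"slide": [0, -0.03, 0], "rot": [0, 0, 0], "gripper": 0.1}]}}

```text
clock: 30.25
tool_pos: [0.6271, 0.1933, 0.258]
ee_rot: [[0.391, 0.003, 0.92], [-0.92, 0.002, 0.391], [-0.001, -1.0, 0.004]]
ft_force: [0.7, -0.2, -0.9]
gripper_width: 0.898
```

```bash
python3 - <<'E'
from h import *
st=ctrl.get_state();print(st['clock'],st['tool_pos'],st['ft_force'],st['gripper_width'])
p,_=snap('wrist','w17');snap('side','s17',(130,100,450,340),2.4)
np.save('w17p.npy',np.r_[p['position'],p['rotation'].ravel()])
plan([.4435,.2095,.16],Rz(22.85),.1)
E
```

```text
30.25 [0.62708199 0.19332011 0.25795868] [ 0.7321223  -0.21548291 -0.86494834] 0.898376608800319
[{"slide": [-0.0216, 0.0247, -0.0413], "rot": [-0.13, 0.04, -0.0], "gripper": 0.1}, {"slide": [-0.0216, 0.0247, -0.0413], "rot": [-0.13, 0.04, -0.0], "gripper": 0.1}, {"slide": [-0.0216, 0.0248, -0.0412], "rot": [-0.13, 0.04, -0.0], "gripper": 0.1}, {"slide": [-0.0215, 0.0249, -0.0412], "rot": [-0.13, 0.04, -0.0], "gripper": 0.1}]
```

View pics/w17.png

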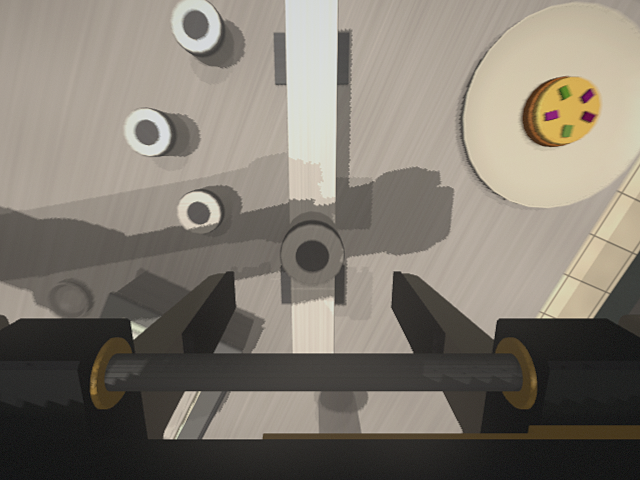

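View pics/s17.png

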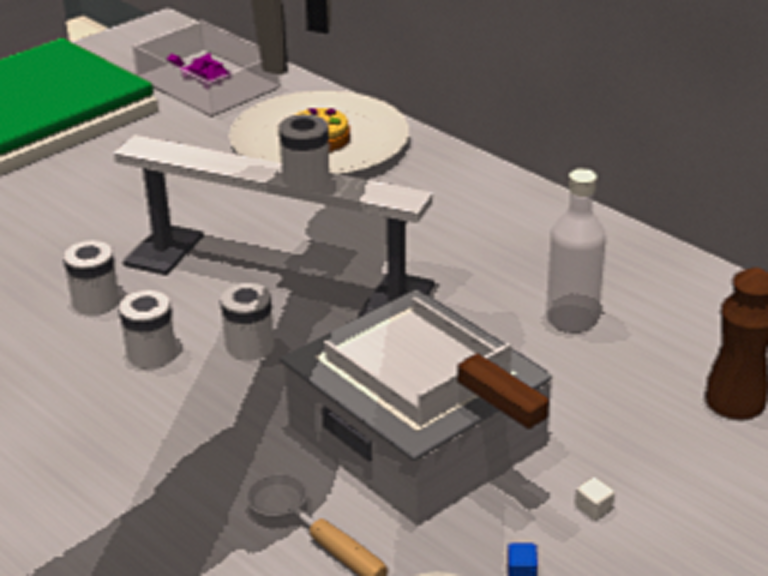

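```bash
python3 - <<'E'
from h import *
p=cam('wrist'); a=np.load('w17p.npy');p['position']=a[:3];p['rotation']=a[3:].reshape(3,3)
for q in [(199,213),(149,132),(196,25)]: print(px2w(p,*q,.058).round(4))
X=px2w(p,312.5,256,.178);u=np.array([np.cos(np.radians(LA)),np.sin(np.radians(LA))]);print(X,(X[:2]-LC)@u)
E
```

```text
[0.5147 0.1551 0.058 ]
[0.444 0.213 0.058]
[0.4573 0.3205 0.058 ]
[0.62762692 0.19200866 0.178     ] 0.0010075048636774674
```

Call:
{"method": "play_rows", "body": {"targets": [{"slide": [-0.021, 0.02, -0.041], "rot": [0, 0, 0], "gripper": 0.1}, {"slide": [-0.0215, 0.025, -0.041], "rot": [0, 0, 0], "gripper": 0.1}, {"slide": [-0.0215, 0.027, -0.041], "rot": [0, 0, 0], "gripper": 0.1}, {"slide": [-0.0215, 0.027, -0.041], "rot": [0, 0, 0], "gripper": 0.1}, {"slide": [0, 0, 0], "rot": [0, 0, 0], "gripper": 0.1}]}}

```text
clock: 30.98
tool_pos: [0.4376, 0.2068, 0.154]
ee_rot: [[0.394, -0.004, 0.919], [-0.919, -0.002, 0.394], [0.0, -1.0, -0.005]]
ft_force: [-0.0, 0.3, 0.2]
gripper_width: 0.902
```

```bash
python3 - <<'E'
from h import *
st=ctrl.get_state();print(st['clock'],st['tool_pos'],st['gripper_width'])
p,_=snap('wrist','w18')
R=st['ee_rot']
plan([.4435,.2105,.026],Rz(22.85),.1,n=5)
print([w2px(p,[.4435,.21,.058])])
E
```

```text
30.975 [0.43759798 0.20682257 0.15396473] 0.9017003533023592
[{"slide": [-0.0004, 0.0259, 0.0007], "rot": [0.0, 0.05, -0.0], "gripper": 0.1}, {"slide": [-0.0004, 0.0259, 0.0007], "rot": [0.0, 0.05, -0.0], "gripper": 0.1}, {"slide": [-0.0004, 0.0259, 0.0007], "rot": [0.0, 0.05, -0.0], "gripper": 0.1}, {"slide": [-0.0004, 0.0259, 0.0007], "rot": [0.0, 0.05, -0.0], "gripper": 0.1}, {"slide": [-0.0004, 0.0259, 0.0007], "rot": [0.0, 0.05, -0.0], "gripper": 0.1}]
[array([322.3202412 , 247.20392518])]
```

View pics/w18.png

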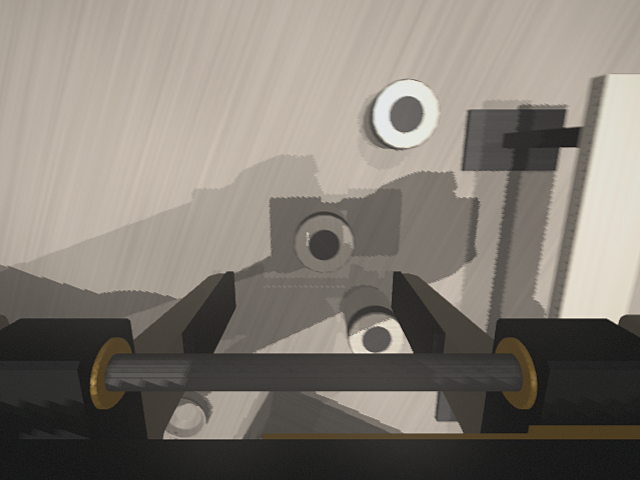

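Call:
{"method": "play_rows", "body": {"targets": [{"slide": [-0.0005, 0.026, 0.001], "rot": [0, 0, 0], "gripper": 0.1}, {"slide": [-0.0005, 0.026, 0.001], "rot": [0, 0, 0], "gripper": 0.1}, {"slide": [-0.0005, 0.026, 0.001], "rot": [0, 0, 0], "gripper": 0.1}, {"slide": [-0.0005, 0.026, 0], "rot": [0, 0, 0], "gripper": 0.1}, {"slide": [-0.0005, 0.024, 0], "rot": [0, 0, 0], "gripper": 0.1}]}}

```text
clock: 31.65
tool_pos: [0.4465, 0.2114, 0.0275]
ee_rot: [[0.389, 0.003, 0.921], [-0.921, 0.002, 0.389], [-0.001, -1.0, 0.004]]
ft_force: [0.7, -0.8, -0.1]
gripper_width: 0.902
```

Call:
{"method": "play_rows", "body": {"targets": [{"slide": [0, 0, 0], "rot": [0, 0, 0], "gripper": 0.1}, {"slide": [0, 0, 0], "rot": [0, 0, 0], "gripper": 1}, {"slide": [0, 0, 0], "rot": [0, 0, 0], "gripper": 1}, {"slide": [0, 0, 0], "rot": [0, 0, 0], "gripper": 1}, {"slide": [0, 0, 0], "rot": [0, 0, 0], "gripper": 1}]}}

```text
clock: 32.28
tool_pos: [0.4446, 0.2112, 0.0286]
ee_rot: [[0.391, 0.002, 0.921], [-0.921, 0.001, 0.391], [-0.0, -1.0, 0.002]]
ft_force: [-1.4, -0.3, 2.5]
gripper_width: 0.497
```

Call:
{"method": "play_rows", "body": {"targets": [{"slide": [0, 0, 0], "rot": [0, 0, 0], "gripper": 1}, {"slide": [0, 0, 0], "rot": [0, 0, 0], "gripper": 1}]}}

```text
clock: 32.52
tool_pos: [0.4446, 0.2112, 0.0286]
ee_rot: [[0.391, 0.002, 0.921], [-0.921, 0.001, 0.391], [-0.0, -1.0, 0.002]]
ft_force: [-0.4, -0.6, 6.3]
gripper_width: 0.495
```

```bash
python3 - <<'E'
from h import *
st=ctrl.get_state();P=st['tool_pos'];print(st['clock'],P,st['gripper_width'],st['ft_force'])
A=[P[0],P[1],.215]
T=ledge(.035,.20,.0003);print(T)
plan(T,Rz(22.85),1,P0=A,R0=Rz(22.85),n=5)
E
```

```text
32.525 [0.44457466 0.21117786 0.02856964] 0.49495085490534185 [-0.41581654 -0.639963    6.29271461]
[0.59948526 0.25696986 0.2       ]
[{"slide": [0.0036, 0.003, 0.0321], "rot": [0.0, 0.0, 0.0], "gripper": 1}, {"slide": [0.0036, 0.003, 0.0321], "rot": [0.0, 0.0, 0.0], "gripper": 1}, {"slide": [0.0036, 0.003, 0.0321], "rot": [0.0, 0.0, 0.0], "gripper": 1}, {"slide": [0.0036, 0.003, 0.0321], "rot": [0.0, 0.0, 0.0], "gripper": 1}, {"slide": [0.0036, 0.003, 0.0321], "rot": [0.0, 0.0, 0.0], "gripper": 1}]
```

Call:
{"method": "play_rows", "body": {"targets": [{"slide": [0, -0.03, 0], "rot": [0, 0, 0], "gripper": 1}, {"slide": [0, -0.04, 0], "rot": [0, 0, 0], "gripper": 1}, {"slide": [0, -0.04, 0], "rot": [0, 0, 0], "gripper": 1}, {"slide": [0, -0.04, 0], "rot": [0, 0, 0], "gripper": 1}, {"slide": [0, -0.036, 0], "rot": [0, 0, 0], "gripper": 1}]}}

```text
clock: 33.15
tool_pos: [0.4439, 0.2109, 0.2153]
ee_rot: [[0.391, 0.001, 0.92], [-0.92, 0.001, 0.391], [-0.001, -1.0, 0.002]]
ft_force: [0.3, 0.9, -1.9]
gripper_width: 0.495
```

Call:
{"method": "play_rows", "body": {"targets": [{"slide": [0.0035, 0.003, 0.032], "rot": [0, 0, 0], "gripper": 1}, {"slide": [0.0035, 0.003, 0.032], "rot": [0, 0, 0], "gripper": 1}, {"slide": [0.0035, 0.003, 0.032], "rot": [0, 0, 0], "gripper": 1}, {"slide": [0.0035, 0.003, 0.032], "rot": [0, 0, 0], "gripper": 1}, {"slide": [0.0035, 0.003, 0.032], "rot": [0, 0, 0], "gripper": 1}]}}

```text
clock: 33.78
tool_pos: [0.599, 0.2575, 0.1985]
ee_rot: [[0.391, 0.0, 0.92], [-0.92, 0.001, 0.391], [-0.001, -1.0, 0.001]]
ft_force: [0.0, -0.0, -1.0]
gripper_width: 0.493
```

Call:
{"method": "play_rows", "body": {"targets": [{"slide": [0, 0, 0], "rot": [0, 0, 0], "gripper": 1}, {"slide": [0, 0, 0], "rot": [0, 0, 0], "gripper": 1}]}}

```text
clock: 34.02
tool_pos: [0.5972, 0.2574, 0.1987]
ee_rot: [[0.391, -0.0, 0.92], [-0.92, 0.001, 0.391], [-0.001, -1.0, -0.0]]
ft_force: [-0.1, -0.9, -1.5]
gripper_width: 0.498
```

```bash
python3 - <<'E'
from h import *
st=ctrl.get_state();P=st['tool_pos'];print(st['clock'],P,st['gripper_width'],st['ft_force'])
print((st['ee_rot'].T@(ledge(.035,.1505,.0003)-P)).round(4))
E
```

```text
34.025 [0.5972271  0.25743096 0.19869647] 0.49755705061442845 [-0.06579919 -0.92699874 -1.46598567]
[0.0014 0.0482 0.0019]
```

Call:
{"method": "play_rows", "body": {"targets": [{"slide": [0, 0.015, 0.001], "rot": [0, 0, 0], "gripper": 1}, {"slide": [0, 0.015, 0.0005], "rot": [0, 0, 0], "gripper": 1}, {"slide": [0, 0.014, 0], "rot": [0, 0, 0], "gripper": 1}, {"slide": [0, 0.004, 0], "rot": [0, 0, 0], "gripper": 1}, {"slide": [0, 0, 0], "rot": [0, 0, 0], "gripper": 1}]}}

```text
clock: 34.65
tool_pos: [0.5996, 0.2582, 0.151]
ee_rot: [[0.391, 0.001, 0.92], [-0.92, 0.001, 0.391], [-0.001, -1.0, 0.001]]
ft_force: [0.9, -0.6, -1.2]
gripper_width: 0.495
```

Call:
{"method": "play_rows", "body": {"targets": [{"slide": [0, 0, 0], "rot": [0, 0, 0], "gripper": 1}, {"slide": [0, 0, 0], "rot": [0, 0, 0], "gripper": 1}]}}

```text
clock: 34.9
tool_pos: [0.6, 0.2583, 0.1519]
ee_rot: [[0.391, 0.002, 0.921], [-0.921, 0.002, 0.391], [-0.001, -1.0, 0.003]]
ft_force: [0.2, 0.1, -1.7]
gripper_width: 0.493
```

```bash
python3 - <<'E'
from h import *
st=ctrl.get_state();P=st['tool_pos'];print(st['clock'],P,st['gripper_width'],st['ft_force'])
print((st['ee_rot'].T@(ledge(.035,.1486,.0003)-P)).round(4))
E
```

```text
34.9 [0.60002832 0.25827986 0.15193695] 0.4933730847662379 [ 0.18483092  0.09835035 -1.70702699]
[ 0.001   0.0033 -0.001 ]
```

Call:
{"method": "play_rows", "body": {"targets": [{"slide": [0, 0.002, -0.001], "rot": [0, 0, 0], "gripper": 1}, {"slide": [0, 0.0015, 0], "rot": [0, 0, 0], "gripper": 1}, {"slide": [0, 0, 0], "rot": [0, 0, 0], "gripper": 1}]}}

```text
clock: 35.28
tool_pos: [0.5988, 0.2577, 0.1486]
ee_rot: [[0.391, 0.001, 0.921], [-0.921, 0.001, 0.391], [-0.0, -1.0, 0.002]]
ft_force: [-3.1, -1.4, 4.2]
gripper_width: 0.493
```

Call:
{"method": "play_rows", "body": {"targets": [{"slide": [0, 0, 0], "rot": [0, 0, 0], "gripper": 0.1}, {"slide": [0, 0, 0], "rot": [0, 0, 0], "gripper": 0.1}, {"slide": [0, 0, 0], "rot": [0, 0, 0], "gripper": 0.1}, {"slide": [0, -0.01, 0], "rot": [0, 0, 0], "gripper": 0.1}, {"slide": [0, -0.03, 0], "rot": [0, 0, 0], "gripper": 0.1}]}}

```text
clock: 35.9
tool_pos: [0.598, 0.2572, 0.1873]
ee_rot: [[0.391, -0.002, 0.92], [-0.92, 0.0, 0.391], [-0.001, -1.0, -0.001]]
ft_force: [0.9, 0.2, -0.2]
gripper_width: 0.899
```

Call:
{"method": "play_rows", "body": {"targets": [{"slide": [0, -0.04, 0], "rot": [0, 0, 0], "gripper": 0.1}, {"slide": [0, -0.03, 0], "rot": [0, 0, 0], "gripper": 0.1}, {"slide": [0, 0, 0], "rot": [0, 0, 0], "gripper": 0.1}]}}

```text
clock: 36.28
tool_pos: [0.5999, 0.2587, 0.2613]
ee_rot: [[0.391, 0.007, 0.92], [-0.92, 0.004, 0.391], [-0.001, -1.0, 0.008]]
ft_force: [0.5, -0.5, -0.4]
gripper_width: 0.901
```

```bash
python3 - <<'E'
from h import *
p,_=snap('wrist','w19')
st=ctrl.get_state();P=st['tool_pos'];print(st['clock'],P,st['gripper_width'],st['ft_force'])
plan([.4578,.3188,.15],Rz(22.85),.1,n=4)
print(w2px(p,[.4578,.319,.058]),w2px(p,[.515,.154,.058]))
E
```

```text
36.325 [0.59908056 0.25787252 0.25917992] 0.9003547947307948 [ 0.7740208  -0.19874918 -0.03264799]
[{"slide": [-0.0278, 0.0272, -0.0267], "rot": [-0.06, 0.04, -0.01], "gripper": 0.1}, {"slide": [-0.0278, 0.0272, -0.0267], "rot": [-0.06, 0.04, -0.01], "gripper": 0.1}, {"slide": [-0.0278, 0.0272, -0.0267], "rot": [-0.06, 0.04, -0.01], "gripper": 0.1}, {"slide": [-0.0278, 0.0273, -0.0266], "rot": [-0.06, 0.04, -0.01], "gripper": 0.1}]
[201.88689721 109.22260328] [204.07363173 276.83414671]
```

View pics/w19.png

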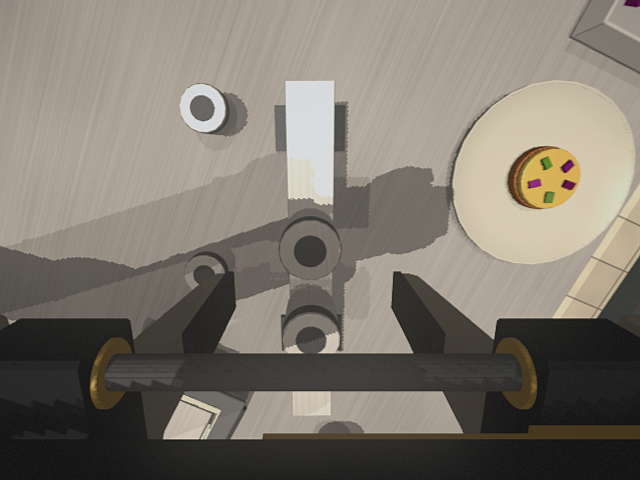

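```bash
python3 - <<'E'
from h import *
plan([.4578,.3188,.20],Rz(112.85),.1,n=9)
E
```

```text
[{"slide": [-0.0124, 0.0065, -0.0118], "rot": [-0.02, -9.98, 0.02], "gripper": 0.1}, {"slide": [-0.0142, 0.0065, -0.0095], "rot": [-0.02, -9.98, 0.02], "gripper": 0.1}, {"slide": [-0.0157, 0.0065, -0.0069], "rot": [-0.02, -9.98, 0.02], "gripper": 0.1}, {"slide": [-0.0166, 0.0066, -0.0041], "rot": [-0.02, -9.98, 0.02], "gripper": 0.1}, {"slide": [-0.0171, 0.0066, -0.0011], "rot": [-0.02, -9.98, 0.02], "gripper": 0.1}]
[{"slide": [-0.017, 0.0066, 0.0018], "rot": [-0.02, -9.98, 0.02], "gripper": 0.1}, {"slide": [-0.0164, 0.0066, 0.0048], "rot": [-0.02, -9.98, 0.02], "gripper": 0.1}, {"slide": [-0.0153, 0.0066, 0.0075], "rot": [-0.02, -9.98, 0.02], "gripper": 0.1}, {"slide": [-0.0138, 0.0066, 0.0101], "rot": [-0.02, -9.98, 0.02], "gripper": 0.1}]
```

Call:
{"method": "play_rows", "body": {"targets": [{"slide": [-0.0125, 0.003, -0.012], "rot": [0, -10, 0], "gripper": 0.1}, {"slide": [-0.014, 0.003, -0.0095], "rot": [0, -10, 0], "gripper": 0.1}, {"slide": [-0.0155, 0.005, -0.007], "rot": [0, -10, 0], "gripper": 0.1}, {"slide": [-0.0165, 0.007, -0.004], "rot": [0, -10, 0], "gripper": 0.1}, {"slide": [-0.017, 0.008, -0.001], "rot": [0, -10, 0], "gripper": 0.1}]}}

```text
clock: 36.95
tool_pos: [0.5192, 0.2908, 0.2302]
ee_rot: [[0.958, -0.001, 0.287], [-0.287, 0.0, 0.958], [-0.001, -1.0, 0.0]]
ft_force: [-0.1, 0.3, -0.4]
gripper_width: 0.897
```

Call:
{"method": "play_rows", "body": {"targets": [{"slide": [-0.017, 0.008, 0.002], "rot": [0, -10, 0], "gripper": 0.1}, {"slide": [-0.0165, 0.008, 0.005], "rot": [0, -10, 0], "gripper": 0.1}, {"slide": [-0.0155, 0.008, 0.0075], "rot": [0, -10, 0], "gripper": 0.1}, {"slide": [-0.014, 0.008, 0.01], "rot": [0, -10, 0], "gripper": 0.1}, {"slide": [0, 0, 0], "rot": [0, 0, 0], "gripper": 0.1}]}}

```text
clock: 37.58
tool_pos: [0.4553, 0.3181, 0.1983]
ee_rot: [[0.92, -0.002, -0.391], [0.391, 0.0, 0.92], [-0.002, -1.0, 0.001]]
ft_force: [1.3, 0.1, 0.3]
gripper_width: 0.901
```

Call:
{"method": "play_rows", "body": {"targets": [{"slide": [0, 0, 0], "rot": [0, 0, 0], "gripper": 0.1}]}}

```text
clock: 37.7
tool_pos: [0.4577, 0.3177, 0.1994]
ee_rot: [[0.922, 0.001, -0.388], [0.388, 0.001, 0.922], [0.001, -1.0, 0.001]]
ft_force: [-0.1, -0.7, -0.4]
gripper_width: 0.9
```

```bash
python3 - <<'E'
from h import *
p,_=snap('wrist','w20')
st=ctrl.get_state();P=st['tool_pos'];print(st['clock'],P,st['gripper_width'],st['joints'])
plan([.4578,.3188,.027],Rz(112.85),.1,n=6)
print(w2px(p,[.4578,.319,.058]))
E
```

```text
37.75 [0.45800835 0.31775106 0.19964307] 0.8980880838392218 [ 0.09614927  0.56849151 -1.02059189  1.81206105  0.54930885  1.07459711
  0.84061029]
[{"slide": [-0.0, 0.0288, 0.0002], "rot": [-0.0, -0.01, 0.02], "gripper": 0.1}, {"slide": [-0.0, 0.0288, 0.0002], "rot": [-0.0, -0.01, 0.02], "gripper": 0.1}, {"slide": [0.0, 0.0288, 0.0002], "rot": [-0.0, -0.01, 0.02], "gripper": 0.1}, {"slide": [0.0, 0.0288, 0.0002], "rot": [-0.0, -0.01, 0.02], "gripper": 0.1}, {"slide": [0.0, 0.0288, 0.0002], "rot": [-0.0, -0.01, 0.02], "gripper": 0.1}]
[{"slide": [0.0, 0.0288, 0.0002], "rot": [-0.0, -0.01, 0.02], "gripper": 0.1}]
[313.01509468 232.89085192]
```

View pics/w20.png

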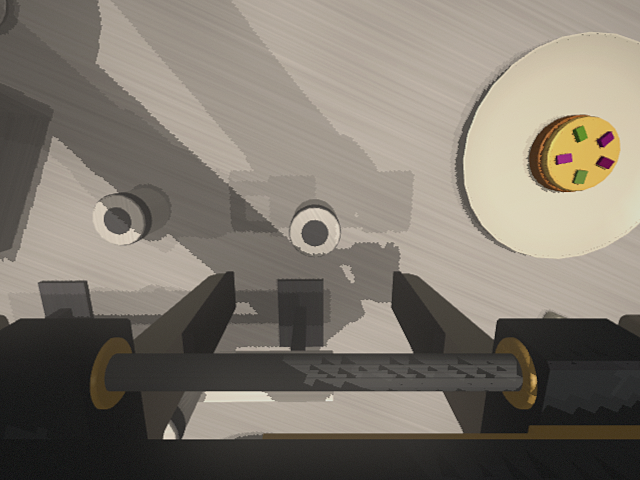

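Call:
{"method": "play_rows", "body": {"targets": [{"slide": [0, 0.029, 0.0005], "rot": [0, 0, 0], "gripper": 0.1}, {"slide": [0, 0.029, 0.0005], "rot": [0, 0, 0], "gripper": 0.1}, {"slide": [0, 0.029, 0], "rot": [0, 0, 0], "gripper": 0.1}, {"slide": [0, 0.029, 0], "rot": [0, 0, 0], "gripper": 0.1}, {"slide": [0, 0.029, 0], "rot": [0, 0, 0], "gripper": 0.1}]}}

```text
clock: 38.38
tool_pos: [0.4581, 0.319, 0.054]
ee_rot: [[0.922, 0.002, -0.388], [0.388, 0.001, 0.922], [0.003, -1.0, 0.0]]
ft_force: [-0.2, -0.2, -0.3]
gripper_width: 0.9
```

Call:
{"method": "play_rows", "body": {"targets": [{"slide": [0, 0.026, 0], "rot": [0, 0, 0], "gripper": 0.1}, {"slide": [0, 0, 0], "rot": [0, 0, 0], "gripper": 0.1}, {"slide": [0, 0, 0], "rot": [0, 0, 0], "gripper": 1}, {"slide": [0, 0, 0], "rot": [0, 0, 0], "gripper": 1}, {"slide": [0, 0, 0], "rot": [0, 0, 0], "gripper": 1}]}}

```text
clock: 39.0
tool_pos: [0.4575, 0.3196, 0.0296]
ee_rot: [[0.921, 0.003, -0.39], [0.39, 0.002, 0.921], [0.003, -1.0, 0.001]]
ft_force: [-0.6, -0.3, -0.5]
gripper_width: 0.595
```

Call:
{"method": "play_rows", "body": {"targets": [{"slide": [0, 0, 0], "rot": [0, 0, 0], "gripper": 1}, {"slide": [0, 0, 0], "rot": [0, 0, 0], "gripper": 1}, {"slide": [0, 0, 0], "rot": [0, 0, 0], "gripper": 1}]}}

```text
clock: 39.38
tool_pos: [0.4573, 0.3195, 0.0292]
ee_rot: [[0.921, 0.002, -0.391], [0.391, 0.001, 0.921], [0.002, -1.0, 0.0]]
ft_force: [0.8, -1.0, 5.1]
gripper_width: 0.497
```

```bash
python3 - <<'E'
from h import *
st=ctrl.get_state();P=st['tool_pos'];print(st['clock'],P,st['gripper_width'],st['ft_force'])
A=[P[0],P[1],.225]
T=ledge(.105,.21,.0003);print(T)
plan(T,Rz(22.85),1,P0=A,R0=Rz(112.85),n=10)
E
```

```text
39.375 [0.45727695 0.31945562 0.02923134] 0.49733034845890806 [ 0.78318732 -0.95588043  5.07212258]
[0.57230287 0.32147658 0.21      ]
[{"slide": [0.0107, 0.0015, -0.0043], "rot": [0.0, 9.0, 0.0], "gripper": 1}, {"slide": [0.0112, 0.0015, -0.0026], "rot": [0.0, 9.0, 0.0], "gripper": 1}, {"slide": [0.0115, 0.0015, -0.0008], "rot": [0.0, 9.0, 0.0], "gripper": 1}, {"slide": [0.0115, 0.0015, 0.001], "rot": [0.0, 9.0, 0.0], "gripper": 1}, {"slide": [0.0112, 0.0015, 0.0028], "rot": [0.0, 9.0, 0.0], "gripper": 1}]
[{"slide": [0.0106, 0.0015, 0.0045], "rot": [0.0, 9.0, 0.0], "gripper": 1}, {"slide": [0.0097, 0.0015, 0.0061], "rot": [0.0, 9.0, 0.0], "gripper": 1}, {"slide": [0.0087, 0.0015, 0.0076], "rot": [0.0, 9.0, 0.0], "gripper": 1}, {"slide": [0.0074, 0.0015, 0.0088], "rot": [0.0, 9.0, 0.0], "gripper": 1}, {"slide": [0.0059, 0.0015, 0.0099], "rot": [0.0, 9.0, 0.0], "gripper": 1}]
```

Call:
{"method": "play_rows", "body": {"targets": [{"slide": [0, -0.03, 0], "rot": [0, 0, 0], "gripper": 1}, {"slide": [0, -0.04, 0], "rot": [0, 0, 0], "gripper": 1}, {"slide": [0, -0.042, 0], "rot": [0, 0, 0], "gripper": 1}, {"slide": [0, -0.042, 0], "rot": [0, 0, 0], "gripper": 1}, {"slide": [0, -0.042, 0], "rot": [0, 0, 0], "gripper": 1}]}}

```text
clock: 40.0
tool_pos: [0.4563, 0.3189, 0.2256]
ee_rot: [[0.92, 0.0, -0.391], [0.391, 0.001, 0.92], [0.001, -1.0, 0.001]]
ft_force: [-0.2, 0.7, -0.5]
gripper_width: 0.493
```

Call:
{"method": "play_rows", "body": {"targets": [{"slide": [0.0105, 0.0015, -0.0045], "rot": [0, 9, 0], "gripper": 1}, {"slide": [0.011, 0.0015, -0.0025], "rot": [0, 9, 0], "gripper": 1}, {"slide": [0.0115, 0.0015, -0.001], "rot": [0, 9, 0], "gripper": 1}, {"slide": [0.0115, 0.0015, 0.001], "rot": [0, 9, 0], "gripper": 1}, {"slide": [0.011, 0.0015, 0.003], "rot": [0, 9, 0], "gripper": 1}]}}

```text
clock: 40.62
tool_pos: [0.5139, 0.3198, 0.2166]
ee_rot: [[0.925, 0.0, 0.379], [-0.379, 0.001, 0.925], [-0.0, -1.0, 0.001]]
ft_force: [0.2, 0.1, -1.5]
gripper_width: 0.496
```

Call:
{"method": "play_rows", "body": {"targets": [{"slide": [0.0105, 0.0015, 0.0045], "rot": [0, 9, 0], "gripper": 1}, {"slide": [0.0095, 0.0015, 0.006], "rot": [0, 9, 0], "gripper": 1}, {"slide": [0.0085, 0.0015, 0.0075], "rot": [0, 9, 0], "gripper": 1}, {"slide": [0.0075, 0.0015, 0.009], "rot": [0, 9, 0], "gripper": 1}, {"slide": [0.006, 0.0015, 0.01], "rot": [0, 9, 0], "gripper": 1}]}}

```text
clock: 41.25
tool_pos: [0.5712, 0.3211, 0.209]
ee_rot: [[0.386, 0.0, 0.922], [-0.922, 0.001, 0.386], [-0.001, -1.0, 0.0]]
ft_force: [0.2, 0.2, -1.9]
gripper_width: 0.498
```

Call:
{"method": "play_rows", "body": {"targets": [{"slide": [0, 0, 0], "rot": [0, 0, 0], "gripper": 1}, {"slide": [0, 0, 0], "rot": [0, 0, 0], "gripper": 1}]}}

```text
clock: 41.5
tool_pos: [0.5704, 0.3215, 0.2095]
ee_rot: [[0.394, 0.0, 0.919], [-0.919, 0.001, 0.394], [-0.001, -1.0, 0.001]]
ft_force: [0.5, 0.8, -1.2]
gripper_width: 0.492
```

```bash
python3 - <<'E'
from h import *
snap('wrist','w21')
st=ctrl.get_state();P=st['tool_pos'];print(st['clock'],P,st['ee_rot'],st['gripper_width'],st['ft_force'])
print((st['ee_rot'].T@(ledge(.105,.1512,.0003)-P)).round(4))
plan(ledge(.105,.1512,.0003),Rz(22.85),1,n=1)
E
```

```text
41.55 [0.57047916 0.32148955 0.20968578] [[ 3.93446544e-01  4.00067004e-04  9.19347408e-01]
 [-9.19346903e-01  1.30637922e-03  3.93445760e-01]
 [-1.04361168e-03 -9.99999067e-01  8.81790750e-04]] 0.4946232947352931 [-0.60267535 -0.15166687 -2.80453511]
[0.0008 0.0585 0.0016]
[{"slide": [0.0008, 0.0585, 0.0016], "rot": [-0.05, 0.32, -0.06], "gripper": 1}]
```

View pics/w21.png

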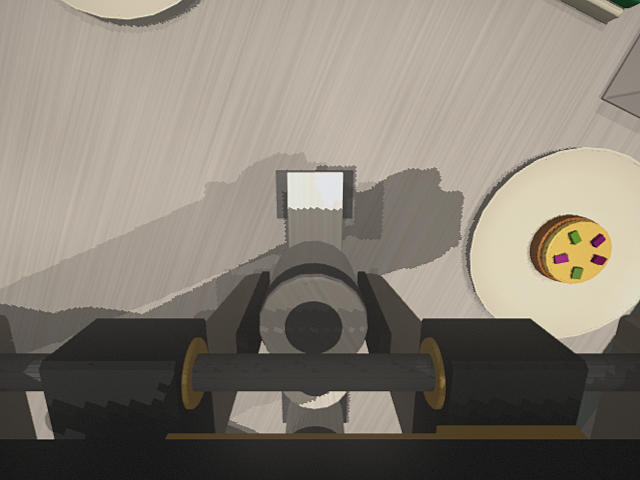

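Call:
{"method": "play_rows", "body": {"targets": [{"slide": [0, 0.018, 0.001], "rot": [0, 0.3, 0], "gripper": 1}, {"slide": [0, 0.018, 0], "rot": [0, 0, 0], "gripper": 1}, {"slide": [0, 0.017, 0], "rot": [0, 0, 0], "gripper": 1}, {"slide": [0, 0.004, 0], "rot": [0, 0, 0], "gripper": 1}, {"slide": [0, 0, 0], "rot": [0, 0, 0], "gripper": 1}]}}

```text
clock: 42.18
tool_pos: [0.5721, 0.3218, 0.1525]
ee_rot: [[0.386, 0.001, 0.922], [-0.922, 0.001, 0.386], [-0.001, -1.0, 0.001]]
ft_force: [0.1, -0.2, -0.4]
gripper_width: 0.494
```

Call:
{"method": "play_rows", "body": {"targets": [{"slide": [0, 0, 0], "rot": [0, 0, 0], "gripper": 1}, {"slide": [0, 0, 0], "rot": [0, 0, 0], "gripper": 1}]}}

```text
clock: 42.42
tool_pos: [0.5726, 0.322, 0.1536]
ee_rot: [[0.386, 0.002, 0.922], [-0.922, 0.002, 0.386], [-0.001, -1.0, 0.003]]
ft_force: [0.4, 0.8, -0.5]
gripper_width: 0.498
```

```bash
python3 - <<'E'
from h import *
st=ctrl.get_state();P=st['tool_pos'];print(st['clock'],P,st['gripper_width'],st['ft_force'])
print((st['ee_rot'].T@(ledge(.105,.1492,.0003)-P)).round(4))
E
```

```text
42.425 [0.5725911  0.32198626 0.15364018] 0.49815441497106056 [ 0.350545    0.79970016 -0.46947183]
[ 0.0004  0.0044 -0.0005]
```

Call:
{"method": "play_rows", "body": {"targets": [{"slide": [0, 0.002, -0.0005], "rot": [0, 0, 0], "gripper": 1}, {"slide": [0, 0.002, 0], "rot": [0, 0, 0], "gripper": 1}, {"slide": [0, 0.001, 0], "rot": [0, 0, 0], "gripper": 1}, {"slide": [0, 0, 0], "rot": [0, 0, 0], "gripper": 1}]}}

```text
clock: 42.92
tool_pos: [0.5719, 0.3216, 0.1493]
ee_rot: [[0.386, 0.002, 0.923], [-0.923, 0.001, 0.386], [-0.0, -1.0, 0.002]]
ft_force: [-2.7, -1.1, 6.3]
gripper_width: 0.493
```

Call:
{"method": "play_rows", "body": {"targets": [{"slide": [0, 0, 0], "rot": [0, 0, 0], "gripper": 0.1}, {"slide": [0, 0, 0], "rot": [0, 0, 0], "gripper": 0.1}, {"slide": [0, 0, 0], "rot": [0, 0, 0], "gripper": 0.1}, {"slide": [0, -0.01, 0], "rot": [0, 0, 0], "gripper": 0.1}, {"slide": [0, -0.03, 0], "rot": [0, 0, 0], "gripper": 0.1}]}}

```text
clock: 43.55
tool_pos: [0.571, 0.3209, 0.1872]
ee_rot: [[0.386, -0.002, 0.922], [-0.922, -0.0, 0.386], [-0.0, -1.0, -0.002]]
ft_force: [1.1, -0.1, 0.0]
gripper_width: 0.904
```

Call:
{"method": "play_rows", "body": {"targets": [{"slide": [0, -0.04, 0], "rot": [0, 0, 0], "gripper": 0.1}, {"slide": [0, -0.03, 0], "rot": [0, 0, 0], "gripper": 0.1}, {"slide": [0, 0, 0], "rot": [0, 0, 0], "gripper": 0.1}]}}

```text
clock: 43.92
tool_pos: [0.5728, 0.3225, 0.2614]
ee_rot: [[0.386, 0.006, 0.923], [-0.923, 0.004, 0.386], [-0.001, -1.0, 0.007]]
ft_force: [-0.6, 0.3, -0.9]
gripper_width: 0.898
```

```bash
python3 - <<'E'
from h import *
snap('side','s22');
st=ctrl.get_state();P=st['tool_pos'];print(st['clock'],P,st['gripper_width'],st['ft_force'])
plan([.515,.1545,.215],Rz(112.85),.1,n=9)
E
```

```text
43.975 [0.57203129 0.32173152 0.25925024] 0.899905096982995 [ 0.93965347 -0.57163832 -0.05253957]
[{"slide": [0.0147, 0.0049, -0.013], "rot": [-0.02, -10.02, 0.02], "gripper": 0.1}, {"slide": [0.0122, 0.0049, -0.0154], "rot": [-0.02, -10.02, 0.02], "gripper": 0.1}, {"slide": [0.0093, 0.0049, -0.0173], "rot": [-0.02, -10.02, 0.02], "gripper": 0.1}, {"slide": [0.0062, 0.0049, -0.0186], "rot": [-0.02, -10.02, 0.02], "gripper": 0.1}, {"slide": [0.0029, 0.0049, -0.0194], "rot": [-0.02, -10.02, 0.02], "gripper": 0.1}]
[{"slide": [-0.0006, 0.0049, -0.0196], "rot": [-0.02, -10.02, 0.02], "gripper": 0.1}, {"slide": [-0.004, 0.0049, -0.0192], "rot": [-0.02, -10.02, 0.02], "gripper": 0.1}, {"slide": [-0.0072, 0.0049, -0.0183], "rot": [-0.02, -10.02, 0.02], "gripper": 0.1}, {"slide": [-0.0103, 0.0049, -0.0167], "rot": [-0.02, -10.02, 0.02], "gripper": 0.1}]
```

View pics/s22.png

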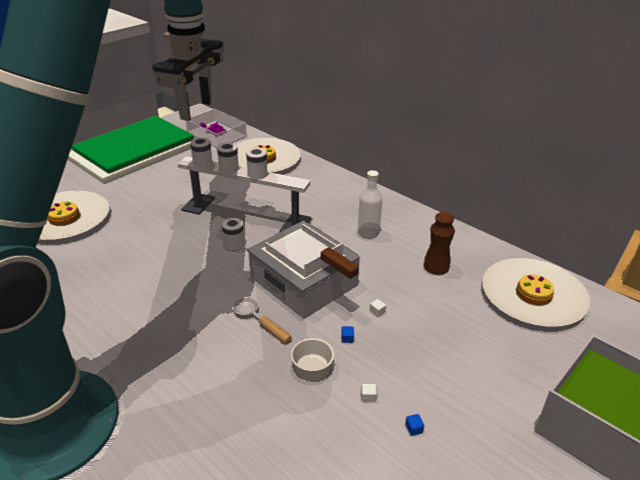

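Call:
{"method": "play_rows", "body": {"targets": [{"slide": [0.0145, 0.002, -0.013], "rot": [0, -10, 0], "gripper": 0.1}, {"slide": [0.012, 0.002, -0.0155], "rot": [0, -10, 0], "gripper": 0.1}, {"slide": [0.0095, 0.002, -0.0175], "rot": [0, -10, 0], "gripper": 0.1}, {"slide": [0.006, 0.003, -0.0185], "rot": [0, -10, 0], "gripper": 0.1}, {"slide": [0.003, 0.004, -0.0195], "rot": [0, -10, 0], "gripper": 0.1}]}}

```text
clock: 44.6
tool_pos: [0.5387, 0.2276, 0.2432]
ee_rot: [[0.957, -0.001, 0.292], [-0.292, 0.001, 0.957], [-0.001, -1.0, 0.0]]
ft_force: [0.2, -0.2, 0.3]
gripper_width: 0.901
```

Call:
{"method": "play_rows", "body": {"targets": [{"slide": [-0.0005, 0.006, -0.0195], "rot": [0, -10, 0], "gripper": 0.1}, {"slide": [-0.004, 0.008, -0.019], "rot": [0, -10, 0], "gripper": 0.1}, {"slide": [-0.007, 0.008, -0.0185], "rot": [0, -10, 0], "gripper": 0.1}, {"slide": [-0.01, 0.01, -0.0165], "rot": [0, -10, 0], "gripper": 0.1}, {"slide": [0, 0, 0], "rot": [0, 0, 0], "gripper": 0.1}]}}

```text
clock: 45.22
tool_pos: [0.5137, 0.1529, 0.2108]
ee_rot: [[0.924, -0.003, -0.382], [0.382, 0.001, 0.924], [-0.002, -1.0, 0.001]]
ft_force: [0.3, 0.2, -0.0]
gripper_width: 0.895
```

Call:
{"method": "play_rows", "body": {"targets": [{"slide": [0, 0, 0], "rot": [0, 0, 0], "gripper": 0.1}]}}

```text
clock: 45.35
tool_pos: [0.5148, 0.1554, 0.2126]
ee_rot: [[0.924, 0.001, -0.383], [0.383, 0.002, 0.924], [0.002, -1.0, 0.002]]
ft_force: [0.8, -0.2, -0.0]
gripper_width: 0.897
```

```bash
python3 - <<'E'
from h import *
p,_=snap('wrist','w23')
st=ctrl.get_state();P=st['tool_pos'];print(st['clock'],P,st['ee_rot'],st['gripper_width'])
plan([.515,.1545,.029],Rz(112.85),.1,n=7)
print(w2px(p,[.515,.1545,.058]))
E
```

```text
45.4 [0.51490894 0.15573699 0.21283652] [[ 0.92307433  0.00154553 -0.3846185 ]
 [ 0.38461506  0.00212784  0.92307461]
 [ 0.00224505 -0.99999654  0.00136972]] 0.9004053802722221
[{"slide": [-0.0001, 0.0263, -0.0002], "rot": [-0.01, -0.03, 0.02], "gripper": 0.1}, {"slide": [-0.0001, 0.0263, -0.0002], "rot": [-0.01, -0.03, 0.02], "gripper": 0.1}, {"slide": [-0.0001, 0.0263, -0.0002], "rot": [-0.01, -0.03, 0.02], "gripper": 0.1}, {"slide": [-0.0001, 0.0263, -0.0002], "rot": [-0.01, -0.03, 0.02], "gripper": 0.1}, {"slide": [-0.0001, 0.0263, -0.0002], "rot": [-0.01, -0.03, 0.02], "gripper": 0.1}]
[{"slide": [-0.0001, 0.0263, -0.0002], "rot": [-0.01, -0.03, 0.02], "gripper": 0.1}, {"slide": [-0.0001, 0.0263, -0.0002], "rot": [-0.01, -0.03, 0.02], "gripper": 0.1}]
[310.62804265 228.82982878]
```

View pics/w23.png

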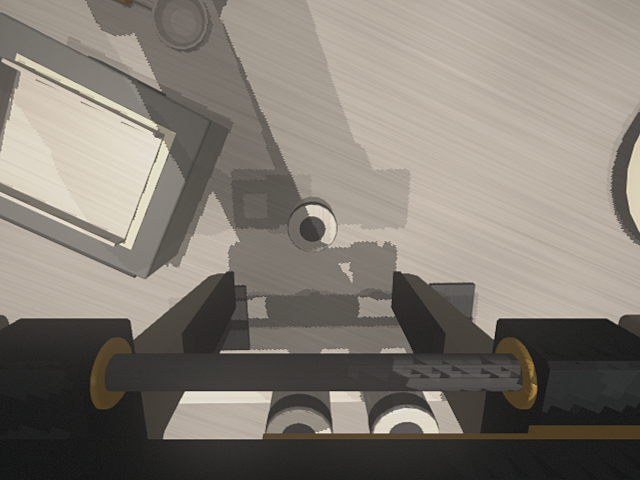

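Call:
{"method": "play_rows", "body": {"targets": [{"slide": [0, 0.027, 0], "rot": [0, 0, 0], "gripper": 0.1}, {"slide": [0, 0.027, 0], "rot": [0, 0, 0], "gripper": 0.1}, {"slide": [0, 0.027, 0], "rot": [0, 0, 0], "gripper": 0.1}, {"slide": [0, 0.027, 0], "rot": [0, 0, 0], "gripper": 0.1}, {"slide": [0, 0.027, 0], "rot": [0, 0, 0], "gripper": 0.1}]}}

```text
clock: 46.02
tool_pos: [0.5154, 0.1562, 0.0772]
ee_rot: [[0.923, 0.002, -0.385], [0.385, 0.002, 0.923], [0.003, -1.0, 0.001]]
ft_force: [-0.3, 0.4, 0.4]
gripper_width: 0.898
```

Call:
{"method": "play_rows", "body": {"targets": [{"slide": [0, 0.027, 0], "rot": [0, 0, 0], "gripper": 0.1}, {"slide": [0, 0.023, 0], "rot": [0, 0, 0], "gripper": 0.1}, {"slide": [0, 0, 0], "rot": [0, 0, 0], "gripper": 0.1}, {"slide": [0, 0, 0], "rot": [0, 0, 0], "gripper": 1}, {"slide": [0, 0, 0], "rot": [0, 0, 0], "gripper": 1}]}}

```text
clock: 46.65
tool_pos: [0.5157, 0.1554, 0.0286]
ee_rot: [[0.923, 0.003, -0.386], [0.386, 0.002, 0.923], [0.004, -1.0, 0.0]]
ft_force: [-0.2, 0.3, -0.8]
gripper_width: 0.705
```

Call:
{"method": "play_rows", "body": {"targets": [{"slide": [0, 0, 0], "rot": [0, 0, 0], "gripper": 1}, {"slide": [0, 0, 0], "rot": [0, 0, 0], "gripper": 1}, {"slide": [0, 0, 0], "rot": [0, 0, 0], "gripper": 1}, {"slide": [0, 0, 0], "rot": [0, 0, 0], "gripper": 1}]}}

```text
clock: 47.15
tool_pos: [0.5153, 0.1549, 0.0281]
ee_rot: [[0.923, 0.002, -0.386], [0.386, 0.001, 0.923], [0.002, -1.0, 0.0]]
ft_force: [-0.1, -1.3, 6.2]
gripper_width: 0.502
```

```bash
python3 - <<'E'
from h import *
st=ctrl.get_state();P=st['tool_pos'];print(st['clock'],P,st['gripper_width'],st['ft_force'])
A=[P[0],P[1],.245]
T=ledge(-.105,.23,.0003);print(T)
plan(T,Rz(22.85),1,P0=A,R0=Rz(112.5),n=10)
E
```

```text
47.15 [0.51527898 0.15492614 0.02805422] 0.5020658338555556 [-0.11524181 -1.34152496  6.21734976]
[0.65385005 0.12795641 0.23      ]
[{"slide": [0.0118, 0.0015, -0.0078], "rot": [0.0, 8.96, 0.0], "gripper": 1}, {"slide": [0.0128, 0.0015, -0.0059], "rot": [0.0, 8.96, 0.0], "gripper": 1}, {"slide": [0.0136, 0.0015, -0.0038], "rot": [0.0, 8.96, 0.0], "gripper": 1}, {"slide": [0.014, 0.0015, -0.0016], "rot": [0.0, 8.96, 0.0], "gripper": 1}, {"slide": [0.0141, 0.0015, 0.0006], "rot": [0.0, 8.96, 0.0], "gripper": 1}]
[{"slide": [0.0138, 0.0015, 0.0028], "rot": [0.0, 8.96, 0.0], "gripper": 1}, {"slide": [0.0132, 0.0015, 0.0049], "rot": [0.0, 8.96, 0.0], "gripper": 1}, {"slide": [0.0123, 0.0015, 0.0069], "rot": [0.0, 8.96, 0.0], "gripper": 1}, {"slide": [0.0111, 0.0015, 0.0087], "rot": [0.0, 8.96, 0.0], "gripper": 1}, {"slide": [0.0096, 0.0015, 0.0104], "rot": [0.0, 8.96, 0.0], "gripper": 1}]
```

Call:
{"method": "play_rows", "body": {"targets": [{"slide": [0, -0.03, 0], "rot": [0, 0, 0], "gripper": 1}, {"slide": [0, -0.045, 0], "rot": [0, 0, 0], "gripper": 1}, {"slide": [0, -0.048, 0], "rot": [0, 0, 0], "gripper": 1}, {"slide": [0, -0.048, 0], "rot": [0, 0, 0], "gripper": 1}, {"slide": [0, -0.046, 0], "rot": [0, 0, 0], "gripper": 1}]}}

```text
clock: 47.78
tool_pos: [0.5143, 0.1546, 0.2458]
ee_rot: [[0.922, 0.001, -0.386], [0.386, 0.001, 0.922], [0.001, -1.0, 0.001]]
ft_force: [0.7, -0.4, -1.2]
gripper_width: 0.499
```

Call:
{"method": "play_rows", "body": {"targets": [{"slide": [0.012, 0.0015, -0.008], "rot": [0, 9, 0], "gripper": 1}, {"slide": [0.013, 0.0015, -0.006], "rot": [0, 9, 0], "gripper": 1}, {"slide": [0.0135, 0.0015, -0.004], "rot": [0, 9, 0], "gripper": 1}, {"slide": [0.014, 0.0015, -0.0015], "rot": [0, 9, 0], "gripper": 1}, {"slide": [0.014, 0.0015, 0.0005], "rot": [0, 9, 0], "gripper": 1}]}}

```text
clock: 48.4
tool_pos: [0.5843, 0.1409, 0.2364]
ee_rot: [[0.923, 0.0, 0.384], [-0.384, 0.001, 0.923], [-0.0, -1.0, 0.001]]
ft_force: [0.4, 0.1, -1.0]
gripper_width: 0.496
```

Call:
{"method": "play_rows", "body": {"targets": [{"slide": [0.014, 0.0015, 0.003], "rot": [0, 9, 0], "gripper": 1}, {"slide": [0.013, 0.0015, 0.005], "rot": [0, 9, 0], "gripper": 1}, {"slide": [0.012, 0.0015, 0.007], "rot": [0, 9, 0], "gripper": 1}, {"slide": [0.011, 0.0015, 0.0085], "rot": [0, 9, 0], "gripper": 1}, {"slide": [0.0095, 0.0015, 0.0105], "rot": [0, 8.6, 0], "gripper": 1}]}}

```text
clock: 49.02
tool_pos: [0.6533, 0.1281, 0.2288]
ee_rot: [[0.388, -0.0, 0.922], [-0.922, 0.001, 0.388], [-0.001, -1.0, 0.0]]
ft_force: [0.3, 0.2, -1.0]
gripper_width: 0.497
```

Call:
{"method": "play_rows", "body": {"targets": [{"slide": [0, 0, 0], "rot": [0, 0, 0], "gripper": 1}, {"slide": [0, 0, 0], "rot": [0, 0, 0], "gripper": 1}]}}

```text
clock: 49.28
tool_pos: [0.6525, 0.1287, 0.2293]
ee_rot: [[0.395, -0.0, 0.919], [-0.919, 0.001, 0.395], [-0.001, -1.0, 0.001]]
ft_force: [-0.0, 0.7, -0.6]
gripper_width: 0.496
```

```bash
python3 - <<'E'
from h import *
p,_=snap('wrist','w24')
st=ctrl.get_state();P=st['tool_pos'];print(st['clock'],P,st['ee_rot'],st['gripper_width'],st['ft_force'])
plan(ledge(-.105,.1505,.0003),Rz(22.85),1,n=4)
E
```

```text
49.325 [0.65255588 0.1286932  0.22951785] [[ 3.94969436e-01  3.75142123e-04  9.18694184e-01]
 [-9.18693494e-01  1.45268220e-03  3.94968547e-01]
 [-1.18640135e-03 -9.99998874e-01  9.18405700e-04]] 0.49551416150104366 [-0.60704092  0.15054075 -2.2136106 ]
[{"slide": [0.0003, 0.0198, 0.0002], "rot": [-0.01, 0.1, -0.02], "gripper": 1}, {"slide": [0.0003, 0.0198, 0.0002], "rot": [-0.01, 0.1, -0.02], "gripper": 1}, {"slide": [0.0003, 0.0198, 0.0002], "rot": [-0.01, 0.1, -0.02], "gripper": 1}, {"slide": [0.0003, 0.0198, 0.0002], "rot": [-0.01, 0.1, -0.02], "gripper": 1}]
```

View pics/w24.png

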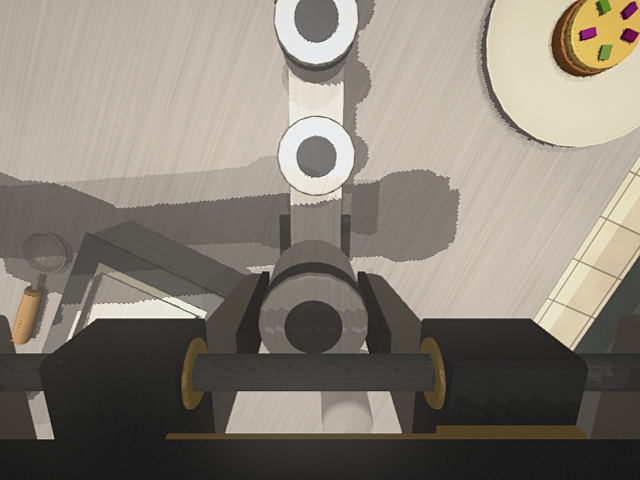

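Call:
{"method": "play_rows", "body": {"targets": [{"slide": [0, 0.02, 0.0005], "rot": [0, 0, 0], "gripper": 1}, {"slide": [0, 0.02, 0], "rot": [0, 0, 0], "gripper": 1}, {"slide": [0, 0.02, 0], "rot": [0, 0, 0], "gripper": 1}, {"slide": [0, 0.016, 0], "rot": [0, 0, 0], "gripper": 1}, {"slide": [0, 0, 0], "rot": [0, 0, 0], "gripper": 1}]}}

```text
clock: 49.95
tool_pos: [0.6529, 0.1283, 0.1517]
ee_rot: [[0.393, -0.002, 0.92], [-0.92, 0.001, 0.393], [-0.002, -1.0, -0.002]]
ft_force: [0.5, 0.0, -0.8]
gripper_width: 0.493
```

Call:
{"method": "play_rows", "body": {"targets": [{"slide": [0, 0, 0], "rot": [0, 0, 0], "gripper": 1}, {"slide": [0, 0, 0], "rot": [0, 0, 0], "gripper": 1}]}}

```text
clock: 50.2
tool_pos: [0.6545, 0.1288, 0.1548]
ee_rot: [[0.392, 0.003, 0.92], [-0.92, 0.002, 0.392], [-0.0, -1.0, 0.003]]
ft_force: [0.8, 1.2, -1.2]
gripper_width: 0.499
```

```bash
python3 - <<'E'
from h import *
st=ctrl.get_state();P=st['tool_pos'];print(st['clock'],P,st['gripper_width'],st['ft_force'])
print((st['ee_rot'].T@(ledge(-.105,.148,.0003)-P)).round(4))
E
```

```text
50.2 [0.65446037 0.12884823 0.1547515 ] 0.4985909892429892 [ 0.79057719  1.19998369 -1.24813762]
[ 0.0006  0.0067 -0.0009]
```

Call:
{"method": "play_rows", "body": {"targets": [{"slide": [0, 0.003, -0.0005], "rot": [0, 0, 0], "gripper": 1}, {"slide": [0, 0.002, 0], "rot": [0, 0, 0], "gripper": 1}, {"slide": [0, 0.001, 0], "rot": [0, 0, 0], "gripper": 1}, {"slide": [0, 0, 0], "rot": [0, 0, 0], "gripper": 1}]}}

```text
clock: 50.7
tool_pos: [0.6534, 0.1283, 0.1482]
ee_rot: [[0.392, 0.001, 0.92], [-0.92, 0.001, 0.392], [-0.0, -1.0, 0.002]]
ft_force: [-1.2, -0.8, 1.8]
gripper_width: 0.496
```

Call:
{"method": "play_rows", "body": {"targets": [{"slide": [0, 0.001, 0], "rot": [0, 0, 0], "gripper": 1}, {"slide": [0, 0, 0], "rot": [0, 0, 0], "gripper": 1}]}}

```text
clock: 50.95
tool_pos: [0.6534, 0.1284, 0.1481]
ee_rot: [[0.392, 0.001, 0.92], [-0.92, 0.001, 0.392], [-0.0, -1.0, 0.002]]
ft_force: [-3.3, -1.0, 7.3]
gripper_width: 0.499
```

Seated. Release, rise and retreat so the cameras have a clear view.

Call:
{"method": "play_rows", "body": {"targets": [{"slide": [0, 0, 0], "rot": [0, 0, 0], "gripper": 0.1}, {"slide": [0, 0, 0], "rot": [0, 0, 0], "gripper": 0.1}, {"slide": [0, 0, 0], "rot": [0, 0, 0], "gripper": 0.1}, {"slide": [0, -0.01, 0], "rot": [0, 0, 0], "gripper": 0.1}, {"slide": [0, -0.03, 0], "rot": [0, 0, 0], "gripper": 0.1}]}}

```text
clock: 51.58
tool_pos: [0.6525, 0.1281, 0.186]
ee_rot: [[0.393, -0.002, 0.92], [-0.92, 0.001, 0.393], [-0.002, -1.0, -0.001]]
ft_force: [-0.1, 0.4, -0.1]
gripper_width: 0.902
```

Call:
{"method": "play_rows", "body": {"targets": [{"slide": [0, -0.045, 0], "rot": [0, 0, 0], "gripper": 0.1}, {"slide": [0, -0.045, 0], "rot": [0, 0, 0], "gripper": 0.1}, {"slide": [0, -0.045, 0], "rot": [0, 0, 0], "gripper": 0.1}, {"slide": [0.05, -0.01, -0.03], "rot": [0, 0, 0], "gripper": 0.1}, {"slide": [0.05, 0, -0.03], "rot": [0, 0, 0], "gripper": 0.1}]}}

```text
clock: 52.2
tool_pos: [0.6376, 0.0124, 0.3339]
ee_rot: [[0.394, 0.005, 0.919], [-0.919, 0.001, 0.394], [0.001, -1.0, 0.005]]
ft_force: [0.9, -0.0, 0.7]
gripper_width: 0.899
```

Call:
{"method": "play_rows", "body": {"targets": [{"slide": [0.05, 0, -0.03], "rot": [0, 0, 0], "gripper": 0.1}, {"slide": [0.05, 0, -0.03], "rot": [0, 0, 0], "gripper": 0.1}, {"slide": [0.05, 0, -0.03], "rot": [0, 0, 0], "gripper": 0.1}, {"slide": [0.05, 0, -0.03], "rot": [0, 0, 0], "gripper": 0.1}, {"slide": [0.05, 0, -0.03], "rot": [0, 0, 0], "gripper": 0.1}]}}

```text
clock: 52.82
tool_pos: [0.5971, -0.2779, 0.3322]
ee_rot: [[0.393, 0.002, 0.92], [-0.92, 0.001, 0.393], [0.0, -1.0, 0.003]]
ft_force: [1.2, 0.7, 0.1]
gripper_width: 0.9
```

```bash
python3 - <<'E'
from h import *
st=ctrl.get_state();P=st['tool_pos'];print(st['clock'],P,st['gripper_width'],st['ft_force'])
snap('side','s25');_,im=snap('top','t25')
c=lambda n,x0,y0,x1,y1,s:cv2.imwrite(f'pics/{n}.png',cv2.resize(im[y0:y1,x0:x1],None,fx=s,fy=s,interpolation=cv2.INTER_CUBIC))
c('c25a',125,150,300,270,4.5);c('c25b',280,190,430,300,5)
E
```

```text
52.825 [ 0.59706524 -0.27789715  0.33219435] 0.9004221222201736 [1.15824672 0.69337942 0.05339368]
```

View pics/s25.png

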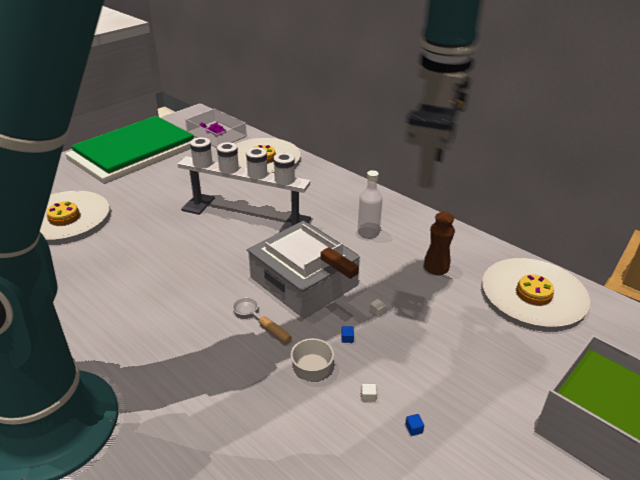

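View pics/t25.png

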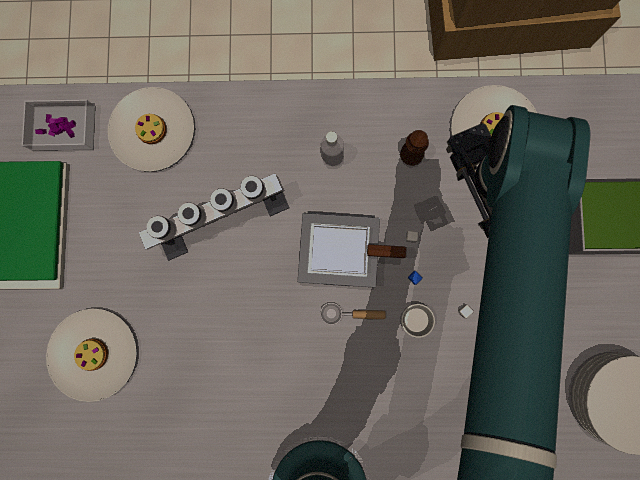

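View pics/c25a.png

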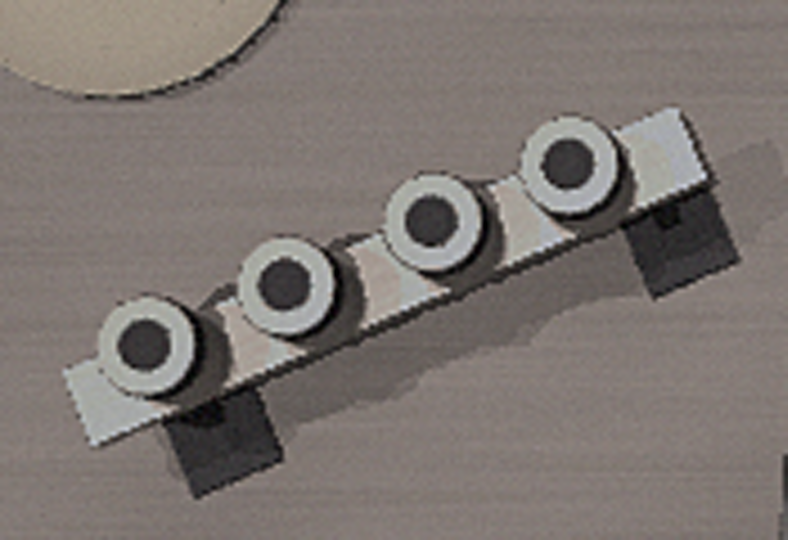

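View pics/c25b.png

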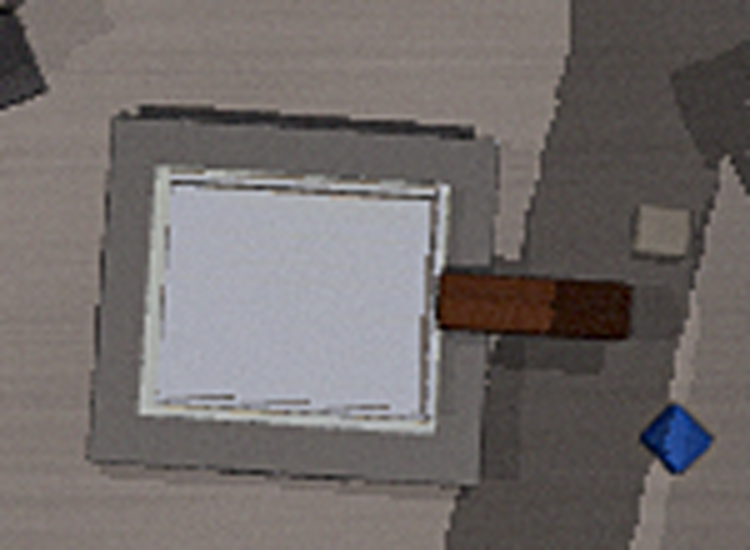

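```bash
python3 - <<'E'
from h import *
p=cam('top')
C=lambda x,y,z,ox,oy,s: px2w(p,(x+.5)/s-.5+ox,(y+.5)/s-.5+oy,z)
l=np.array([C(*q,.12,125,150,4.5) for q in [(65,368),(676,106),(711,183),(96,445)]]);c=l.mean(0)
d=(l[0]-l[1])[:2];d/=np.linalg.norm(d);u=np.array([d[1],-d[0]]);print(c,u)
for q in [(146,345),(286,287),(434,222),(568,163)]:
    X=C(*q,.178,125,150,4.5);print(X.round(4),((X-c)[:2]@u).round(4),((X-c)[:2]@d).round(4))
# tray: handle end & pan corners
L=np.array([C(*q,.077,280,190,5) for q in [(112,113),(497,140),(483,486),(88,461)]]);print('lid',L.mean(0))
T=[C(170,182,.095,280,190,5),C(155,405,.095,280,190,5),C(440,190,.109,280,190,5),C(428,423,.109,280,190,5)]
print('tray',np.mean(T,0))
w=ctrl.get_state();print(w['clock'],w['joint_velocities'].round(3))
E
```

```text
[0.61279024 0.22406791 0.12      ] [0.92073718 0.39018334]
[0.5726 0.3197 0.178 ] 0.0003 0.1037
[0.5985 0.2563 0.178 ] -0.0006 0.0352
[0.6276 0.1891 0.178 ] 0.0 -0.038
[0.6542 0.1281 0.178 ] 0.0007 -0.1045
lid [ 0.53046012 -0.04960516  0.077     ]
tray [ 0.52797139 -0.05100343  0.102     ]
52.925 [-0.059 -0.016 -0.078  0.038 -0.049 -0.003 -0.05 ]
```

Call:
{"method": "play_rows", "body": {"targets": [{"slide": [0, 0, 0], "rot": [0, 0, 0], "gripper": 0.1}, {"slide": [0, 0, 0], "rot": [0, 0, 0], "gripper": 0.1}, {"slide": [0, 0, 0], "rot": [0, 0, 0], "gripper": 0.1}, {"slide": [0, 0, 0], "rot": [0, 0, 0], "gripper": 0.1}, {"slide": [0, 0, 0], "rot": [0, 0, 0], "gripper": 0.1}]}}

```text
clock: 53.55
tool_pos: [0.5976, -0.2757, 0.3312]
ee_rot: [[0.393, 0.001, 0.92], [-0.92, 0.001, 0.393], [-0.001, -1.0, 0.002]]
ft_force: [0.1, -0.1, -0.1]
gripper_width: 0.898
```

Call:
{"method": "play_rows", "body": {"targets": [{"slide": [0, 0, 0], "rot": [0, 0, 0], "gripper": 0.1}, {"slide": [0, 0, 0], "rot": [0, 0, 0], "gripper": 0.1}, {"slide": [0, 0, 0], "rot": [0, 0, 0], "gripper": 0.1}, {"slide": [0, 0, 0], "rot": [0, 0, 0], "gripper": 0.1}, {"slide": [0, 0, 0], "rot": [0, 0, 0], "gripper": 0.1}]}}

```text
clock: 54.18
tool_pos: [0.5974, -0.2762, 0.3311]
ee_rot: [[0.392, 0.001, 0.92], [-0.92, 0.001, 0.392], [-0.001, -1.0, 0.002]]
ft_force: [-0.2, -0.3, -0.4]
gripper_width: 0.903
```

```bash
python3 - <<'E'
from h import *
a=cv2.imread('pics/t25.png').astype(int)[150:340,130:430]
_,im=snap('top','t26')
_,s=snap('side','s26',(150,100,470,340),2.4)
d=np.abs(im.astype(int)[150:340,130:430]-a).max(2)
print((d>60).sum(),np.argwhere(d>60)[:5], ctrl.get_state()['clock'])
E
```

```text
161 [[  3 269]
 [  6 264]
 [  6 294]
 [  7 269]
 [  8 263]] 54.275
```

View pics/s26.png

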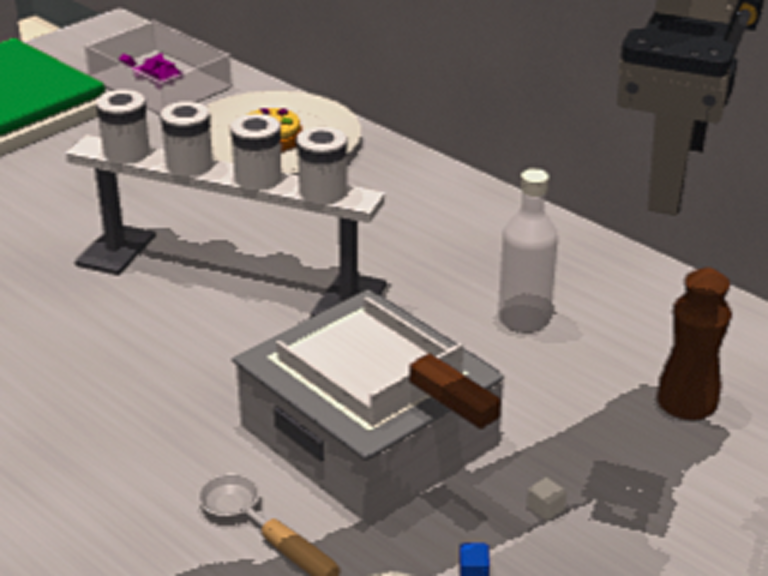

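The last picture shows four upright pots on the ledge, the lid shut and the tray centred on it. Nothing has shifted apart from the arm's shadow, so I'm handing in.

```bash
python3 -c "
from cell import ctrl
print(ctrl.close_job())"
```

```text
the job is handed in; nothing more can be done
None
```

The job is done and handed in at about 54 s of the 210 s allowed; the hand-in gave no verdict.

I tipped the four croutons into the bin and set the tray aside. Then I folded the lid shut, parked the empty tray on it, and stood all four pots on the ledge.

**Last checks:**
- **Croutons:** all four were seen inside the bin before the lid was closed. None could be seen after that.
- **Lid:** pressing on it met firm contact of about 15 N, with the fingertips at about 77 mm, which is the shut height.
- **Tray:** it sits level, about 1 to 3 mm from the lid's centre by the top camera. Its rim also looks evenly set within the lid's pale square.
- **Pots:** all four are upright and within 1 mm of the ledge's centre line, front to back.
- **Bystanders:** the bottle, mill, ramekin, spoon and the blue and white look-alikes look undisturbed in the pictures.

No check failed. Positions from the wrist and top cameras differed by up to about 3 mm. I saw no sign of anything being knocked aside.

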